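# Load rings into the bench welding slide

## Task

Get the bench welder ready for its next batch of rings. First turn the welding current knob right down to its minimum stop, then push the capstan's spokes round to wind the carriage fully out to its loading stops, lay every loose ring from the bench flat on the sloping copper nest, side by side and each touching the ledge at the bottom, and only then wind the carriage fully in under the torch. Leave the wire brush, the tin and the phone where they are.

Things in the scene. Friction and masses are not known exactly. Their poses are not given: they have to be found in the camera images.
- slide: Green bed plate of the bench welding slide, 330 x 445 x 12 mm, fixed. Origin: bench level under its middle. x: direction of travel, away from the robot; y: left. Carries two rails, the carriage with the sloping nest, the capstan at the right (x -30, y -190 mm) and a torch gantry: 22 mm square posts at x 85, y -190 and 207 mm, crossbar on top, 238 mm tall, torch tip 117 mm above the bench.
- nest (a point): Sloping copper plate on the carriage, riding with it. Origin: on its upper face at the foot of the ledge, mid width, 60 mm above the bench. x: up the slope, rising 25 deg (0.436 rad) away from the robot; y: left, along the ledge; z: out of the plate. 272 mm wide (y +-136), 82 mm up the slope, 8 mm thick; high edge open. Friction holds a ring where it is laid: it does not slide down by itself.
- ledge_end (a point): Left end of the ledge's foot (nest y = 136 mm). The ledge, dark steel, 8 mm high and 8 mm thick, runs along the low edge nearest the robot; at both ends stands a cheek 8 mm high and 6 mm thick. No partitions. A ring flat against the ledge has its centre at nest x = 29 mm, z = 5 mm. Four fit side by side with 10 mm between (nest y = -102, -34, 34, 102 mm); any places along the ledge will do.
- carriage (a joint): Travel of the carriage along the rails, m. 0 = fully out against the loading stops, near the robot; 0.130 = fully in against the stops under the torch. Moved only by the capstan's pinion and rack, 22 mm per rad. Friction holds it where it is left.
- star (a joint): Turn of the capstan star handle, rad. Grows clockwise seen from above, which winds the carriage in, away from the robot; anticlockwise winds it out. 0 = fully out, 5.9 = fully in, hard stops at both ends. About 5 N at a grip turns it; it does not coast and stays where it is left.
- hub (a point): On the capstan's upright axis, at the height of the spokes' centre line, 134 mm above the bench; turns with it, x axis along one spoke. Four level spokes at 90 deg, ends 95 mm from the axis, black grips 18 mm thick from 52 mm out. Hub radius 25 mm, top 20 mm above this point. From 55 mm out to their ends nothing is within 80 mm beneath the spokes.
- post (a point): Top of the gantry's right-hand post, 22 mm square, under a crossbar whose top is 238 mm above the bench; 115 mm from the capstan's axis on the side away from the robot: clear of the spokes but in the way of a gripper there, so push the spokes round on the right-hand and near sides. Beneath the hub is a bearing block 70 x 50 mm, its top 22 mm below the spokes' centre line.
- current_grip (a point): Centre of the grip of the current knob, on a grey control box (100 x 100 mm, 90 mm high) to the right of the slide; 127 mm above the bench. A black bar 42 mm long, 14 mm thick, its top 7 mm above this point, on a round disc 23 mm below it. Turns with the knob: the bar lies along the x axis, a white mark on its -x half; z is up, the knob's axis.
- current (a joint): Turn of the current knob, rad: 0 = minimum, its anticlockwise end stop seen from above; grows clockwise to 4.6 = maximum. It turns easily (0.03 N m) and stays where it is left.
- ring1: Loose ring of bright round steel bar, lying flat on the bench to the left of the slide: bar 10 mm thick, 58 mm outside, 38 mm inside diameter, about 95 g. Origin: centre of the ring at mid height (5 mm above what it lies on); z: axis of the ring. All alike; either face may be up. May be absent.
- ring2: Loose ring of bright round steel bar, lying flat on the bench to the left of the slide: bar 10 mm thick, 58 mm outside, 38 mm inside diameter, about 95 g. Origin: centre of the ring at mid height (5 mm above what it lies on); z: axis of the ring. All alike; either face may be up. May be absent.
- ring3: Loose ring of bright round steel bar, lying flat on the bench to the left of the slide: bar 10 mm thick, 58 mm outside, 38 mm inside diameter, about 95 g. Origin: centre of the ring at mid height (5 mm above what it lies on); z: axis of the ring. All alike; either face may be up. May be absent.
- ring4: Loose ring of bright round steel bar, lying flat on the bench to the left of the slide: bar 10 mm thick, 58 mm outside, 38 mm inside diameter, about 95 g. Origin: centre of the ring at mid height (5 mm above what it lies on); z: axis of the ring. All alike; either face may be up. May be absent.
- wire_brush: Bystander: wire brush 220 mm long with a wooden handle, lying at the right, near the robot. Origin under its middle.
- tungsten_tin: Bystander: small round aluminium tin, 54 mm diameter, 75 mm high, standing at the far right. Origin: centre of its foot.
- phone: Bystander: black phone 142 x 68 x 9 mm lying on an upturned wire tray (120 x 180 mm, 50 mm high) at the far left. Origin: centre of its underside.

How it is judged:
By the outcome, as a careful person would: the job done as asked, in the order asked, and still so for the second after the job is handed in, with the robot touching nothing.
Of ring1, ring2, ring3, ring4 only 2 to 4 are there at a start; the rules pass over those that are not, and their reading is None.
At some moment in a run one of ring1, ring2, ring3, ring4 may be knocked a few centimetres aside while the robot is not near it.
Once in a run the grip may slacken for a moment while it holds something.
It also fails if it takes over 210 s, if anything falls off the work surface, if the arm or the gripper's body presses on something with over 40 N, if the wrist force passes 120 N, or if a joint passes its speed limit or range.

## Robot

A 6-joint arm with a two-finger parallel gripper is mounted at the origin on the work surface. World frame = base frame: x ahead of the robot, y to its left, z up, the work surface at z = 0. Lengths are in m, angles in rad, forces in N, time in s.
With the tool pointing down it reaches from about 0.15 to 0.775 m from the base axis. Payload 6.1 kg.
Tool frame: the origin (TCP) lies at the very end of the fingers, on their centre line; the grasp point (between the pads) lies 19 mm behind it; x points along the fingers, y is the direction in which the jaws open and shut, and the axes are right-handed (so a half turn about x gives the same grasp; the last joint's range is limited). The gripper opens to 85 mm and grips with 20 to 120 N. Pads are 22 mm wide; open, the fingers measure 114 mm over their backs; the gripper's body (76 mm by 85 mm) begins 54 mm behind the grasp point. The pads swing forward as they close: fully open they stand 13 mm farther back than shut.
Start: joints at [1.236, 0.126, -0.04, 1.405, 0, 1.571], TCP at [0.172, 0.496, 0.231] pointing down, gripper open.
Joint ranges: [-2.72, 2.72], [-0.95, 1.95], [-1.27, 1.35], [-1.78, 2.02], [-1.46, 1.47], [-3.14, 3.14]. Speed limits (rad/s): [2.39, 2.39, 3.01, 3.14, 3.14, 3.14].

## Interface

Orientations are given as a unit quaternion [x, y, z, w].
In Python, from cell import state, grab_frame, job_done gives the robot as it stands. The module is installed in compiled form; this text tells all that it offers.
- The arm moves only by the tool move_arm, never from a script. Its argument "plan" is a list of rows, each an object of numbers: "x", "y", "z": the shift along the tool's x, y, z scaled (see below); "wx", "wy", "wz": the turn, a rotation vector about the tool's x, y, z scaled (see below); "fingers": the opening, from -1 (shut) to 1 (fully open). A call has 1 to 10 rows; each row shifts and turns the commanded pose from where the row before left it, along the tool's axes as they then stand; what a row does not reach is not made up. The controller multiplies each number of a shift by 0.03 m and each number of a turn by 6 degrees. A row lasts 1/12 s, in which the tool goes at most 41.7 mm and 7.16 degrees, less where a joint would pass 70% of its speed; a pose out of reach is approached as far as the arm can. A call with a number of a shift or a turn outside -1 to 1 is refused whole. A call with a gripper value outside its range is refused whole. The fingers move at their own pace and stop on an object; the grip force is fixed at half the most. Time passes only in rows, so rows that do not move let the fingers close. It gives the time, the measured TCP pose, the force and the opening at its end, in the units of the state.
- state(): the state, without advancing time (a new reading comes with each control period).
- grab_frame(name): name is "scene" or "top"; returns a dict with "color" (420x560x3 uint8, red, green, blue), "K" (3x3 intrinsics, pixels), "R" (3x3) and "t" (3): a world point X has camera coordinates R X + t. Camera axes: x right, y down, z forward; pixel columns grow to the right and rows downward; lengths in m; the calibration is good to about 2 mm. A picture is of the moment at which its call begins. There is no depth.
- job_done(): hands the job in, once; it reports no verdict.
The state is a dict: "t": time; "qpos": joint angles; "dq": joint speeds; "joint_torque": joint torques, N m; "eef_pos": TCP position; "eef_rot": TCP orientation; "contact_force": force on the tool from outside, world axes, zero at the start; "wrist_torque": the same for the moment, N m; "opening": finger opening in m.
Only numpy, scipy, OpenCV 4.12 (cv2) and the standard library are available. Lean on these libraries where they do the work, as an engineer would, in place of code of your own. Each camera call takes 0.05 s, during which the arm holds its last target.

## Working session

There is one attempt and no reset: what is moved stays moved. The work goes in short steps, Python scripts to look and compute and a tool call to move; the robot and the scene stay as the last step left them, time stands still between calls to the robot, and variables do not carry over. Pictures are saved under pics/ and viewed, and the job is handed in when it is done.

Besides the shell and the picture viewer there is one more tool, called after "Request:" as name(argument=value, ...) on one line, values as JSON. move_arm: Moves the arm, as the interface text tells. Shifts and turns lie within -1 to 1; 1 stands for 0.03 m of shift or 6 degrees of turn. Its arguments: {"type":"object","properties":{"plan":{"type":"array"}},"required":["plan"]}

```bash
mkdir -p pics; python3 - <<'E'
from cell import *
import cv2
s=state(); print({k:np.round(v,3).tolist() if hasattr(v,'__len__') else v for k,v in s.items()} if (np:=__import__('numpy')) else 0)
for n in("scene","top"):
    f=grab_frame(n); cv2.imwrite(f"pics/{n}0.png",f["color"][:,:,::-1]); print(n,f["K"],f["R"],f["t"])
E
```

```text
{'t': 0.0, 'qpos': [1.236, 0.126, -0.041, 1.405, -0.0, 1.571], 'dq': [-0.0, 0.001, -0.001, 0.0, -0.002, 0.001], 'joint_torque': [0.0, -43.591, 35.292, 0.017, -0.0, -0.0], 'eef_pos': [0.172, 0.495, 0.231], 'eef_rot': [0.117, 0.697, -0.118, 0.697], 'contact_force': [0.083, 0.018, 0.771], 'wrist_torque': [-0.004, 0.029, 0.021], 'opening': 0.08506349757985542}
scene [[447.18542748   0.         282.42563241]
 [  0.         447.18542748 218.1565614 ]
 [  0.           0.           1.        ]] [[-0.80247334  0.59636986 -0.01948135]
 [ 0.34439595  0.43626221 -0.83130423]
 [-0.48726581 -0.67380878 -0.55547615]] [ 0.38545663 -0.06171053  1.62651629]
top [[404.82145025   0.         281.55753262]
 [  0.         404.82145025 206.10480696]
 [  0.           0.           1.        ]] [[-0.02526038 -0.99963147  0.00994129]
 [-0.98920753  0.02355878 -0.14461485]
 [ 0.14432735 -0.01348702 -0.98943808]] [0.04102554 0.50972041 1.48651436]
```

View pics/scene0.png

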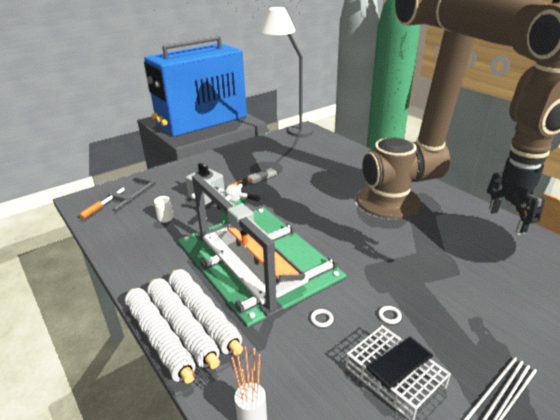

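View pics/top0.png

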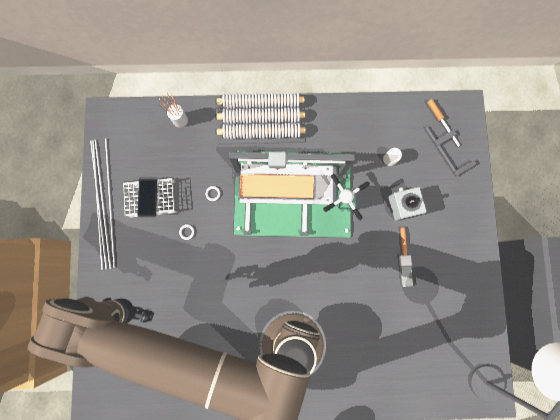

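The views show two rings, at top pixels (213,193) and (186,232). The knob is near (411,202) and the capstan near (346,197). I'll zoom in next.

```bash
cat > h.py <<'E'
import numpy as np, cv2
from scipy.spatial.transform import Rotation as Ro
from cell import state, grab_frame
def ray(f,uv):
    d=np.linalg.inv(f["K"])@np.array([uv[0],uv[1],1.]); return -f["R"].T@f["t"], f["R"].T@d
def onz(f,uv,z):
    o,d=ray(f,uv); return o+d*(z-o[2])/d[2]
def proj(f,X):
    c=f["R"]@np.array(X)+f["t"]; p=f["K"]@c; return p[:2]/p[2]
def crop(f,x0,y0,x1,y1,name,s):
    im=f["color"][y0:y1,x0:x1,::-1]; cv2.imwrite("pics/"+name,cv2.resize(im,None,fx=s,fy=s,interpolation=cv2.INTER_CUBIC))
def two(f1,u1,f2,u2):
    o1,d1=ray(f1,u1);o2,d2=ray(f2,u2)
    A=np.stack([d1,-d2],1);s=np.linalg.lstsq(A,o2-o1,rcond=None)[0]
    a=o1+d1*s[0];b=o2+d2*s[1];return (a+b)/2,np.linalg.norm(a-b)
E
python3 - <<'E'
from h import *
f=grab_frame("top");g=grab_frame("scene")
crop(f,170,140,430,260,"t1.png",3)
crop(g,150,150,350,320,"s1.png",4 if 0 else 3.5)
for c in [(213,193),(186.5,232)]: print(onz(f,c,.005))
for c in [(321,318),(390,315)]: print(onz(g,c,.005))
print(onz(f,(346,197),.154),onz(f,(411,202),.134))
E
```

```text
[0.57254003 0.29095661 0.005     ]
[0.42445013 0.39153436 0.005     ]
[0.57124661 0.28893325 0.005     ]
[0.4236864  0.38970993 0.005     ]
[ 0.52021457 -0.19540624  0.154     ] [ 0.50016931 -0.42828561  0.134     ]
```

View pics/t1.png

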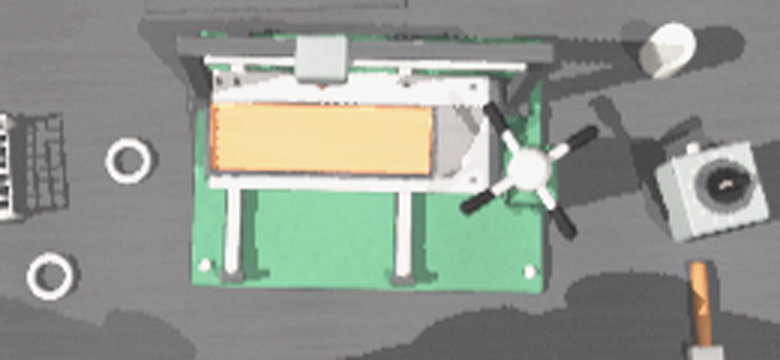

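View pics/s1.png

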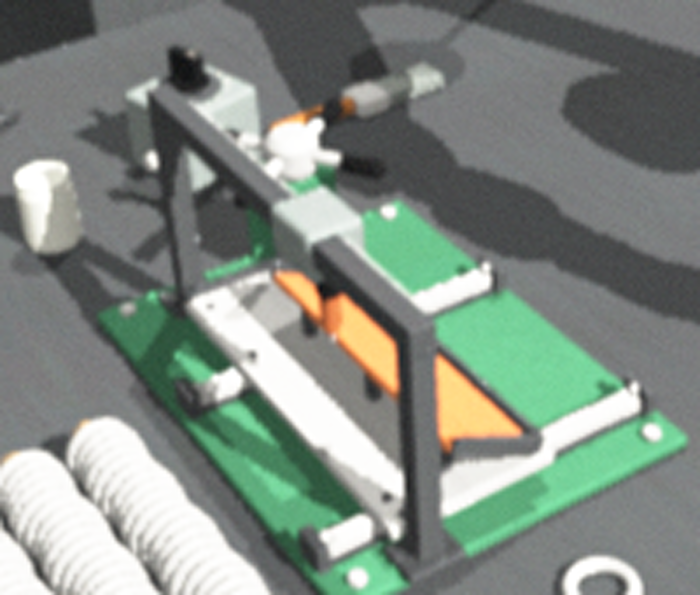

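```bash
python3 - <<'E'
from h import *
f=grab_frame("top");g=grab_frame("scene")
a=cv2.resize(f["color"][180:225,380:435,::-1],None,fx=7,fy=7,interpolation=cv2.INTER_NEAREST)
b=cv2.resize(g["color"][155:200,175:230,::-1],None,fx=7,fy=7,interpolation=cv2.INTER_NEAREST)
cv2.imwrite("pics/k.png",np.hstack([a,b]))
P=lambda c:np.array([170+(c[0]-1)/3,140+(c[1]-1)/3])
for c in [(205,265),(530,271)]: print('dots',onz(f,P(c),.014))
h=onz(f,P((530,169)),.150);print('hub',h)
for c in [(488,103),(597,128),(575,238),(464,212)]:
    p=onz(f,P(c),.134);d=p-h;print(p,np.hypot(*d[:2]),np.degrees(np.arctan2(d[1],d[0])))
E
```

```text
dots [0.43408231 0.19518315 0.014     ]
dots [ 0.41647633 -0.21515917  0.014     ]
hub [ 0.52439213 -0.19744898  0.15      ]
[ 0.60776635 -0.15413466  0.134     ] 0.09395420177179932 27.452641566306657
[ 0.57448886 -0.28225618  0.134     ] 0.09849844877011464 -59.429090085142555
[ 0.44399014 -0.24905027  0.134     ] 0.09553622871569789 -147.30800974035387
[ 0.47778533 -0.12027767  0.134     ] 0.09015322935450999 121.12943287189188
```

View pics/k.png

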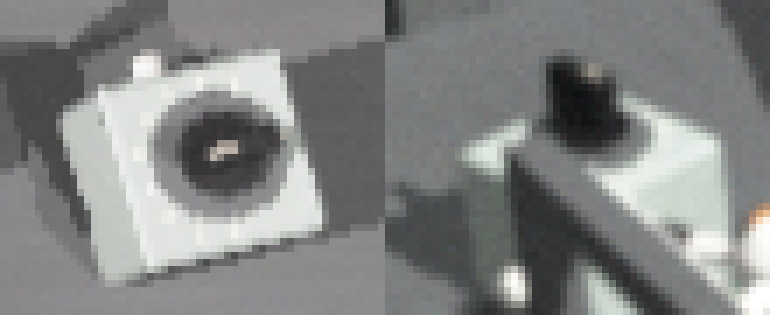

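```bash
python3 - <<'E'
from h import *
f=grab_frame("top");g=grab_frame("scene")
def en(im):
    im=im[:,:,::-1].astype(float); im=np.clip((im/110)**.6*255,0,255).astype(np.uint8)
    return cv2.resize(im,None,fx=14,fy=14,interpolation=cv2.INTER_NEAREST)
a=en(f["color"][190:216,398:424]);b=en(g["color"][158:184,192:218])
cv2.imwrite("pics/k2.png",np.hstack([a,b]))
print(f["color"][194:210,404:422].sum(2)//3)
E
```

```text
[[223 179 157 129 137 137 140 140 143 140 136 141 199 212 225 226 228 161]
 [154 144 139 140 133 120 121 124 118 120 123 126 140 162 205 226 227 202]
 [139 137 129 128 109  71  75  76  61  72  84  93 123 140 141 205 226 220]
 [134 130 111  85  77  59  55  55  56  55  60  71  86 114 101 134 208 215]
 [117 119  87  59  59  56  56  55  53  55  56  52  69  58  59  90 169 169]
 [117 112  66  55  54  53  54  59  54  59  59  62  64  65  63  67 164 159]
 [118  94  60  56  56  58  57 145 150 149  76  65  69  67  63  74 117 158]
 [116  86  58  53  55  79 149 188 176 177  82  63  64  62  75  83 139 157]
 [118  89  55  55  53  82 175 128  73  67  63  53  49  62  93 115 144 158]
 [130 113  63  51  54  55  67  59  48  53  56  55  64  77  94 139 145 193]
 [141 142  80  55  50  55  56  60  59  64  65  66  66  83 114 140 148 225]
 [144 141 115  66  62  68  70  68  70  67  66  67  74  86 136 139 155 224]
 [142 142 142 109  77  67  70  67  69  70  75  73 109 116 139 141 195 225]
 [147 143 142 143 114 105  92  86  75  90 110 107 137 139 141 149 225 227]
 [172 150 142 142 143 140 125 120 112 123 140 139 139 141 147 190 225 228]
 [221 197 161 143 139 140 140 141 141 138 139 138 160 186 191 224 225 227]]
```

View pics/k2.png

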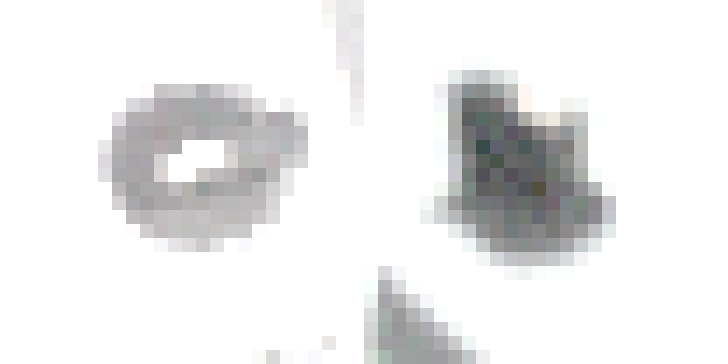

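```bash
python3 - <<'E'
from h import *
f=grab_frame("top");g=grab_frame("scene")
print(-f["R"].T@f["t"],-g["R"].T@g["t"])
m=two(f,(411.3,200.9),g,(204.8,165.));print('mark',m, onz(f,(411.3,200.9),.134),onz(g,(204.8,165.),.134))
for z in(.09,.1,.104):print(onz(f,(411.7,201.9),z))
print('barend',onz(f,(418.7,199),.134))
# gray disc ellipse: threshold
im=f["color"].astype(int).sum(2)//3
sub=im[185:222,395:428]; mask=(sub<185).astype(np.uint8)
n,l,st,c=cv2.connectedComponentsWithStats(mask,connectivity=4)
k=l[202-185,411-395];print(st[k],c[k]+[395,185])
c0=c[k]+[395,185]
b=onz(f,c0,.1);print(b,[proj(f,[b[0],b[1],z]) for z in(.134,)])
print('scene proj centre',proj(g,[b[0],b[1],.134]))
for a in range(0,360,30):
    e=[b[0]+.021*np.cos(np.radians(a)),b[1]+.021*np.sin(np.radians(a)),.134];print(a,proj(f,e).round(1),proj(g,e).round(1))
E
```

```text
[0.29071091 0.04905069 1.54411921] [1.12311731 0.89300821 0.8597    ]
mark (array([ 0.503468  , -0.42840225,  0.13741447]), np.float64(0.00022373398524346572)) [ 0.50407806 -0.4296326   0.134     ] [ 0.50047901 -0.43452697  0.134     ]
[ 0.50701299 -0.44576742  0.09      ]
[ 0.50552548 -0.44236455  0.1       ]
[ 0.50493047 -0.4410034   0.104     ]
barend [ 0.51025919 -0.45640835  0.134     ]
[  0   0  33  37 748] [413.66176471 202.53342246]
[ 0.5030377  -0.44932439  0.1       ] [array([416.8594207 , 201.06013948])]
scene proj centre [202.19875834 163.73951512]
0 [416.4 195.2] [197.  165.4]
30 [413.5 196.1] [199.1 166.2]
60 [411.5 198.3] [202.  166.4]
90 [411.  201.2] [205.  165.8]
120 [412.  204.1] [207.2 164.7]
150 [414.3 206.2] [208.1 163.3]
180 [417.3 206.9] [207.4 162.1]
210 [420.2 206.1] [205.3 161.3]
240 [422.2 203.9] [202.4 161.1]
270 [422.8 200.9] [199.4 161.7]
300 [421.7 198. ] [197.2 162.8]
330 [419.4 195.9] [196.3 164.1]
```

```bash
cat >> h.py <<'E'
def pose():
    s=state(); R=Ro.from_quat(s["eef_rot"]).as_matrix(); return s,np.array(s["eef_pos"]),R
def info():
    s,p,R=pose(); print("t",round(s["t"],2),"p",p.round(4),"q",np.round(s["qpos"],3),"F",np.round(s["contact_force"],1),"T",np.round(s["wrist_torque"],3),"open",round(s["opening"],4))
    print("x",R[:,0].round(3),"y",R[:,1].round(3),"yaw_y",np.degrees(np.arctan2(R[1,1],R[0,1])).round(2))
def go(target,yaw=None,tilt=0):
    """shift in units along current tool axes; turn in units to get tool down with tool y at yaw deg (world)"""
    s,p,R=pose(); d=R.T@(np.array(target)-p); print("shift units xyz",(d/.03).round(3))
    if yaw is not None:
        a=np.radians(yaw); y=np.array([np.cos(a),np.sin(a),0]); x=np.array([0,0,-1.]); Rt=np.stack([x,y,np.cross(x,y)],1)
        w=Ro.from_matrix(R.T@Rt).as_rotvec(degrees=True); print("turn units",(w/6).round(3))
E
python3 -c "
from h import *
info()"
```

```text
t 0.5 p [0.1725 0.4958 0.2313] q [ 1.236  0.126 -0.04   1.405  0.     1.571] F [-0.7 -0.4 -0.1] T [ 0.024  0.028 -0.031] open 0.0851
x [-0. -0. -1.] y [ 0.329  0.944 -0.   ] yaw_y 70.82
```

Request:
move_arm(plan=[{"x":-0.4,"wx":1},{"x":-0.4,"wx":1},{"x":-0.4,"wx":1},{"wx":1},{"wx":1},{}])

```text
invalid input at $.plan[0]: expected keys x, y, z, wx, wy, wz, fingers
```

```bash
python3 -c "
from h import *
info();go([.38,-.25,.27]);go([.506,-.44,.27],15)"
```

```text
t 0.5 p [0.1725 0.4958 0.2313] q [ 1.236  0.126 -0.04   1.405  0.     1.571] F [-0.7 -0.4 -0.1] T [ 0.024  0.028 -0.031] open 0.0851
x [-0. -0. -1.] y [ 0.329  0.944 -0.   ] yaw_y 70.82
shift units xyz [ -1.29  -21.208  14.701]
shift units xyz [ -1.289 -25.809  20.749]
turn units [9.303e+00 0.000e+00 1.000e-03]
```

All keys required.

Request:
move_arm(plan=[{"x":-0.4,"y":0,"z":0,"wx":1,"wy":0,"wz":0,"fingers":1},{"x":-0.4,"y":0,"z":0,"wx":1,"wy":0,"wz":0,"fingers":1},{"x":-0.4,"y":0,"z":0,"wx":1,"wy":0,"wz":0,"fingers":1},{"x":0,"y":0,"z":0,"wx":1,"wy":0,"wz":0,"fingers":1},{"x":0,"y":0,"z":0,"wx":1,"wy":0,"wz":0,"fingers":1}])

```text
t: 0.92
eef_pos: [0.1726, 0.4962, 0.2682]
eef_rot: [0.297, 0.642, -0.295, 0.642]
contact_force: [-0.5, -0.2, 0.5]
opening: 0.0858
```

```bash
python3 -c "
from h import *
info();go([.506,-.44,.27],15)"
```

```text
t 0.92 p [0.1726 0.4962 0.2682] q [ 1.236  0.129  0.044  1.485 -0.     2.1  ] F [-0.5 -0.2  0.5] T [-0.032 -0.006  0.002] open 0.0858
x [ 0.001  0.002 -1.   ] y [0.76  0.65  0.001] yaw_y 40.52
shift units xyz [ -0.102 -11.831  30.943]
turn units [ 4.254 -0.011 -0.012]
```

```bash
python3 - <<'E'
from h import *
f=grab_frame("top")
im=f["color"][185:222,395:430].astype(int).sum(2)//3
np.set_printoptions(linewidth=250)
print(im)
E
```

```text
[[ 73  75  93 ... 136 141 138]
 [ 96  96 117 ... 125 127 125]
 [115 118 117 ...  97  96  95]
 ...
 [186 187 176 ... 137 138 138]
 [167 163 152 ... 142 142 141]
 [140 140 142 ... 141 141 141]]
```

Request:
move_arm(plan=[{"x":0,"y":0,"z":1,"wx":1,"wy":0,"wz":0,"fingers":1},{"x":0,"y":0,"z":1,"wx":1,"wy":0,"wz":0,"fingers":1},{"x":0,"y":0,"z":1,"wx":1,"wy":0,"wz":0,"fingers":1},{"x":0,"y":0,"z":1,"wx":1,"wy":0,"wz":0,"fingers":1},{"x":0,"y":0,"z":1,"wx":0.25,"wy":0,"wz":0,"fingers":1},{"x":0,"y":0,"z":1,"wx":0,"wy":0,"wz":0,"fingers":1},{"x":0,"y":0,"z":1,"wx":0,"wy":0,"wz":0,"fingers":1},{"x":0,"y":0,"z":1,"wx":0,"wy":0,"wz":0,"fingers":1},{"x":0,"y":0,"z":1,"wx":0,"wy":0,"wz":0,"fingers":1},{"x":0,"y":0,"z":1,"wx":0,"wy":0,"wz":0,"fingers":1}])

```text
t: 1.8
eef_pos: [0.2836, 0.2198, 0.2673]
eef_rot: [0.428, 0.563, -0.428, 0.563]
contact_force: [0.7, 0.8, 0.6]
opening: 0.0857
```

```bash
python3 -c "
from h import *
info();go([.506,-.44,.27],15)"
```

```text
t 1.8 p [0.2836 0.2198 0.2673] q [ 0.659 -0.185 -0.261  1.494 -0.     1.96 ] F [0.7 0.8 0.6] T [-0.018 -0.032  0.016] open 0.0857
x [ 0.  0. -1.] y [0.964 0.267 0.   ] yaw_y 15.49
shift units xyz [-0.091  1.272 23.174]
turn units [ 0.081 -0.001 -0.003]
```

```bash
python3 - <<'E'
from h import *
f=grab_frame("top");g=grab_frame("scene")
crop(f,160,120,440,270,"t2.png",2.8)
im=cv2.GaussianBlur(f["color"].astype(np.float32).mean(2),(0,0),.6)
c=np.array([411.,201.5]);pts=[];th=[]
for a in np.arange(0,360,15):
    d=np.array([np.cos(np.radians(a)),np.sin(np.radians(a))])
    r=np.arange(4,16,.1); p=c+r[:,None]*d
    v=cv2.remap(im,p[:,0].astype(np.float32)[:,None],p[:,1].astype(np.float32)[:,None],1)[:,0]
    k=np.argmax(v>183); 
    print(a,r[k].round(1) if v[k]>183 else None,end='; ')
    if v[k]>183: pts.append(p[k]);th.append(a)
pts=np.array(pts);print()
w=np.array([onz(f,p,.1) for p in pts])[:,:2]
A=np.c_[2*w,np.ones(len(w))];ok=np.ones(len(w),bool)
for _ in range(8):
    s=np.linalg.lstsq(A[ok],(w**2).sum(1)[ok],rcond=None)[0];R=np.sqrt(s[2]+s[0]**2+s[1]**2)
    res=np.hypot(*(w-s[:2]).T)-R; ok=abs(res)<max(.0015,1.2*np.std(res[ok]))
print(s[:2],R,ok.sum(),(res*1e3).round(1))
E
```

```text
0 10.6; 15 9.8; 30 10.0; 45 10.1; 60 9.5; 75 9.4; 90 9.9; 105 None; 120 None; 135 9.6; 150 9.8; 165 9.8; 180 10.1; 195 10.3; 210 10.0; 225 9.8; 240 9.4; 255 9.4; 270 9.2; 285 8.7; 300 9.1; 315 9.3; 330 9.8; 345 None; 
[ 0.5059825  -0.43942191] 0.03537017320685111 15 [ 3.7  0.   0.1  0.1 -2.1 -2.3 -0.2 -0.7  0.1 -0.1  0.9  1.5  0.5  0.1
 -0.8 -0.2 -0.4 -1.8 -0.1  0.6  2.1]
```

View pics/t2.png

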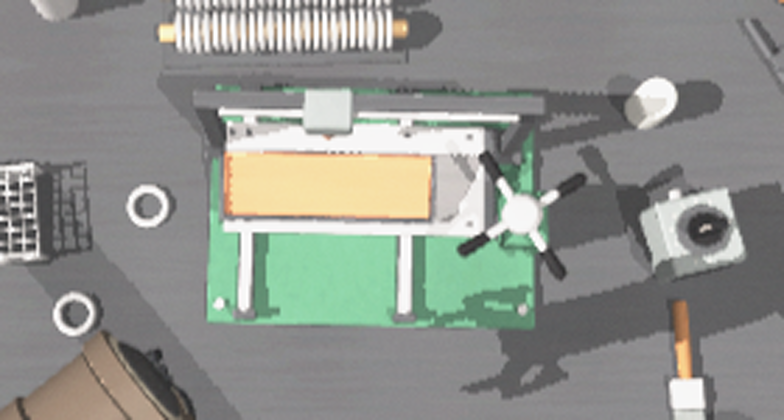

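Request:
move_arm(plan=[{"x":0,"y":0.1,"z":1,"wx":0,"wy":0,"wz":0,"fingers":1},{"x":0,"y":0.1,"z":1,"wx":0,"wy":0,"wz":0,"fingers":1},{"x":0,"y":0.1,"z":1,"wx":0,"wy":0,"wz":0,"fingers":1},{"x":0,"y":0.1,"z":1,"wx":0,"wy":0,"wz":0,"fingers":1},{"x":0,"y":0.1,"z":1,"wx":0,"wy":0,"wz":0,"fingers":1},{"x":0,"y":0.1,"z":1,"wx":0,"wy":0,"wz":0,"fingers":1},{"x":0,"y":0.1,"z":1,"wx":0,"wy":0,"wz":0,"fingers":1},{"x":0,"y":0.1,"z":1,"wx":0,"wy":0,"wz":0,"fingers":1},{"x":0,"y":0.1,"z":1,"wx":0,"wy":0,"wz":0,"fingers":1},{"x":0,"y":0.1,"z":1,"wx":0,"wy":0,"wz":0,"fingers":1}])

```text
t: 2.73
eef_pos: [0.3923, -0.0614, 0.2673]
eef_rot: [0.428, 0.563, -0.428, 0.563]
contact_force: [0.6, 1.0, 0.5]
opening: 0.0852
```

Request:
move_arm(plan=[{"x":0,"y":0,"z":1,"wx":0,"wy":0,"wz":0,"fingers":0},{"x":0,"y":0,"z":1,"wx":0,"wy":0,"wz":0,"fingers":0},{"x":0,"y":0,"z":1,"wx":0,"wy":0,"wz":0,"fingers":0},{"x":0,"y":0,"z":1,"wx":0,"wy":0,"wz":0,"fingers":0},{"x":0,"y":0,"z":1,"wx":0,"wy":0,"wz":0,"fingers":0},{"x":0,"y":0,"z":1,"wx":0,"wy":0,"wz":0,"fingers":0},{"x":0,"y":0,"z":1,"wx":0,"wy":0,"wz":0,"fingers":0},{"x":0,"y":0,"z":1,"wx":0,"wy":0,"wz":0,"fingers":0},{"x":0,"y":0,"z":1,"wx":0,"wy":0,"wz":0,"fingers":0},{"x":0,"y":0,"z":1,"wx":0,"wy":0,"wz":0,"fingers":0}])

```text
t: 3.57
eef_pos: [0.4719, -0.3507, 0.2669]
eef_rot: [0.428, 0.563, -0.428, 0.563]
contact_force: [0.8, -0.0, 0.5]
opening: 0.0426
```

```bash
python3 -c "
from h import *
info();go([.506,-.439,.20],13)"
```

```text
t 3.57 p [ 0.4719 -0.3507  0.2669] q [-0.639  0.252  0.193  1.511  0.     0.662] F [ 0.8 -0.   0.5] T [ 0.007 -0.027 -0.037] open 0.0426
x [ 0.  0. -1.] y [0.964 0.266 0.   ] yaw_y 15.45
shift units xyz [2.23  0.313 3.14 ]
turn units [ 0.409 -0.002 -0.001]
```

Request:
move_arm(plan=[{"x":0.5,"y":0,"z":1,"wx":0.4,"wy":0,"wz":0,"fingers":0},{"x":0.5,"y":0,"z":1,"wx":0,"wy":0,"wz":0,"fingers":0},{"x":0.5,"y":0,"z":0,"wx":0,"wy":0,"wz":0,"fingers":0},{"x":0.5,"y":0,"z":0,"wx":0,"wy":0,"wz":0,"fingers":0},{"x":0,"y":0,"z":0,"wx":0,"wy":0,"wz":0,"fingers":0},{"x":0,"y":0,"z":0,"wx":0,"wy":0,"wz":0,"fingers":0}])

```text
t: 4.07
eef_pos: [0.4857, -0.4071, 0.2063]
eef_rot: [0.44, 0.554, -0.44, 0.553]
contact_force: [0.3, -0.5, -0.1]
opening: 0.0429
```

```bash
python3 -c "
from h import *
info();go([.506,-.439,.112],13)
f=grab_frame('scene');crop(f,150,80,350,230,'s2.png',4)"
```

```text
t 4.07 p [ 0.4857 -0.4071  0.2063] q [-0.698  0.339  0.176  1.41   0.     0.646] F [ 0.3 -0.5 -0.1] T [ 0.02  -0.007 -0.004] open 0.0429
x [-0.002  0.002 -1.   ] y [ 0.974  0.225 -0.001] yaw_y 13.0
shift units xyz [3.14  0.425 1.194]
turn units [ 0.001 -0.019  0.013]
```

View pics/s2.png

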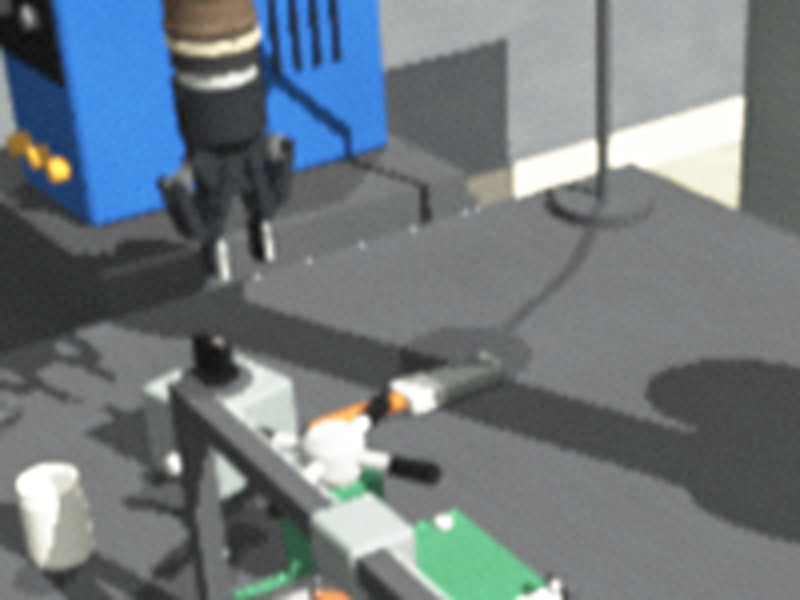

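Request:
move_arm(plan=[{"x":0,"y":0.21,"z":0.6,"wx":0,"wy":0,"wz":0,"fingers":0},{"x":0,"y":0.21,"z":0.6,"wx":0,"wy":0,"wz":0,"fingers":0},{"x":0.8,"y":0,"z":0,"wx":0,"wy":0,"wz":0,"fingers":0},{"x":0.8,"y":0,"z":0,"wx":0,"wy":0,"wz":0,"fingers":0},{"x":0.8,"y":0,"z":0,"wx":0,"wy":0,"wz":0,"fingers":0},{"x":0.7,"y":0,"z":0,"wx":0,"wy":0,"wz":0,"fingers":0},{"x":0,"y":0,"z":0,"wx":0,"wy":0,"wz":0,"fingers":0},{"x":0,"y":0,"z":0,"wx":0,"wy":0,"wz":0,"fingers":0}])

```text
t: 4.78
eef_pos: [0.5061, -0.4395, 0.1149]
eef_rot: [0.44, 0.553, -0.44, 0.553]
contact_force: [1.2, 0.0, 1.4]
opening: 0.0422
```

```bash
python3 -c "
from h import *
info();go([.506,-.439,.112],13)
f=grab_frame('scene');crop(f,170,130,260,200,'s3.png',7)"
```

```text
t 4.78 p [ 0.5061 -0.4395  0.1149] q [-0.715  0.422  0.095  1.244 -0.     0.629] F [1.2 0.  1.4] T [-0.021 -0.028  0.043] open 0.0422
x [-0.  0. -1.] y [ 0.974  0.225 -0.   ] yaw_y 12.98
shift units xyz [ 0.098 -0.    -0.016]
turn units [-0.004 -0.004  0.003]
```

View pics/s3.png

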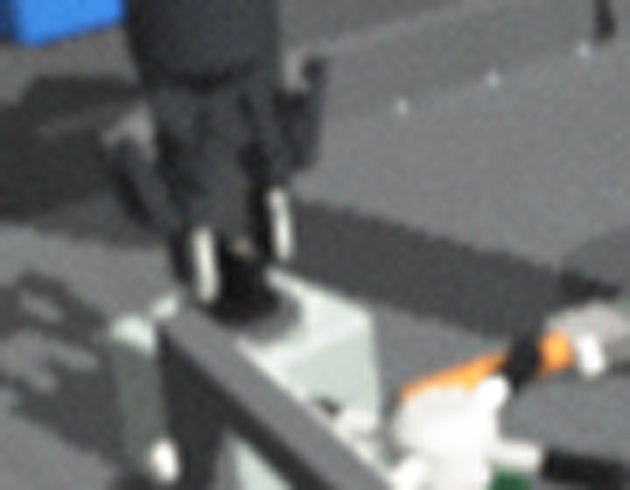

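Request:
move_arm(plan=[{"x":0,"y":0,"z":0,"wx":0,"wy":0,"wz":0,"fingers":-0.4},{"x":0,"y":0,"z":0,"wx":0,"wy":0,"wz":0,"fingers":-0.6},{"x":0,"y":0,"z":0,"wx":0,"wy":0,"wz":0,"fingers":-0.8},{"x":0,"y":0,"z":0,"wx":0,"wy":0,"wz":0,"fingers":-0.8},{"x":0,"y":0,"z":0,"wx":0,"wy":0,"wz":0,"fingers":-0.8}])

```text
t: 5.25
eef_pos: [0.5059, -0.4408, 0.1168]
eef_rot: [0.44, 0.552, -0.441, 0.554]
contact_force: [-2.7, 0.5, 5.7]
opening: 0.0123
```

```bash
python3 -c "
from h import *
info()"
```

```text
t 5.25 p [ 0.5059 -0.4408  0.1168] q [-7.160e-01  4.200e-01  9.600e-02  1.244e+00 -1.000e-03  6.290e-01] F [-2.7  0.5  5.7] T [ 0.073  0.773 -0.016] open 0.0123
x [ 0.001 -0.003 -1.   ] y [0.975 0.223 0.   ] yaw_y 12.9
```

Request:
move_arm(plan=[{"x":-0.1,"y":0,"z":0,"wx":0,"wy":0,"wz":0,"fingers":-0.8},{"x":0,"y":0,"z":0,"wx":-0.7,"wy":0,"wz":0,"fingers":-0.8},{"x":0,"y":0,"z":0,"wx":-0.7,"wy":0,"wz":0,"fingers":-0.8},{"x":0,"y":0,"z":0,"wx":0,"wy":0,"wz":0,"fingers":-0.8}])

```text
t: 5.58
eef_pos: [0.5056, -0.4408, 0.1169]
eef_rot: [0.398, 0.584, -0.399, 0.584]
contact_force: [-1.2, -4.0, -5.9]
opening: 0.0125
```

```bash
python3 -c "
from h import *
info()"
```

```text
t 5.58 p [ 0.5056 -0.4408  0.1169] q [-7.160e-01  4.220e-01  9.900e-02  1.248e+00 -1.000e-03  4.810e-01] F [-1.2 -4.  -5.9] T [-0.932  0.129  0.031] open 0.0125
x [-0.001 -0.001 -1.   ] y [ 0.931  0.365 -0.001] yaw_y 21.39
```

Request:
move_arm(plan=[{"x":0.04,"y":0,"z":0,"wx":-0.8,"wy":0,"wz":0,"fingers":-0.8},{"x":0,"y":0,"z":0,"wx":-0.8,"wy":0,"wz":0,"fingers":-0.8},{"x":0,"y":0,"z":0,"wx":-0.8,"wy":0,"wz":0,"fingers":-0.8},{"x":0,"y":0,"z":0,"wx":-0.8,"wy":0,"wz":0,"fingers":-0.8},{"x":0,"y":0,"z":0,"wx":-0.8,"wy":0,"wz":0,"fingers":-0.8},{"x":0,"y":0,"z":0,"wx":-0.8,"wy":0,"wz":0,"fingers":-0.8},{"x":0,"y":0,"z":0,"wx":-0.8,"wy":0,"wz":0,"fingers":-0.8},{"x":0,"y":0,"z":0,"wx":0,"wy":0,"wz":0,"fingers":-0.8}])

```text
t: 6.25
eef_pos: [0.505, -0.4412, 0.1169]
eef_rot: [0.212, 0.674, -0.214, 0.674]
contact_force: [-5.1, -3.3, -3.2]
opening: 0.0126
```

```bash
python3 -c "
from h import *
info()
f=grab_frame('scene');crop(f,170,130,260,200,'s4.png',7)"
```

```text
t 6.25 p [ 0.505  -0.4412  0.1169] q [-0.717  0.421  0.098  1.247 -0.003 -0.105] F [-5.1 -3.3 -3.2] T [-0.769  0.949  0.035] open 0.0126
x [-0.001 -0.002 -1.   ] y [ 0.575  0.818 -0.003] yaw_y 54.93
```

View pics/s4.png

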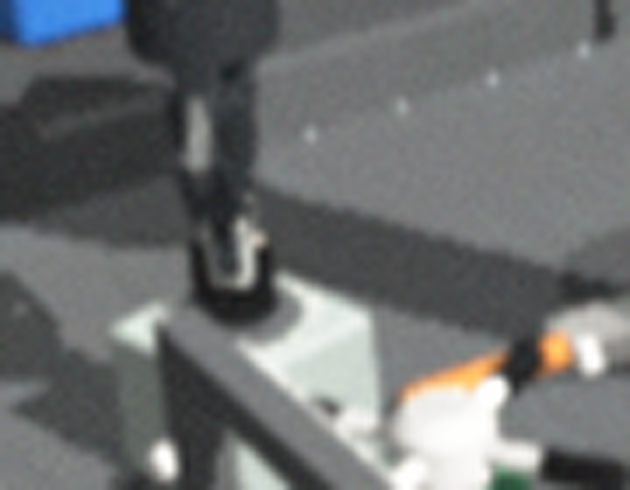

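Request:
move_arm(plan=[{"x":0,"y":-0.05,"z":0,"wx":-0.8,"wy":0,"wz":0,"fingers":-0.8},{"x":0,"y":0,"z":0,"wx":-0.8,"wy":0,"wz":0,"fingers":-0.8},{"x":0,"y":0,"z":0,"wx":-0.8,"wy":0,"wz":0,"fingers":-0.8},{"x":0,"y":0,"z":0,"wx":-0.8,"wy":0,"wz":0,"fingers":-0.8},{"x":0,"y":0,"z":0,"wx":-0.8,"wy":0,"wz":0,"fingers":-0.8},{"x":0,"y":0,"z":0,"wx":-0.8,"wy":0,"wz":0,"fingers":-0.8},{"x":0,"y":0,"z":0,"wx":-0.8,"wy":0,"wz":0,"fingers":-0.8},{"x":0,"y":0,"z":0,"wx":0,"wy":0,"wz":0,"fingers":-0.8}])

```text
t: 6.97
eef_pos: [0.5047, -0.442, 0.1169]
eef_rot: [0.009, 0.707, -0.01, 0.707]
contact_force: [-4.2, -3.4, -0.1]
opening: 0.0127
```

```bash
python3 -c "
from h import *
info()"
```

```text
t 6.97 p [ 0.5047 -0.442   0.1169] q [-7.190e-01  4.210e-01  9.800e-02  1.247e+00 -1.000e-03 -6.920e-01] F [-4.2 -3.4 -0.1] T [-0.549  0.731  0.017] open 0.0127
x [-0.    -0.002 -1.   ] y [ 0.026  1.    -0.002] yaw_y 88.49
```

Request:
move_arm(plan=[{"x":0,"y":0,"z":0,"wx":-0.8,"wy":0,"wz":0,"fingers":-0.8},{"x":0,"y":0,"z":0,"wx":-0.8,"wy":0,"wz":0,"fingers":-0.8},{"x":0,"y":0,"z":0,"wx":-0.8,"wy":0,"wz":0,"fingers":-0.8},{"x":0,"y":0,"z":0,"wx":-0.8,"wy":0,"wz":0,"fingers":-0.8},{"x":0,"y":0,"z":0,"wx":0,"wy":0,"wz":0,"fingers":-0.8}])

```text
t: 7.38
eef_pos: [0.5047, -0.4424, 0.117]
eef_rot: [-0.107, 0.699, 0.106, 0.699]
contact_force: [-3.3, -4.4, 0.3]
opening: 0.0122
```

```bash
python3 -c "
from h import *
info()"
```

```text
t 7.38 p [ 0.5047 -0.4424  0.117 ] q [-7.190e-01  4.210e-01  9.800e-02  1.246e+00 -1.000e-03 -1.022e+00] F [-3.3 -4.4  0.3] T [-0.775  0.775 -2.119] open 0.0122
x [ 0.    -0.002 -1.   ] y [-0.298  0.954 -0.002] yaw_y 107.35
```

Request:
move_arm(plan=[{"x":0,"y":0,"z":0,"wx":-0.3,"wy":0,"wz":0,"fingers":-0.8},{"x":0,"y":0,"z":0,"wx":0,"wy":0,"wz":0,"fingers":-0.8}])

```text
t: 7.55
eef_pos: [0.5047, -0.4424, 0.117]
eef_rot: [-0.117, 0.697, 0.116, 0.697]
contact_force: [-3.7, -3.4, 2.4]
opening: 0.0125
```

```bash
python3 -c "
from h import *
info()"
```

```text
t 7.55 p [ 0.5047 -0.4424  0.117 ] q [-7.190e-01  4.210e-01  9.800e-02  1.246e+00 -1.000e-03 -1.051e+00] F [-3.7 -3.4  2.4] T [-0.739  0.678 -2.604] open 0.0125
x [ 0.    -0.002 -1.   ] y [-0.325  0.946 -0.002] yaw_y 108.99
```

Request:
move_arm(plan=[{"x":0,"y":0,"z":0,"wx":0,"wy":0,"wz":0,"fingers":-0.3},{"x":0,"y":0,"z":0,"wx":0,"wy":0,"wz":0,"fingers":0},{"x":0,"y":0,"z":0,"wx":0,"wy":0,"wz":0,"fingers":0},{"x":-0.8,"y":0,"z":0,"wx":0,"wy":0,"wz":0,"fingers":0},{"x":-1,"y":0,"z":0,"wx":0,"wy":0,"wz":0,"fingers":0},{"x":-1,"y":0,"z":0,"wx":0,"wy":0,"wz":0,"fingers":-1},{"x":-1,"y":0,"z":0,"wx":1,"wy":0,"wz":0,"fingers":-1},{"x":0,"y":0,"z":0,"wx":1,"wy":0,"wz":0,"fingers":-1},{"x":0,"y":0,"z":0,"wx":1,"wy":0,"wz":0,"fingers":-1},{"x":0,"y":0,"z":0,"wx":1,"wy":0,"wz":0,"fingers":-1}])

```text
t: 8.38
eef_pos: [0.5059, -0.4408, 0.2312]
eef_rot: [0.029, 0.706, -0.029, 0.707]
contact_force: [-0.0, 0.4, -0.4]
opening: 0.0002
```

Request:
move_arm(plan=[{"x":0,"y":0,"z":0,"wx":1,"wy":0,"wz":0,"fingers":-1},{"x":0,"y":0,"z":0,"wx":1,"wy":0,"wz":0,"fingers":-1},{"x":0,"y":0,"z":0,"wx":1,"wy":0,"wz":0,"fingers":-1},{"x":0,"y":0,"z":0,"wx":1,"wy":0,"wz":0,"fingers":-1},{"x":0,"y":0,"z":0,"wx":1,"wy":0,"wz":0,"fingers":-1},{"x":0,"y":0,"z":0,"wx":1,"wy":0,"wz":0,"fingers":-1},{"x":0,"y":0,"z":0,"wx":1,"wy":0,"wz":0,"fingers":-1},{"x":0,"y":0,"z":0,"wx":1,"wy":0,"wz":0,"fingers":-1},{"x":0,"y":0,"z":0,"wx":1,"wy":0,"wz":0,"fingers":-1}])

```text
t: 9.13
eef_pos: [0.5056, -0.4406, 0.2302]
eef_rot: [0.347, 0.616, -0.347, 0.616]
contact_force: [0.4, -0.2, -0.7]
opening: 0.0003
```

```bash
python3 -c "
from h import *
info();go([.452,-.214,.24],10)
f=grab_frame('top');crop(f,320,140,440,230,'t3.png',6)
f=grab_frame('scene');crop(f,170,130,260,200,'s5.png',7)"
```

```text
t 9.13 p [ 0.5056 -0.4406  0.2302] q [-7.170e-01  4.160e-01  3.380e-01  1.493e+00  1.000e-03  3.080e-01] F [ 0.4 -0.2 -0.7] T [-0.005  0.021  0.032] open 0.0003
x [ 0.     0.001 -1.   ] y [0.855 0.519 0.001] yaw_y 31.24
shift units xyz [-0.322  2.391 -7.384]
turn units [ 3.54  -0.005 -0.006]
```

View pics/t3.png

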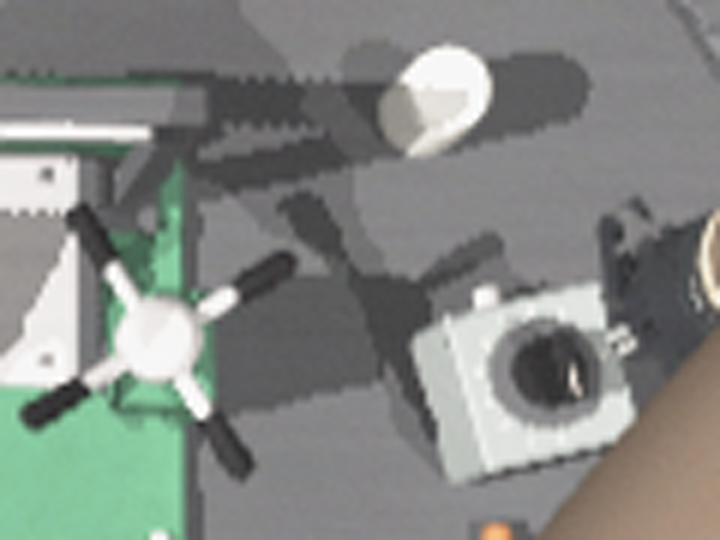

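View pics/s5.png

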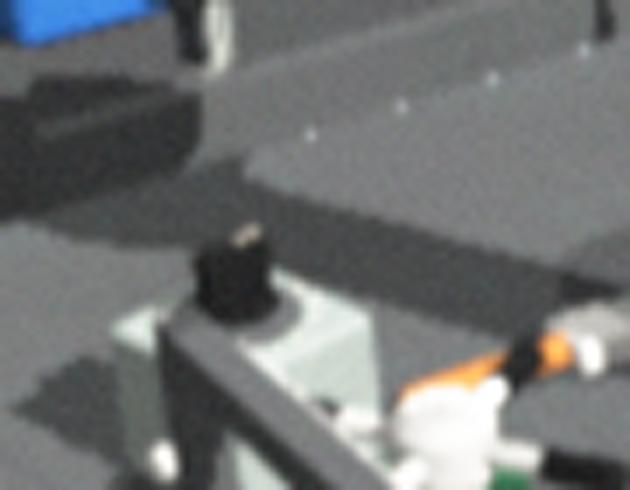

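Request:
move_arm(plan=[{"x":0,"y":0,"z":0,"wx":1,"wy":0,"wz":0,"fingers":-1},{"x":0,"y":0,"z":0,"wx":1,"wy":0,"wz":0,"fingers":-1},{"x":0,"y":0,"z":0,"wx":1,"wy":0,"wz":0,"fingers":-1},{"x":0,"y":0,"z":0,"wx":0.55,"wy":0,"wz":0,"fingers":-1},{"x":0,"y":-0.1,"z":-1,"wx":0,"wy":0,"wz":0,"fingers":-1},{"x":0,"y":-0.1,"z":-1,"wx":0,"wy":0,"wz":0,"fingers":-1},{"x":0,"y":-0.1,"z":-1,"wx":0,"wy":0,"wz":0,"fingers":-1},{"x":0,"y":-0.1,"z":-1,"wx":0,"wy":0,"wz":0,"fingers":-1},{"x":0,"y":0,"z":-1,"wx":0,"wy":0,"wz":0,"fingers":-1},{"x":0,"y":0,"z":-1,"wx":0,"wy":0,"wz":0,"fingers":-1}])

```text
t: 10.07
eef_pos: [0.4609, -0.2646, 0.2303]
eef_rot: [0.453, 0.543, -0.452, 0.543]
contact_force: [1.4, 0.7, 0.2]
opening: -0.0002
```

Request:
move_arm(plan=[{"x":0,"y":0,"z":-1,"wx":0,"wy":0,"wz":0,"fingers":-1},{"x":0,"y":0,"z":-0.75,"wx":0,"wy":0,"wz":0,"fingers":-1},{"x":0.6,"y":0,"z":0,"wx":0,"wy":0,"wz":0,"fingers":-1},{"x":0,"y":0,"z":0,"wx":0,"wy":0,"wz":0,"fingers":-1},{"x":0,"y":0,"z":0,"wx":0,"wy":0,"wz":0,"fingers":-1}])

```text
t: 10.48
eef_pos: [0.4518, -0.214, 0.2119]
eef_rot: [0.453, 0.544, -0.453, 0.543]
contact_force: [-0.0, -0.8, -0.4]
opening: -0.0004
```

```bash
python3 -c "
from h import *
info();go([.452,-.214,.115],10)
f=grab_frame('top');crop(f,220,130,430,250,'t4.png',3.8)
crop(f,385,180,435,225,'k4.png',12)
f=grab_frame('scene');crop(f,180,150,340,300,'s6.png',4)"
```

```text
t 10.48 p [ 0.4518 -0.214   0.2119] q [-0.442  0.08  -0.133  1.359  0.     0.947] F [-0.  -0.8 -0.4] T [-0.052 -0.084 -0.014] open -0.0004
x [-0.001  0.001 -1.   ] y [ 0.984  0.18  -0.001] yaw_y 10.37
shift units xyz [3.229 0.011 0.004]
turn units [ 0.062 -0.007  0.008]
```

View pics/t4.png

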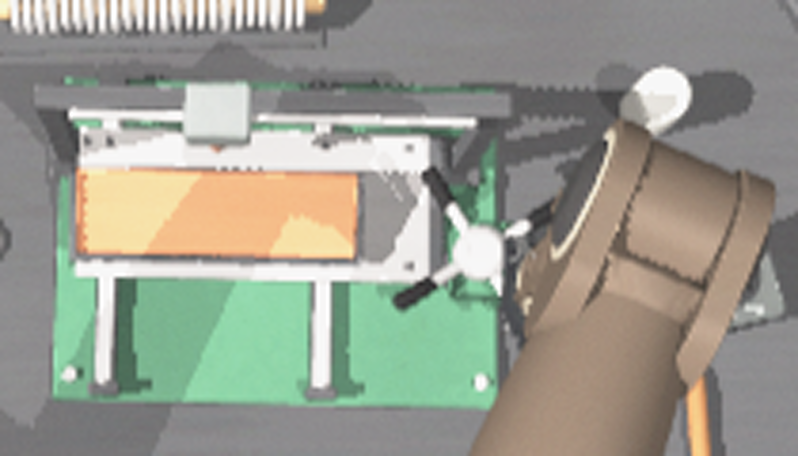

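View pics/k4.png

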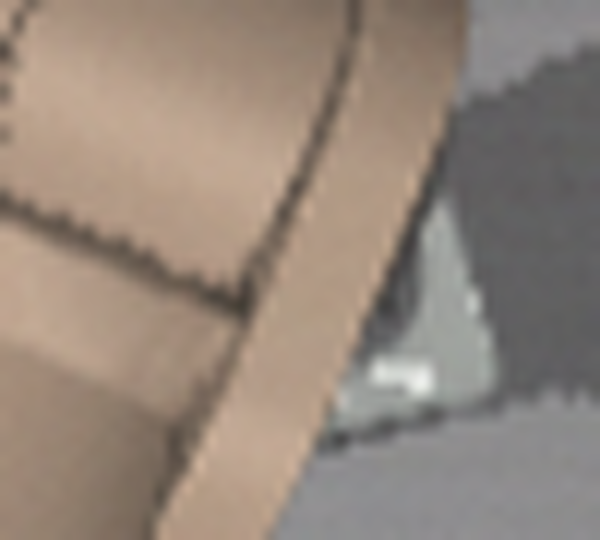

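View pics/s6.png

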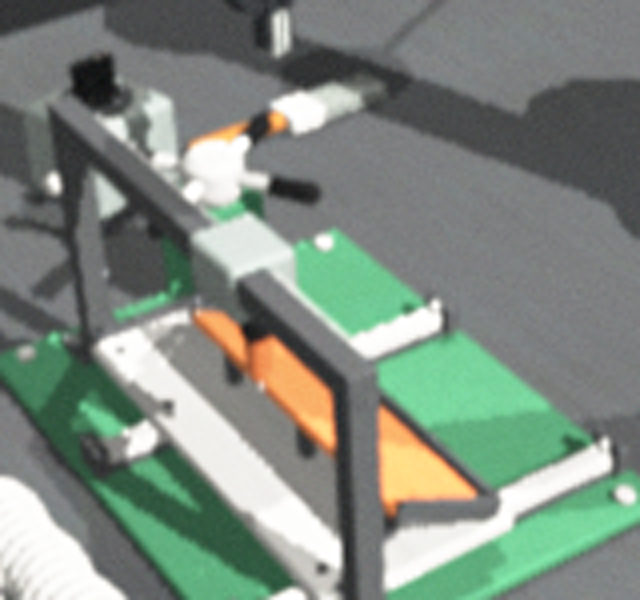

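Request:
move_arm(plan=[{"x":1,"y":0,"z":0,"wx":0,"wy":0,"wz":0,"fingers":-1},{"x":1,"y":0,"z":0,"wx":0,"wy":0,"wz":0,"fingers":-1},{"x":0.6,"y":0,"z":0,"wx":0,"wy":0,"wz":0,"fingers":-1},{"x":0.6,"y":0,"z":0,"wx":0,"wy":0,"wz":0,"fingers":-1},{"x":0,"y":0,"z":0,"wx":0,"wy":0,"wz":0,"fingers":-1}])

```text
t: 11.0
eef_pos: [0.4505, -0.2145, 0.113]
eef_rot: [0.453, 0.544, -0.454, 0.541]
contact_force: [-1.2, 0.3, 0.1]
opening: 0.0002
```

Request:
move_arm(plan=[{"x":0,"y":0.014,"z":0.26,"wx":-1,"wy":0,"wz":0,"fingers":-1},{"x":0,"y":0.014,"z":0.26,"wx":-1,"wy":0,"wz":0,"fingers":-1},{"x":0,"y":0.014,"z":0.26,"wx":-1,"wy":0,"wz":0,"fingers":-1}])

```text
t: 11.25
eef_pos: [0.4583, -0.236, 0.116]
eef_rot: [0.362, 0.609, -0.361, 0.606]
contact_force: [-3.8, 4.6, -4.1]
opening: -0.0
```

```bash
python3 -c "
from h import *
info();s,p,R=pose();d=p-[.526,-.201,0];print(np.hypot(*d[:2]),np.degrees(np.arctan2(d[1],d[0])))
f=grab_frame('top');crop(f,220,130,430,250,'t5.png',3.8)
f=grab_frame('scene');crop(f,180,120,300,220,'s7.png',6)"
```

```text
t 11.25 p [ 0.4583 -0.236   0.116 ] q [-4.760e-01  1.370e-01 -2.800e-01  1.158e+00  1.000e-03  5.970e-01] F [-3.8  4.6 -4.1] T [0.898 0.727 0.078] open -0.0
x [-0.004  0.003 -1.   ] y [ 0.879  0.477 -0.002] yaw_y 28.52
0.0762039860472949 -152.68220073152438
```

View pics/s7.png

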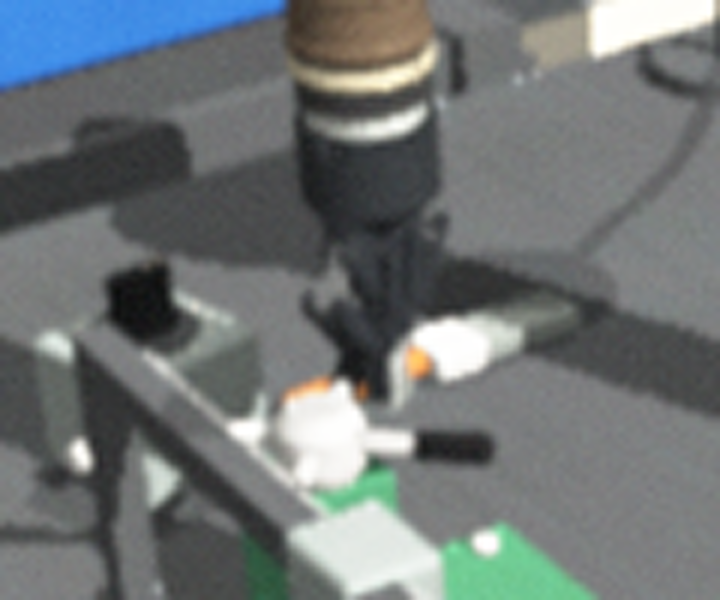

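Request:
move_arm(plan=[{"x":0,"y":0.014,"z":0.26,"wx":-1,"wy":0,"wz":0,"fingers":-1},{"x":0,"y":0.014,"z":0.26,"wx":-1,"wy":0,"wz":0,"fingers":-1},{"x":0,"y":0.014,"z":0.26,"wx":-1,"wy":0,"wz":0,"fingers":-1},{"x":0,"y":0.014,"z":0.26,"wx":-1,"wy":0,"wz":0,"fingers":-1},{"x":0,"y":0.014,"z":0.26,"wx":-1,"wy":0,"wz":0,"fingers":-1},{"x":0,"y":0.014,"z":0.26,"wx":-1,"wy":0,"wz":0,"fingers":-1},{"x":0,"y":0.014,"z":0.26,"wx":-1,"wy":0,"wz":0,"fingers":-1}])

```text
t: 11.93
eef_pos: [0.4992, -0.2718, 0.1165]
eef_rot: [0.121, 0.698, -0.121, 0.696]
contact_force: [-5.7, 1.6, -1.0]
opening: 0.0001
```

```bash
cat >> h.py <<'E'
def cap():
    info();s,p,R=pose();d=p-[.526,-.201,0];print("r",np.hypot(*d[:2]),"phi",np.degrees(np.arctan2(d[1],d[0])))
E
python3 -c "
from h import *
cap()
f=grab_frame('top');crop(f,220,130,430,250,'t5.png',3.8)"
```

```text
t 11.93 p [ 0.4992 -0.2718  0.1165] q [-4.980e-01  2.320e-01 -1.630e-01  1.178e+00 -1.000e-03 -1.540e-01] F [-5.7  1.6 -1. ] T [0.266 1.163 0.048] open 0.0001
x [-0.003  0.    -1.   ] y [ 0.337  0.942 -0.001] yaw_y 70.31
r 0.07569653531531585 phi -110.75098908557322
```

View pics/t5.png

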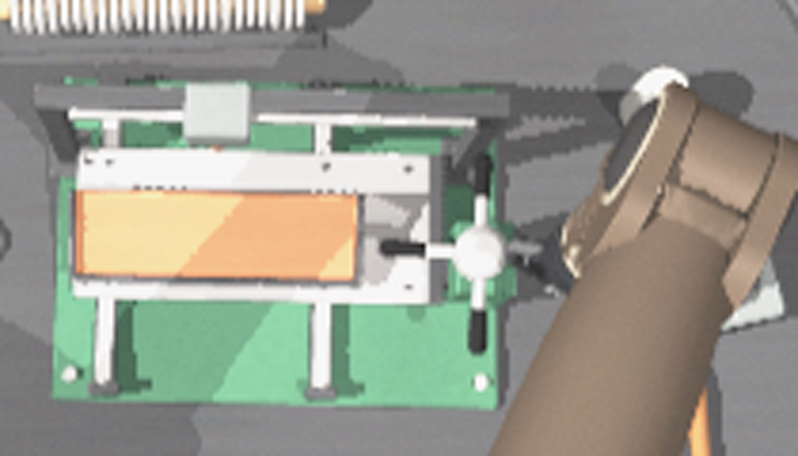

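Request:
move_arm(plan=[{"x":0,"y":0.014,"z":0.26,"wx":-1,"wy":0,"wz":0,"fingers":-1},{"x":0,"y":0.014,"z":0.26,"wx":-1,"wy":0,"wz":0,"fingers":-1},{"x":0,"y":0.014,"z":0.26,"wx":-1,"wy":0,"wz":0,"fingers":-1},{"x":0,"y":0.014,"z":0.26,"wx":-1,"wy":0,"wz":0,"fingers":-1},{"x":0,"y":0.014,"z":0.26,"wx":-1,"wy":0,"wz":0,"fingers":-1},{"x":0,"y":0.014,"z":0.26,"wx":-1,"wy":0,"wz":0,"fingers":-1},{"x":0,"y":0.014,"z":0.26,"wx":-1,"wy":0,"wz":0,"fingers":-1},{"x":0,"y":0.014,"z":0.26,"wx":-1,"wy":0,"wz":0,"fingers":-1},{"x":0,"y":0,"z":0,"wx":0,"wy":0,"wz":0,"fingers":-1}])

```text
t: 12.73
eef_pos: [0.5617, -0.2674, 0.1167]
eef_rot: [-0.173, 0.686, 0.172, 0.686]
contact_force: [-1.7, -1.6, -1.4]
opening: -0.0002
```

```bash
python3 -c "
from h import *
cap()
f=grab_frame('top');crop(f,220,130,430,250,'t6.png',3.8)"
```

```text
t 12.73 p [ 0.5617 -0.2674  0.1167] q [-4.440e-01  3.290e-01 -3.500e-02  1.206e+00 -1.000e-03 -9.360e-01] F [-1.7 -1.6 -1.4] T [-0.265  0.244 -0.007] open -0.0002
x [ 0.    -0.001 -1.   ] y [-0.472  0.882 -0.001] yaw_y 118.17
r 0.07533825636787898 phi -61.72726453973174
```

View pics/t6.png

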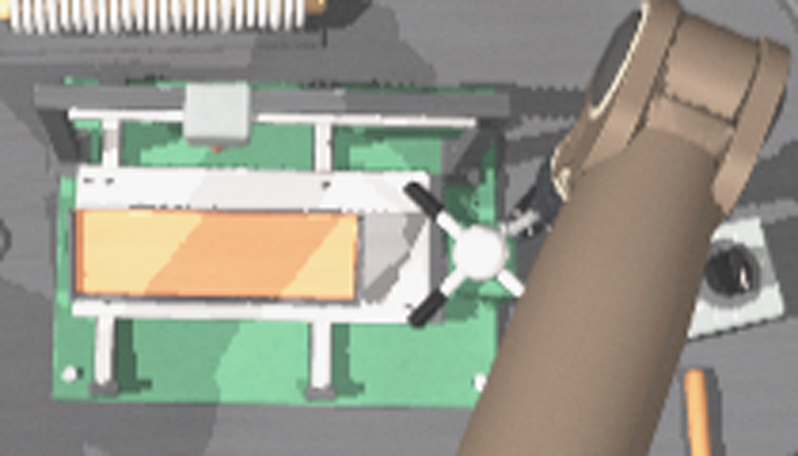

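Request:
move_arm(plan=[{"x":-1,"y":0,"z":-0.1,"wx":0,"wy":0,"wz":0,"fingers":-1},{"x":-1,"y":0.0,"z":0.1,"wx":0,"wy":0,"wz":0,"fingers":-1},{"x":0,"y":0.014,"z":-0.26,"wx":1,"wy":0,"wz":0,"fingers":-1},{"x":0,"y":0.014,"z":-0.26,"wx":1,"wy":0,"wz":0,"fingers":-1},{"x":0,"y":0.014,"z":-0.26,"wx":1,"wy":0,"wz":0,"fingers":-1},{"x":0,"y":0.014,"z":-0.26,"wx":1,"wy":0,"wz":0,"fingers":-1},{"x":0,"y":0.014,"z":-0.26,"wx":1,"wy":0,"wz":0,"fingers":-1},{"x":0,"y":0.014,"z":-0.26,"wx":1,"wy":0,"wz":0,"fingers":-1},{"x":0,"y":0.014,"z":-0.26,"wx":1,"wy":0,"wz":0,"fingers":-1},{"x":0,"y":0.014,"z":-0.26,"wx":1,"wy":0,"wz":0,"fingers":-1}])

```text
t: 13.62
eef_pos: [0.5003, -0.2717, 0.1774]
eef_rot: [0.125, 0.695, -0.125, 0.697]
contact_force: [0.4, -0.2, -0.0]
opening: 0.0004
```

Request:
move_arm(plan=[{"x":0,"y":0.014,"z":-0.26,"wx":1,"wy":0,"wz":0,"fingers":-1},{"x":0,"y":0.014,"z":-0.26,"wx":1,"wy":0,"wz":0,"fingers":-1},{"x":0,"y":0.014,"z":-0.26,"wx":1,"wy":0,"wz":0,"fingers":-1},{"x":0,"y":0.014,"z":-0.26,"wx":1,"wy":0,"wz":0,"fingers":-1},{"x":0,"y":0.014,"z":-0.26,"wx":1,"wy":0,"wz":0,"fingers":-1},{"x":0,"y":0.014,"z":-0.26,"wx":1,"wy":0,"wz":0,"fingers":-1},{"x":0,"y":0.014,"z":-0.26,"wx":1,"wy":0,"wz":0,"fingers":-1},{"x":0,"y":0.014,"z":-0.26,"wx":1,"wy":0,"wz":0,"fingers":-1},{"x":0,"y":0,"z":0,"wx":0,"wy":0,"wz":0,"fingers":-1}])

```text
t: 14.37
eef_pos: [0.4564, -0.2286, 0.1775]
eef_rot: [0.397, 0.585, -0.396, 0.586]
contact_force: [0.6, -0.9, -0.1]
opening: 0.0002
```

```bash
python3 -c "
from h import *
cap()
f=grab_frame('top');crop(f,220,130,430,250,'t7.png',3.8)"
```

```text
t 14.37 p [ 0.4564 -0.2286  0.1775] q [-4.650e-01  1.020e-01 -1.840e-01  1.282e+00  1.000e-03  7.250e-01] F [ 0.6 -0.9 -0.1] T [ 0.026  0.01  -0.015] open 0.0002
x [ 0.002 -0.    -1.   ] y [0.928 0.372 0.002] yaw_y 21.84
r 0.07485949832289111 phi -158.34714144449967
```

View pics/t7.png

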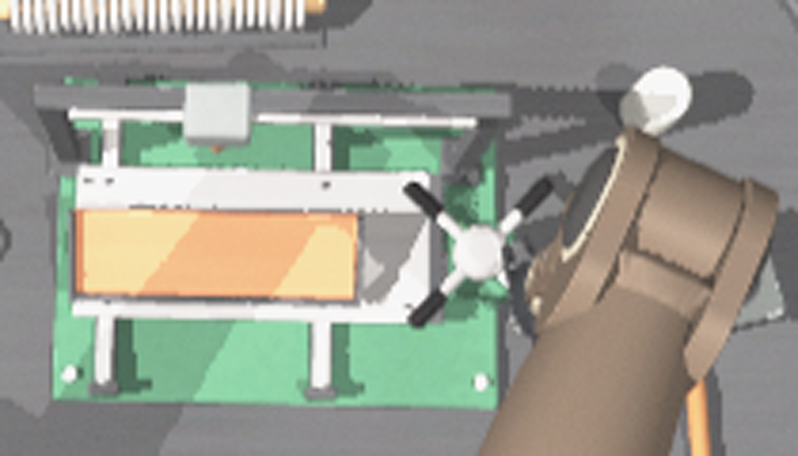

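Spokes are now at 45+90k degrees. I'm going down and doing the next stroke.

Request:
move_arm(plan=[{"x":1,"y":0,"z":0,"wx":0,"wy":0,"wz":0,"fingers":-1},{"x":1,"y":0,"z":0,"wx":0,"wy":0,"wz":0,"fingers":-1},{"x":0,"y":0,"z":0,"wx":0,"wy":0,"wz":0,"fingers":-1},{"x":0,"y":0.014,"z":0.26,"wx":-1,"wy":0,"wz":0,"fingers":-1},{"x":0,"y":0.014,"z":0.26,"wx":-1,"wy":0,"wz":0,"fingers":-1},{"x":0,"y":0.014,"z":0.26,"wx":-1,"wy":0,"wz":0,"fingers":-1},{"x":0,"y":0.014,"z":0.26,"wx":-1,"wy":0,"wz":0,"fingers":-1},{"x":0,"y":0.014,"z":0.26,"wx":-1,"wy":0,"wz":0,"fingers":-1},{"x":0,"y":0.014,"z":0.26,"wx":-1,"wy":0,"wz":0,"fingers":-1},{"x":0,"y":0.014,"z":0.26,"wx":-1,"wy":0,"wz":0,"fingers":-1}])

```text
t: 15.25
eef_pos: [0.4916, -0.2681, 0.1162]
eef_rot: [0.156, 0.691, -0.156, 0.688]
contact_force: [-6.1, 1.2, -2.9]
opening: 0.0001
```

Request:
move_arm(plan=[{"x":0,"y":0.014,"z":0.26,"wx":-1,"wy":0,"wz":0,"fingers":-1},{"x":0,"y":0.014,"z":0.26,"wx":-1,"wy":0,"wz":0,"fingers":-1},{"x":0,"y":0.014,"z":0.26,"wx":-1,"wy":0,"wz":0,"fingers":-1},{"x":0,"y":0.014,"z":0.26,"wx":-1,"wy":0,"wz":0,"fingers":-1},{"x":0,"y":0.014,"z":0.26,"wx":-1,"wy":0,"wz":0,"fingers":-1},{"x":0,"y":0.014,"z":0.26,"wx":-1,"wy":0,"wz":0,"fingers":-1},{"x":0,"y":0.014,"z":0.26,"wx":-1,"wy":0,"wz":0,"fingers":-1},{"x":0,"y":0.014,"z":0.26,"wx":-1,"wy":0,"wz":0,"fingers":-1},{"x":0,"y":0.014,"z":0.26,"wx":-1,"wy":0,"wz":0,"fingers":-1}])

```text
t: 16.0
eef_pos: [0.5599, -0.268, 0.1163]
eef_rot: [-0.174, 0.687, 0.173, 0.684]
contact_force: [-4.9, -5.0, -4.1]
opening: -0.0001
```

```bash
python3 -c "
from h import *
cap()
f=grab_frame('top');crop(f,220,130,430,250,'t8.png',3.8)"
```

```text
t 16.0 p [ 0.5599 -0.268   0.1163] q [-0.445  0.329 -0.035  1.209 -0.003 -0.942] F [-4.9 -5.  -4.1] T [-0.828  0.89   0.063] open -0.0001
x [-0.004 -0.002 -1.   ] y [-0.476  0.879  0.   ] yaw_y 118.45
r 0.07509696350345008 phi -63.18724637452419
```

View pics/t8.png

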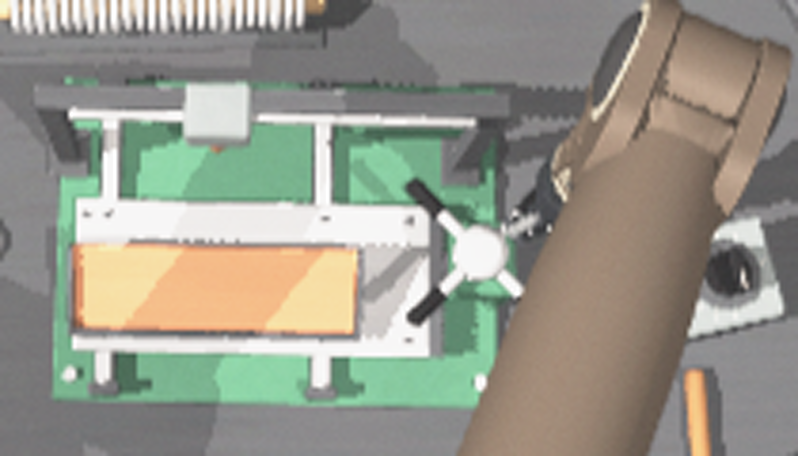

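Request:
move_arm(plan=[{"x":-1,"y":0,"z":-0.1,"wx":0,"wy":0,"wz":0,"fingers":-1},{"x":-1,"y":0.0,"z":0.1,"wx":0,"wy":0,"wz":0,"fingers":-1},{"x":0,"y":0.014,"z":-0.26,"wx":1,"wy":0,"wz":0,"fingers":-1},{"x":0,"y":0.014,"z":-0.26,"wx":1,"wy":0,"wz":0,"fingers":-1},{"x":0,"y":0.014,"z":-0.26,"wx":1,"wy":0,"wz":0,"fingers":-1},{"x":0,"y":0.014,"z":-0.26,"wx":1,"wy":0,"wz":0,"fingers":-1},{"x":0,"y":0.014,"z":-0.26,"wx":1,"wy":0,"wz":0,"fingers":-1},{"x":0,"y":0.014,"z":-0.26,"wx":1,"wy":0,"wz":0,"fingers":-1},{"x":0,"y":0.014,"z":-0.26,"wx":1,"wy":0,"wz":0,"fingers":-1},{"x":0,"y":0.014,"z":-0.26,"wx":1,"wy":0,"wz":0,"fingers":-1}])

```text
t: 16.88
eef_pos: [0.5006, -0.2716, 0.1778]
eef_rot: [0.124, 0.695, -0.124, 0.697]
contact_force: [0.0, -0.5, 0.2]
opening: 0.0001
```

Request:
move_arm(plan=[{"x":0,"y":0.014,"z":-0.26,"wx":1,"wy":0,"wz":0,"fingers":-1},{"x":0,"y":0.014,"z":-0.26,"wx":1,"wy":0,"wz":0,"fingers":-1},{"x":0,"y":0.014,"z":-0.26,"wx":1,"wy":0,"wz":0,"fingers":-1},{"x":0,"y":0.014,"z":-0.26,"wx":1,"wy":0,"wz":0,"fingers":-1},{"x":0,"y":0.014,"z":-0.26,"wx":1,"wy":0,"wz":0,"fingers":-1},{"x":0,"y":0.014,"z":-0.26,"wx":1,"wy":0,"wz":0,"fingers":-1},{"x":0,"y":0.014,"z":-0.26,"wx":1,"wy":0,"wz":0,"fingers":-1},{"x":0,"y":0.014,"z":-0.26,"wx":1,"wy":0,"wz":0,"fingers":-1},{"x":0,"y":0,"z":0,"wx":0,"wy":0,"wz":0,"fingers":-1}])

```text
t: 17.63
eef_pos: [0.4567, -0.2285, 0.178]
eef_rot: [0.396, 0.586, -0.395, 0.587]
contact_force: [0.1, 0.4, 0.7]
opening: -0.0005
```

Request:
move_arm(plan=[{"x":1,"y":0,"z":0,"wx":0,"wy":0,"wz":0,"fingers":-1},{"x":1,"y":0,"z":0,"wx":0,"wy":0,"wz":0,"fingers":-1},{"x":0,"y":0,"z":0,"wx":0,"wy":0,"wz":0,"fingers":-1},{"x":0,"y":0.014,"z":0.26,"wx":-1,"wy":0,"wz":0,"fingers":-1},{"x":0,"y":0.014,"z":0.26,"wx":-1,"wy":0,"wz":0,"fingers":-1},{"x":0,"y":0.014,"z":0.26,"wx":-1,"wy":0,"wz":0,"fingers":-1},{"x":0,"y":0.014,"z":0.26,"wx":-1,"wy":0,"wz":0,"fingers":-1},{"x":0,"y":0.014,"z":0.26,"wx":-1,"wy":0,"wz":0,"fingers":-1},{"x":0,"y":0.014,"z":0.26,"wx":-1,"wy":0,"wz":0,"fingers":-1},{"x":0,"y":0.014,"z":0.26,"wx":-1,"wy":0,"wz":0,"fingers":-1}])

```text
t: 18.47
eef_pos: [0.4917, -0.2678, 0.1165]
eef_rot: [0.156, 0.691, -0.155, 0.688]
contact_force: [-5.3, 1.4, -3.3]
opening: 0.0
```

```bash
python3 -c "
from h import *
cap()
f=grab_frame('top');crop(f,220,130,430,250,'t9.png',3.8)"
```

```text
t 18.47 p [ 0.4917 -0.2678  0.1165] q [-4.980e-01  2.190e-01 -1.810e-01  1.176e+00 -1.000e-03 -5.500e-02] F [-5.3  1.4 -3.3] T [0.352 1.171 0.002] open 0.0
x [-0.004  0.002 -1.   ] y [ 0.429  0.903 -0.   ] yaw_y 64.58
r 0.07511613009670101 phi -117.16505174002474
```

View pics/t9.png

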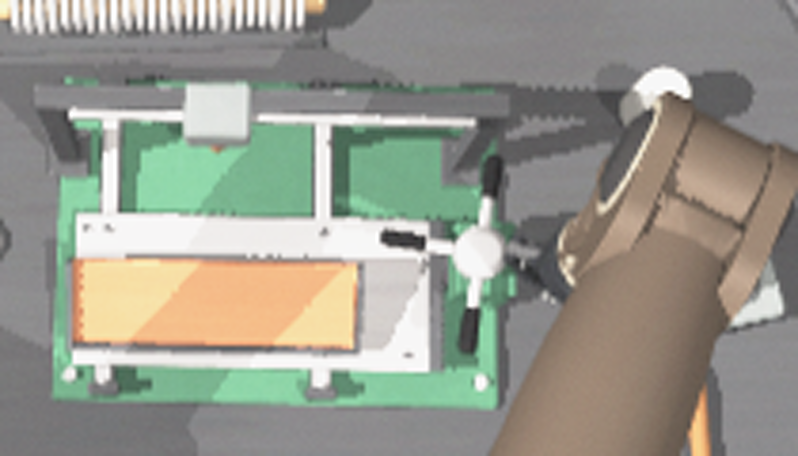

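Request:
move_arm(plan=[{"x":0,"y":0.014,"z":0.26,"wx":-1,"wy":0,"wz":0,"fingers":-1},{"x":0,"y":0.014,"z":0.26,"wx":-1,"wy":0,"wz":0,"fingers":-1},{"x":0,"y":0,"z":0,"wx":0,"wy":0,"wz":0,"fingers":-1}])

```text
t: 18.77
eef_pos: [0.5024, -0.2725, 0.1159]
eef_rot: [0.084, 0.707, -0.084, 0.698]
contact_force: [-19.6, 2.9, 3.5]
opening: 0.0001
```

Request:
move_arm(plan=[{"x":0,"y":0.007,"z":0.13,"wx":-0.5,"wy":0,"wz":0,"fingers":-1},{"x":0,"y":0,"z":0,"wx":0,"wy":0,"wz":0,"fingers":-1}])

```text
t: 18.93
eef_pos: [0.5026, -0.273, 0.1158]
eef_rot: [0.066, 0.711, -0.067, 0.697]
contact_force: [-32.8, 3.0, 8.9]
opening: -0.0005
```

Request:
move_arm(plan=[{"x":0,"y":0.007,"z":0.13,"wx":-0.5,"wy":0,"wz":0,"fingers":-1},{"x":0,"y":0,"z":0,"wx":0,"wy":0,"wz":0,"fingers":-1}])

```text
t: 19.1
eef_pos: [0.5027, -0.2736, 0.1158]
eef_rot: [0.048, 0.714, -0.049, 0.696]
contact_force: [-45.3, 3.0, 16.0]
opening: -0.0001
```

```bash
python3 -c "
from h import *
cap()"
```

```text
t 19.1 p [ 0.5027 -0.2736  0.1158] q [-0.493  0.257 -0.134  1.203 -0.011 -0.355] F [-45.3   3.   16. ] T [0.496 8.693 0.119] open -0.0001
x [-0.026  0.001 -1.   ] y [ 0.137  0.991 -0.003] yaw_y 82.13
r 0.07619893015865827 phi -107.77440413950826
```

Request:
move_arm(plan=[{"x":0,"y":0.014,"z":-0.26,"wx":1,"wy":0,"wz":0,"fingers":-1},{"x":0,"y":0.014,"z":-0.26,"wx":1,"wy":0,"wz":0,"fingers":-1},{"x":-1,"y":0,"z":0,"wx":0,"wy":0,"wz":0,"fingers":-1},{"x":-1,"y":0,"z":0,"wx":0,"wy":0,"wz":0,"fingers":1},{"x":-1,"y":0,"z":0,"wx":0,"wy":0,"wz":0,"fingers":1},{"x":-1,"y":0,"z":0,"wx":1,"wy":0,"wz":0,"fingers":1},{"x":-1,"y":0,"z":0,"wx":1,"wy":0,"wz":0,"fingers":1},{"x":0,"y":0,"z":0,"wx":1,"wy":0,"wz":0,"fingers":1}])

```text
t: 19.77
eef_pos: [0.5023, -0.2718, 0.2749]
eef_rot: [0.23, 0.664, -0.231, 0.672]
contact_force: [-0.2, 0.2, 0.8]
opening: 0.0604
```

```bash
python3 -c "
from h import *
cap()
f=grab_frame('top');crop(f,160,120,430,270,'t10.png',2.9)
f=grab_frame('scene');crop(f,170,140,450,350,'s10.png',2.8)"
```

```text
t 19.77 p [ 0.5023 -0.2718  0.2749] q [-0.496  0.211  0.157  1.506  0.     0.169] F [-0.2  0.2  0.8] T [ 0.02  -0.026  0.002] open 0.0604
x [ 0.01  -0.005 -1.   ] y [0.617 0.787 0.002] yaw_y 51.89
r 0.07462221289711518 phi -108.5064148957082
```

View pics/t10.png

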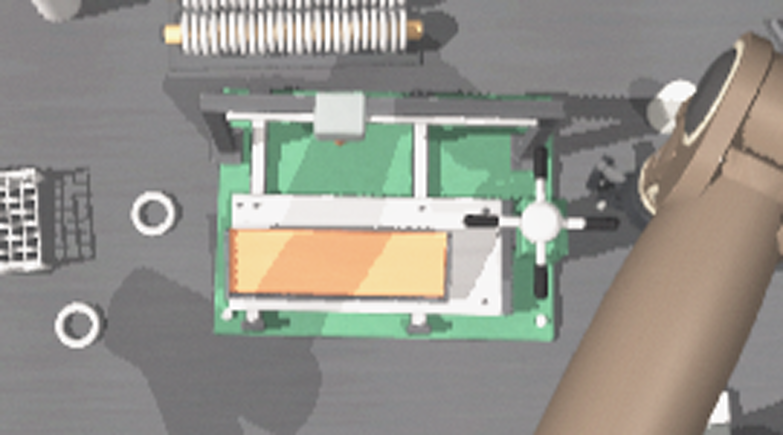

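View pics/s10.png

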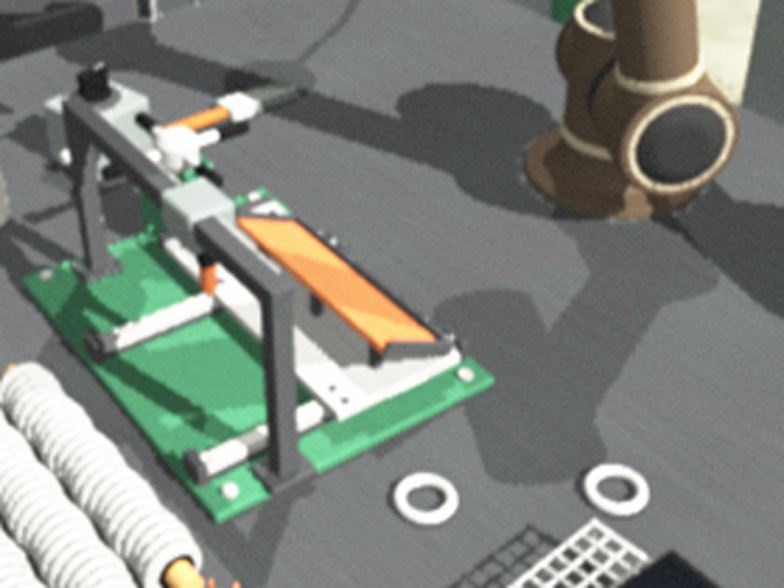

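```bash
python3 - <<'E'
from h import *
f=grab_frame('top');g=grab_frame('scene')
cv2.imwrite('pics/full.png',f["color"][:,:,::-1])
def quad(F,win):
    x0,y0,x1,y1=win
    hsv=cv2.cvtColor(F["color"],cv2.COLOR_RGB2HSV)
    m=((hsv[...,0]>5)&(hsv[...,0]<26)&(hsv[...,1]>90)&(hsv[...,2]>110)).astype(np.uint8)
    mm=np.zeros_like(m);mm[y0:y1,x0:x1]=m[y0:y1,x0:x1]
    mm=cv2.morphologyEx(mm,cv2.MORPH_CLOSE,np.ones((5,5)))
    cs,_=cv2.findContours(mm,cv2.RETR_EXTERNAL,cv2.CHAIN_APPROX_NONE);c=max(cs,key=cv2.contourArea)
    h=cv2.convexHull(c)
    q=cv2.approxPolyN(h,4) if hasattr(cv2,'approxPolyN') else None
    return c,q.reshape(-1,2),cv2.contourArea(c)
for F,w in((f,(220,180,335,240)),(g,(240,200,350,280))):
    c,q,a=quad(F,w);print(a,q.tolist())
    for p in q: print(p,onz(F,p,.06).round(4),onz(F,p,.0947).round(4))
# rings
def rings(F,win):
    x0,y0,x1,y1=win
    im=F["color"];mn=im.min(2);m=np.zeros(mn.shape,np.uint8);m[y0:y1,x0:x1]=(mn[y0:y1,x0:x1]>150)
    cs,_=cv2.findContours(m,cv2.RETR_EXTERNAL,cv2.CHAIN_APPROX_NONE)
    for c in cs:
        if cv2.contourArea(c)>80:
            e=cv2.fitEllipse(c);print('ring',e,onz(F,e[0],.005).round(4))
rings(f,(180,150,232,270));rings(g,(300,295,410,330))
E
```

```text
1060.5 [[310, 199], [312, 221], [239, 221], [239, 199]]
[310 199] [ 0.5314 -0.0776  0.06  ] [ 0.5257 -0.0746  0.0947]
[312 221] [ 0.449 -0.082  0.06 ] [ 0.4453 -0.079   0.0947]
[239 221] [0.4555 0.1869 0.06  ] [0.4517 0.1836 0.0947]
[239 199] [0.5376 0.186  0.06  ] [0.5318 0.1828 0.0947]
1041.0 [[275, 218], [326, 260], [306, 266], [251, 218]]
[275 218] [ 0.4399 -0.0926  0.06  ] [ 0.4695 -0.0499  0.0947]
[326 260] [0.4517 0.1692 0.06  ] [0.4809 0.2006 0.0947]
[306 266] [0.5126 0.1549 0.06  ] [0.5391 0.187  0.0947]
[251 218] [ 0.5008 -0.1407  0.06  ] [ 0.5278 -0.0958  0.0947]
ring ((186.31448364257812, 231.578125), (13.866649627685547, 15.424910545349121), 4.041271209716797) [0.4261 0.3923 0.005 ]
ring ((212.1429901123047, 193.10922241210938), (14.123247146606445, 14.786083221435547), 23.803438186645508) [0.5722 0.2943 0.005 ]
ring ((321.96075439453125, 317.3060302734375), (18.027812957763672, 22.463075637817383), 102.10469818115234) [0.5677 0.2886 0.005 ]
ring ((390.0994567871094, 314.18890380859375), (17.334609985351562, 23.0673770904541), 110.36372375488281) [0.4213 0.3879 0.005 ]
```

View pics/full.png

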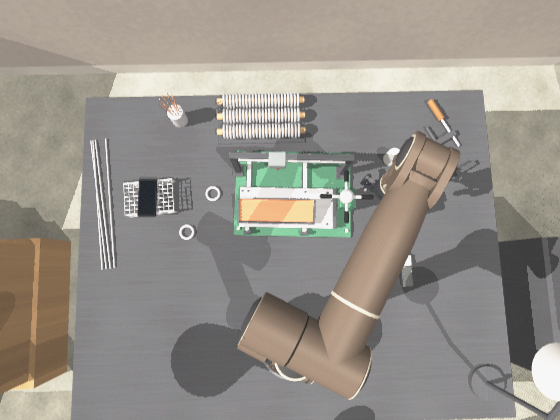

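Request:
move_arm(plan=[{"x":0,"y":0,"z":0,"wx":-1,"wy":0,"wz":0,"fingers":0.8},{"x":0,"y":0,"z":0,"wx":-1,"wy":0,"wz":0,"fingers":0.8},{"x":0,"y":0,"z":0,"wx":-1,"wy":0,"wz":0,"fingers":0.8},{"x":0,"y":0,"z":0,"wx":-1,"wy":0,"wz":0,"fingers":0.8},{"x":0,"y":0,"z":0,"wx":-1,"wy":0,"wz":0,"fingers":0.8},{"x":0,"y":0,"z":0,"wx":-1,"wy":0,"wz":0,"fingers":0.8},{"x":0,"y":1,"z":0,"wx":0,"wy":0,"wz":0,"fingers":0.8},{"x":0,"y":1,"z":0,"wx":0,"wy":0,"wz":0,"fingers":0.8},{"x":0,"y":1,"z":0,"wx":0,"wy":0,"wz":0,"fingers":0.8},{"x":0,"y":1,"z":0,"wx":0,"wy":0,"wz":0,"fingers":0.8}])

```text
t: 20.8
eef_pos: [0.5036, -0.1496, 0.265]
eef_rot: [0.011, 0.708, -0.01, 0.706]
contact_force: [-0.5, 0.7, 0.4]
opening: 0.0771
```

Request:
move_arm(plan=[{"x":0,"y":1,"z":0,"wx":0,"wy":0,"wz":0,"fingers":0.8},{"x":0,"y":1,"z":0,"wx":0,"wy":0,"wz":0,"fingers":0.8},{"x":0,"y":1,"z":0,"wx":0,"wy":0,"wz":0,"fingers":0.8},{"x":0,"y":1,"z":0,"wx":0,"wy":0,"wz":0,"fingers":0.8},{"x":0,"y":1,"z":0,"wx":0,"wy":0,"wz":0,"fingers":0.8},{"x":0,"y":1,"z":0,"wx":0,"wy":0,"wz":0,"fingers":0.8},{"x":0,"y":1,"z":0.2,"wx":0,"wy":0,"wz":0,"fingers":0.8},{"x":0,"y":1,"z":0.3,"wx":0,"wy":0,"wz":0,"fingers":0.8},{"x":0,"y":1,"z":0.3,"wx":0,"wy":0,"wz":0,"fingers":0.8},{"x":0,"y":1,"z":0.3,"wx":0,"wy":0,"wz":0,"fingers":0.8}])

```text
t: 21.63
eef_pos: [0.5463, 0.1495, 0.2652]
eef_rot: [0.01, 0.708, -0.01, 0.706]
contact_force: [0.5, 0.3, 0.4]
opening: 0.0769
```

Request:
move_arm(plan=[{"x":0,"y":1,"z":0.3,"wx":0,"wy":0,"wz":0,"fingers":0.6},{"x":0,"y":1,"z":0.3,"wx":0,"wy":0,"wz":0,"fingers":0.6},{"x":0,"y":1,"z":0.3,"wx":0,"wy":0,"wz":0,"fingers":0.6},{"x":0,"y":1,"z":0.3,"wx":0,"wy":0,"wz":0,"fingers":0.6},{"x":0,"y":0,"z":0,"wx":0,"wy":0,"wz":0,"fingers":0.6},{"x":0,"y":0,"z":0,"wx":0,"wy":0,"wz":0,"fingers":0.6}])

```text
t: 22.13
eef_pos: [0.586, 0.2682, 0.2638]
eef_rot: [0.009, 0.708, -0.01, 0.706]
contact_force: [-1.0, -0.7, -0.8]
opening: 0.0681
```

```bash
python3 - <<'E'
from h import *
info();go([.5705,.292,.10],87.8)
f=grab_frame('top');crop(f,120,120,400,270,'t11.png',2.8);crop(f,385,180,435,225,'k5.png',12)
f=grab_frame('scene');crop(f,200,120,450,350,'s11.png',2.6)
E
```

```text
t 22.13 p [0.586  0.2682 0.2638] q [ 0.429  0.372  0.348  1.551 -0.     0.456] F [-1.  -0.7 -0.8] T [-0.007  0.035 -0.02 ] open 0.0681
x [-0.003 -0.002 -1.   ] y [ 0.027  1.    -0.002] yaw_y 88.46
shift units xyz [ 5.462  0.787 -0.521]
turn units [ 0.11  -0.032  0.016]
```

View pics/k5.png

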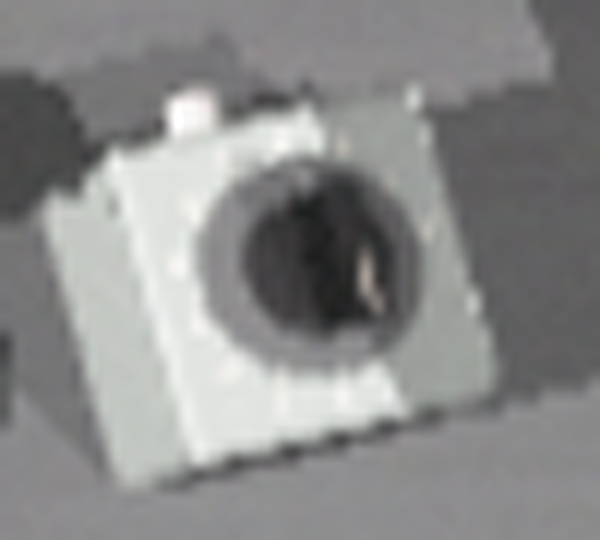

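View pics/s11.png

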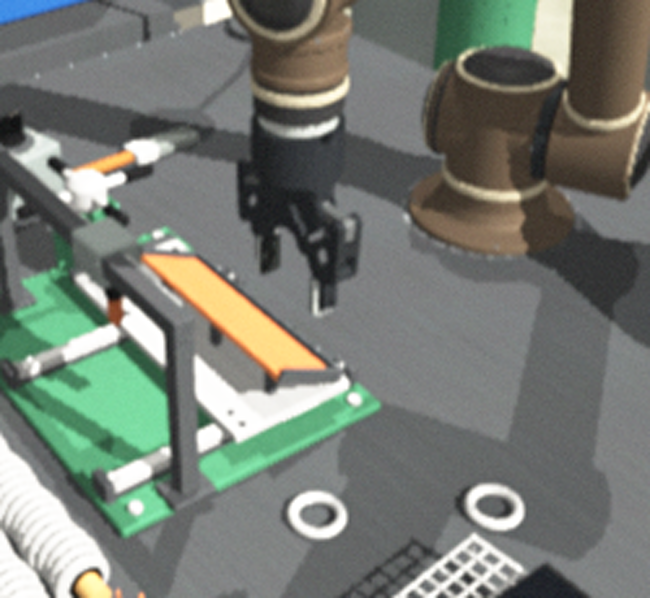

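View pics/t11.png

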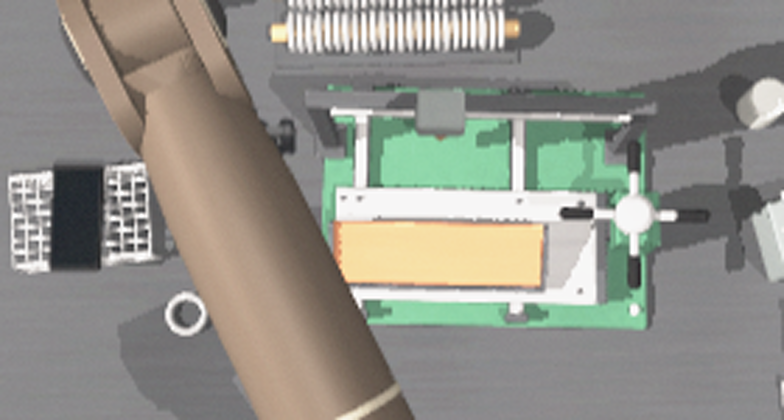

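```bash
python3 - <<'E'
from h import *
f=grab_frame('top')
print(proj(f,[.506,-.4395,.134]),proj(f,[.506,-.4395,.1]),onz(f,(415.5,202.4),.134))
E
```

```text
[414.0358426  200.29868649] [410.90360039 201.78914015] [ 0.49836085 -0.44414715  0.134     ]
```

Request:
move_arm(plan=[{"x":0.5,"y":0.4,"z":-0.26,"wx":0.1,"wy":0,"wz":0,"fingers":0.7},{"x":0.5,"y":0.4,"z":-0.26,"wx":0,"wy":0,"wz":0,"fingers":0.7},{"x":1,"y":0,"z":0,"wx":0,"wy":0,"wz":0,"fingers":0.7},{"x":1,"y":0,"z":0,"wx":0,"wy":0,"wz":0,"fingers":0.7},{"x":1,"y":0,"z":0,"wx":0,"wy":0,"wz":0,"fingers":0.7},{"x":1,"y":0,"z":0,"wx":0,"wy":0,"wz":0,"fingers":0.7},{"x":1,"y":0,"z":0,"wx":0,"wy":0,"wz":0,"fingers":0.7},{"x":0,"y":0,"z":0,"wx":0,"wy":0,"wz":0,"fingers":0.7},{"x":0,"y":0,"z":0,"wx":0,"wy":0,"wz":0,"fingers":0.7}])

```text
t: 23.03
eef_pos: [0.5705, 0.2898, 0.0854]
eef_rot: [0.014, 0.708, -0.016, 0.706]
contact_force: [1.3, -0.1, 1.4]
opening: 0.0724
```

```bash
python3 - <<'E'
from h import *
info();go([.5705,.292,.02],87.8)
f=grab_frame('scene');crop(f,270,230,430,350,'s12.png',5);print(proj(f,[.5705,.292,.005]))
E
```

```text
t 23.03 p [0.5705 0.2898 0.0854] q [ 0.47   0.378 -0.035  1.161 -0.     0.513] F [ 1.3 -0.1  1.4] T [-0.045 -0.016  0.007] open 0.0724
x [-0.003 -0.002 -1.   ] y [ 0.043  0.999 -0.002] yaw_y 87.56
shift units xyz [2.18  0.077 0.004]
turn units [-0.04  -0.028  0.016]
[322.00214345 318.56858199]
```

View pics/s12.png

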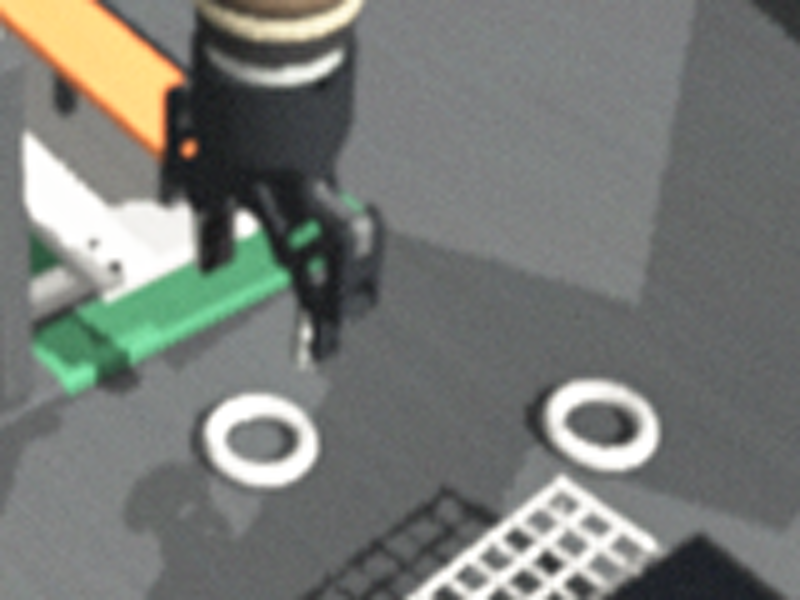

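Request:
move_arm(plan=[{"x":0.8,"y":0.07,"z":0,"wx":0,"wy":0,"wz":0,"fingers":0.7},{"x":0.8,"y":0,"z":0,"wx":0,"wy":0,"wz":0,"fingers":0.7},{"x":0.5,"y":0,"z":0,"wx":0,"wy":0,"wz":0,"fingers":0.7},{"x":0.4,"y":0,"z":0,"wx":0,"wy":0,"wz":0,"fingers":0.7},{"x":0,"y":0,"z":0,"wx":0,"wy":0,"wz":0,"fingers":0.7},{"x":0,"y":0,"z":0,"wx":0,"wy":0,"wz":0,"fingers":0.7}])

```text
t: 23.58
eef_pos: [0.5726, 0.2938, 0.0126]
eef_rot: [0.015, 0.706, -0.014, 0.707]
contact_force: [-0.2, 0.3, -0.3]
opening: 0.0725
```

```bash
python3 - <<'E'
from h import *
info();go([.5705,.292,.002],87.8)
f=grab_frame('scene');crop(f,270,230,430,350,'s13.png',5)
E
```

```text
t 23.58 p [0.5726 0.2938 0.0126] q [ 0.474  0.423 -0.136  1.01   0.     0.516] F [-0.2  0.3 -0.3] T [0.011 0.033 0.02 ] open 0.0725
x [ 0.001  0.001 -1.   ] y [0.042 0.999 0.001] yaw_y 87.61
shift units xyz [ 0.354 -0.063 -0.067]
turn units [-0.032  0.013 -0.008]
```

View pics/s13.png

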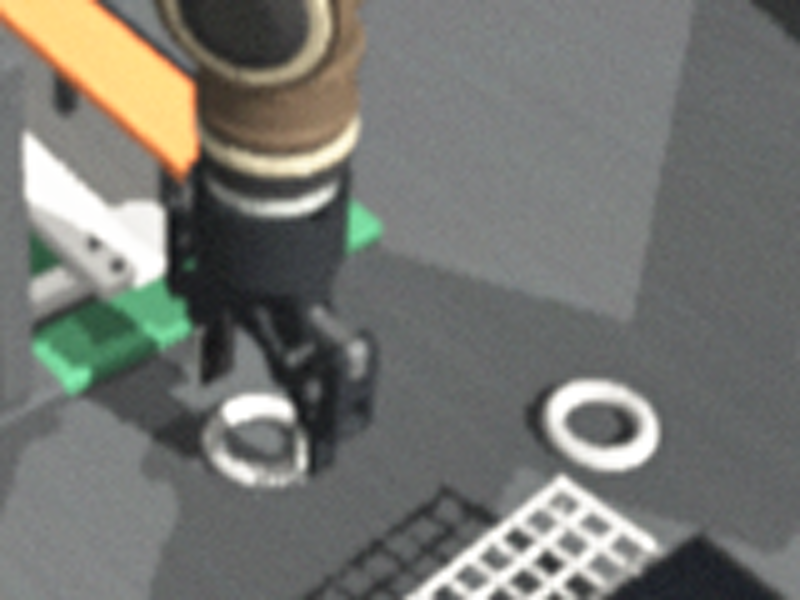

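Request:
move_arm(plan=[{"x":0.3,"y":-0.06,"z":-0.04,"wx":0,"wy":0,"wz":0,"fingers":0.7},{"x":0,"y":0,"z":0,"wx":0,"wy":0,"wz":0,"fingers":0.5},{"x":0,"y":0,"z":0,"wx":0,"wy":0,"wz":0,"fingers":0.4},{"x":0,"y":0,"z":0,"wx":0,"wy":0,"wz":0,"fingers":0.3},{"x":0,"y":0,"z":0,"wx":0,"wy":0,"wz":0,"fingers":0.1},{"x":0,"y":0,"z":0,"wx":0,"wy":0,"wz":0,"fingers":0.1}])

```text
t: 24.13
eef_pos: [0.5719, 0.2925, 0.0067]
eef_rot: [0.016, 0.705, -0.014, 0.708]
contact_force: [-7.7, 4.2, 26.0]
opening: 0.047
```

```bash
python3 - <<'E'
from h import *
info()
f=grab_frame('scene');crop(f,270,230,430,350,'s14.png',5)
E
```

```text
t 24.13 p [0.5719 0.2925 0.0067] q [ 0.473  0.423 -0.15   0.993  0.     0.515] F [-7.7  4.2 26. ] T [ 0.665  1.676 -0.179] open 0.047
x [ 0.004  0.002 -1.   ] y [0.042 0.999 0.002] yaw_y 87.61
```

View pics/s14.png

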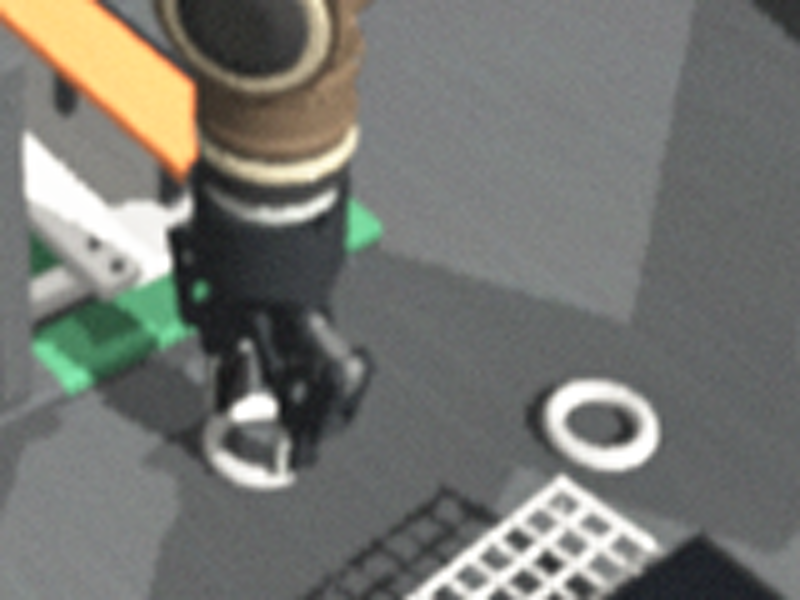

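Request:
move_arm(plan=[{"x":-0.5,"y":0,"z":0,"wx":0,"wy":0,"wz":0,"fingers":0.5},{"x":0,"y":0,"z":0,"wx":0,"wy":0,"wz":0,"fingers":0.75},{"x":0,"y":0,"z":0,"wx":0,"wy":0,"wz":0,"fingers":0.75},{"x":0,"y":0,"z":0,"wx":0,"wy":0,"wz":0,"fingers":0.75},{"x":0.5,"y":0,"z":0,"wx":0,"wy":0,"wz":0,"fingers":0.75},{"x":0.25,"y":0,"z":0,"wx":0,"wy":0,"wz":0,"fingers":0.75},{"x":0,"y":0,"z":0,"wx":0,"wy":0,"wz":0,"fingers":0.75}])

```text
t: 24.77
eef_pos: [0.5687, 0.2909, -0.0085]
eef_rot: [0.014, 0.708, -0.016, 0.705]
contact_force: [-0.9, 0.6, -0.2]
opening: 0.0748
```

```bash
python3 - <<'E'
from h import *
info()
f=grab_frame('scene');crop(f,270,230,430,350,'s15.png',5)
E
```

```text
t 24.77 p [ 0.5687  0.2909 -0.0085] q [ 0.473  0.435 -0.167  0.973  0.     0.514] F [-0.9  0.6 -0.2] T [-0.013  0.027  0.044] open 0.0748
x [-0.004 -0.002 -1.   ] y [ 0.042  0.999 -0.002] yaw_y 87.62
```

View pics/s15.png

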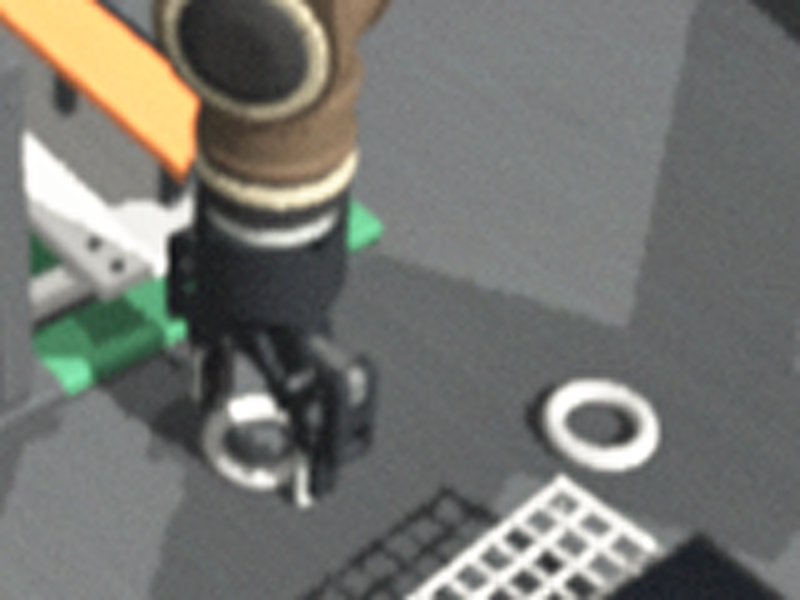

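Request:
move_arm(plan=[{"x":-0.1,"y":0,"z":0.05,"wx":0,"wy":0,"wz":0,"fingers":0.75},{"x":0,"y":0,"z":0,"wx":0,"wy":0,"wz":0,"fingers":0.5},{"x":0,"y":0,"z":0,"wx":0,"wy":0,"wz":0,"fingers":0.35},{"x":0,"y":0,"z":0,"wx":0,"wy":0,"wz":0,"fingers":0.1},{"x":0,"y":0,"z":0,"wx":0,"wy":0,"wz":0,"fingers":0.1},{"x":0,"y":0,"z":0,"wx":0,"wy":0,"wz":0,"fingers":0.1}])

```text
t: 25.32
eef_pos: [0.5728, 0.2922, -0.001]
eef_rot: [0.015, 0.706, -0.014, 0.708]
contact_force: [-0.2, -1.1, 5.6]
opening: 0.053
```

```bash
python3 - <<'E'
from h import *
info()
f=grab_frame('scene');crop(f,270,230,430,350,'s16.png',5)
E
```

```text
t 25.32 p [ 0.5728  0.2922 -0.001 ] q [ 0.472  0.431 -0.156  0.982 -0.     0.513] F [-0.2 -1.1  5.6] T [-0.098  0.121 -0.038] open 0.053
x [ 0.002  0.001 -1.   ] y [0.042 0.999 0.001] yaw_y 87.62
```

View pics/s16.png

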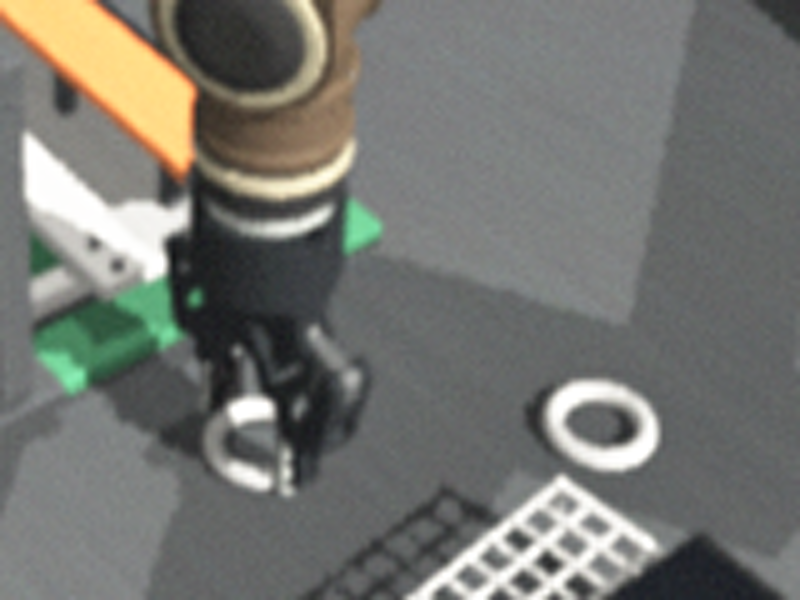

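Request:
move_arm(plan=[{"x":0,"y":0,"z":0,"wx":0,"wy":0,"wz":0,"fingers":0.7},{"x":0,"y":0,"z":0,"wx":0,"wy":0,"wz":0,"fingers":0.7},{"x":0.07,"y":0,"z":0,"wx":0,"wy":0,"wz":0,"fingers":0.7},{"x":0.07,"y":0,"z":0,"wx":0,"wy":0,"wz":0,"fingers":0.7},{"x":0,"y":0,"z":0,"wx":0,"wy":0,"wz":0,"fingers":0.7},{"x":0,"y":0,"z":0,"wx":0,"wy":0,"wz":0,"fingers":0.7}])

```text
t: 25.87
eef_pos: [0.5717, 0.2916, -0.0071]
eef_rot: [0.015, 0.707, -0.015, 0.707]
contact_force: [-0.2, -0.1, -0.4]
opening: 0.0724
```

```bash
python3 - <<'E'
from h import *
info()
E
```

```text
t 25.87 p [ 0.5717  0.2916 -0.0071] q [ 0.472  0.436 -0.162  0.973  0.     0.513] F [-0.2 -0.1 -0.4] T [-0.061  0.042 -0.02 ] open 0.0724
x [-0.001 -0.    -1.   ] y [ 0.042  0.999 -0.   ] yaw_y 87.62
```

Request:
move_arm(plan=[{"x":0,"y":0,"z":0,"wx":0,"wy":0,"wz":0,"fingers":0.5},{"x":0,"y":0,"z":0,"wx":0,"wy":0,"wz":0,"fingers":0.35},{"x":0,"y":0,"z":0,"wx":0,"wy":0,"wz":0,"fingers":0.1},{"x":0,"y":0,"z":0,"wx":0,"wy":0,"wz":0,"fingers":0.1},{"x":0,"y":0,"z":0,"wx":0,"wy":0,"wz":0,"fingers":0.1}])

```text
t: 26.28
eef_pos: [0.5736, 0.2923, -0.0036]
eef_rot: [0.015, 0.705, -0.014, 0.708]
contact_force: [-1.8, -1.1, 14.2]
opening: 0.0537
```

```bash
python3 - <<'E'
from h import *
info()
f=grab_frame('scene');crop(f,270,230,430,350,'s17.png',5)
E
```

```text
t 26.28 p [ 0.5736  0.2923 -0.0036] q [ 0.472  0.433 -0.159  0.974 -0.001  0.513] F [-1.8 -1.1 14.2] T [-0.58   0.494 -0.031] open 0.0537
x [ 0.004  0.001 -1.   ] y [0.042 0.999 0.002] yaw_y 87.61
```

View pics/s17.png

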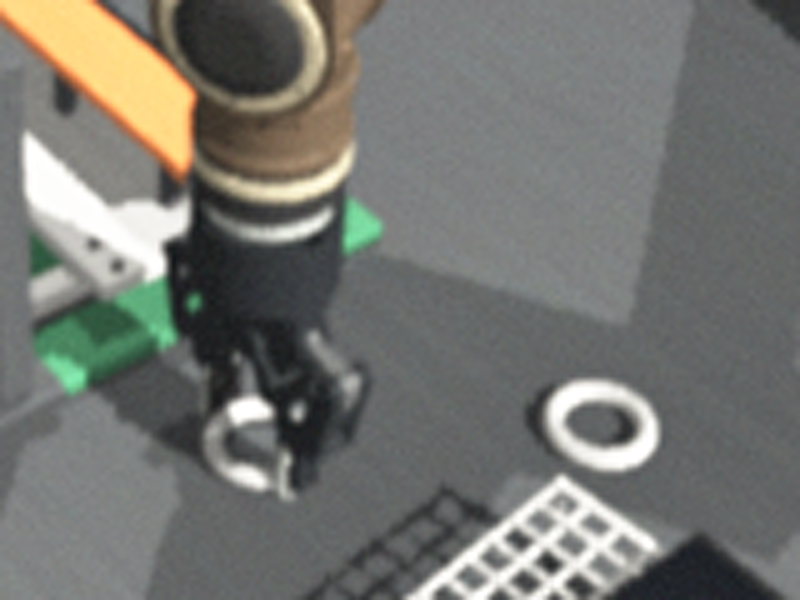

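Request:
move_arm(plan=[{"x":-0.3,"y":0,"z":0,"wx":0,"wy":0,"wz":0,"fingers":0.1},{"x":-0.5,"y":0,"z":0,"wx":0,"wy":0,"wz":0,"fingers":0.1},{"x":-0.7,"y":0,"z":0,"wx":0,"wy":0,"wz":0,"fingers":0.1},{"x":-0.7,"y":0,"z":0,"wx":0,"wy":0,"wz":0,"fingers":0.1},{"x":0,"y":0,"z":0,"wx":0,"wy":0,"wz":0,"fingers":0.1},{"x":0,"y":0,"z":0,"wx":0,"wy":0,"wz":0,"fingers":0.1}])

```text
t: 26.83
eef_pos: [0.5728, 0.2922, 0.0606]
eef_rot: [0.015, 0.706, -0.014, 0.708]
contact_force: [-0.2, -0.3, -1.2]
opening: 0.0538
```

```bash
python3 - <<'E'
from h import *
info()
f=grab_frame('scene');crop(f,270,230,430,350,'s18.png',5)
E
```

```text
t 26.83 p [0.5728 0.2922 0.0606] q [ 0.472  0.391 -0.072  1.105  0.     0.513] F [-0.2 -0.3 -1.2] T [-0.049 -0.022 -0.025] open 0.0538
x [ 0.002  0.001 -1.   ] y [0.042 0.999 0.001] yaw_y 87.62
```

View pics/s18.png

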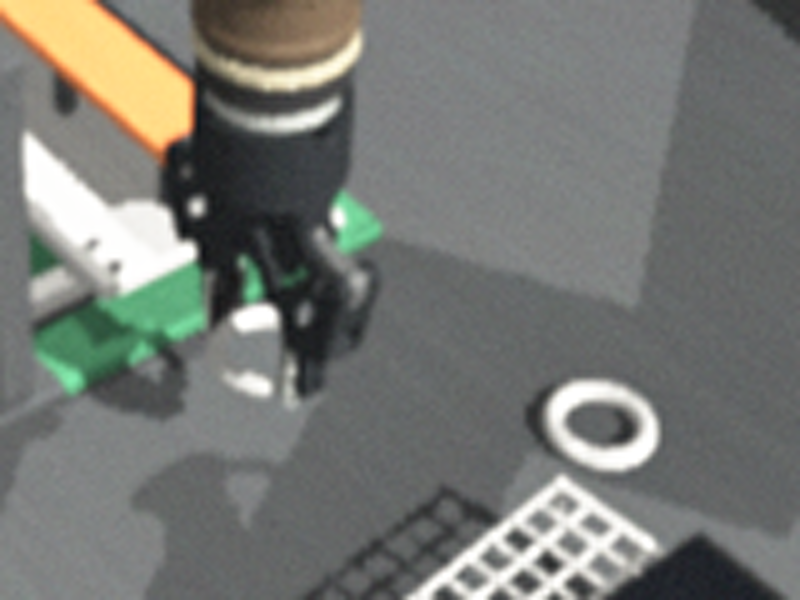

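```bash
cat >> h.py <<'E'
TH=np.radians(-2.2); ex=np.array([np.cos(TH),np.sin(TH),0]); ey=np.array([-np.sin(TH),np.cos(TH),0]); ez=np.array([0,0,1.])
NO=np.array([.4505,.051,.060]); A=np.radians(25)
nx=np.cos(A)*ex+np.sin(A)*ez; nz=-np.sin(A)*ex+np.cos(A)*ez
NR=np.stack([-nz,ey,nx],1)
def nestP(x,y,z): return NO+x*nx+y*ey+z*nz
def gon(x,y,z):
    s,p,R=pose(); T=nestP(x,y,z); print("target",T.round(4),"shift in current tool axes",(R.T@(T-p)/.03).round(3),"shift in nest tool axes",(NR.T@(T-p)/.03).round(3))
    w=Ro.from_matrix(R.T@NR).as_rotvec(degrees=True)/6; print("turn",w.round(3)); q=NR.T@(p-NO); print("tcp in nest x,y,z mm",(np.array([q[2],q[1],-q[0]])*1e3).round(1))
E
python3 -c "
from h import *
gon(.037,.07,.08);gon(.037,.07,-.0036)"
```

```text
target [0.4529 0.121  0.1481] shift in current tool axes [-2.967 -5.854 -3.729] shift in nest tool axes [-4.272 -5.843 -2.143]
turn [-0.03  -4.166  0.006]
tcp in nest x,y,z mm [101.3 245.3 -48.2]
target [0.4882 0.1196 0.0724] shift in current tool axes [-0.441 -5.851 -2.551] shift in nest tool axes [-1.485 -5.843 -2.143]
turn [-0.03  -4.166  0.006]
tcp in nest x,y,z mm [101.3 245.3 -48.2]
```

Request:
move_arm(plan=[{"x":-1,"y":0,"z":0,"wx":0,"wy":0,"wz":0,"fingers":0.1},{"x":-1,"y":0,"z":0,"wx":0,"wy":0,"wz":0,"fingers":0.1},{"x":-1,"y":-0.3,"z":-0.3,"wx":0,"wy":0,"wz":0,"fingers":0.1},{"x":0,"y":-0.9,"z":-0.6,"wx":0,"wy":0,"wz":0,"fingers":0.1},{"x":0,"y":-0.9,"z":-0.6,"wx":0,"wy":0,"wz":0,"fingers":0.1},{"x":0,"y":-0.9,"z":-0.6,"wx":0,"wy":0,"wz":0,"fingers":0.1},{"x":0,"y":-0.9,"z":-0.6,"wx":0,"wy":0,"wz":0,"fingers":0.1},{"x":0,"y":-0.9,"z":-0.6,"wx":0,"wy":0,"wz":0,"fingers":0.1},{"x":0,"y":-0.7,"z":-0.4,"wx":0,"wy":0,"wz":0,"fingers":0.1},{"x":0,"y":-0.35,"z":0,"wx":0,"wy":0,"wz":0,"fingers":0.1}])

```text
t: 27.72
eef_pos: [0.4505, 0.1189, 0.148]
eef_rot: [0.015, 0.708, -0.016, 0.706]
contact_force: [-0.7, -0.3, -0.7]
opening: 0.0538
```

Request:
move_arm(plan=[{"x":0,"y":0,"z":0,"wx":0,"wy":-0.8,"wz":0,"fingers":0.1},{"x":0,"y":0,"z":0,"wx":0,"wy":-0.8,"wz":0,"fingers":0.1},{"x":0,"y":0,"z":0,"wx":0,"wy":-0.8,"wz":0,"fingers":0.1},{"x":0,"y":0,"z":0,"wx":0,"wy":-0.8,"wz":0,"fingers":0.1},{"x":0,"y":0,"z":0,"wx":0,"wy":-0.8,"wz":0,"fingers":0.1},{"x":0,"y":0,"z":0,"wx":0,"wy":-0.17,"wz":0,"fingers":0.1},{"x":0,"y":0,"z":0,"wx":0,"wy":0,"wz":0,"fingers":0.1},{"x":0,"y":0,"z":0,"wx":0,"wy":0,"wz":0,"fingers":0.1}])

```text
t: 28.38
eef_pos: [0.4539, 0.1213, 0.1493]
eef_rot: [0.011, 0.538, -0.017, 0.843]
contact_force: [-0.2, -0.3, -0.7]
opening: 0.0536
```

```bash
python3 - <<'E'
from h import *
info();gon(.037,.07,.015)
f=grab_frame('scene');crop(f,220,150,380,290,'s19.png',4.2)
f=grab_frame('top');crop(f,160,120,360,270,'t19.png',3.8)
E
```

```text
t 28.38 p [0.4539 0.1213 0.1493] q [ 0.366 -0.292 -0.684  0.776 -0.168  0.373] F [-0.2 -0.3 -0.7] T [ 0.033  0.421 -0.016] open 0.0536
x [ 0.421 -0.017 -0.907] y [ 0.041  0.999 -0.   ] yaw_y 87.65
target [0.4804 0.1199 0.0892] shift in current tool axes [ 2.188 -0.012 -0.041] shift in nest tool axes [ 2.188 -0.014 -0.044]
turn [-0.022 -0.015  0.011]
tcp in nest x,y,z mm [38.3 70.4 80.6]
```

View pics/s19.png

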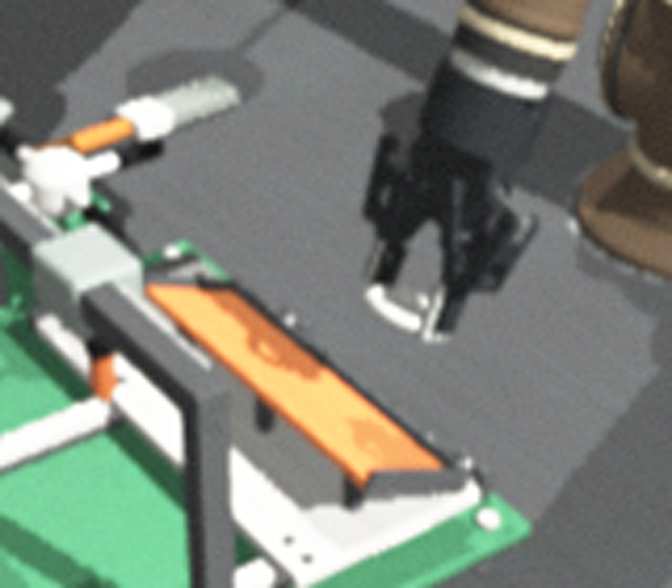

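View pics/t19.png

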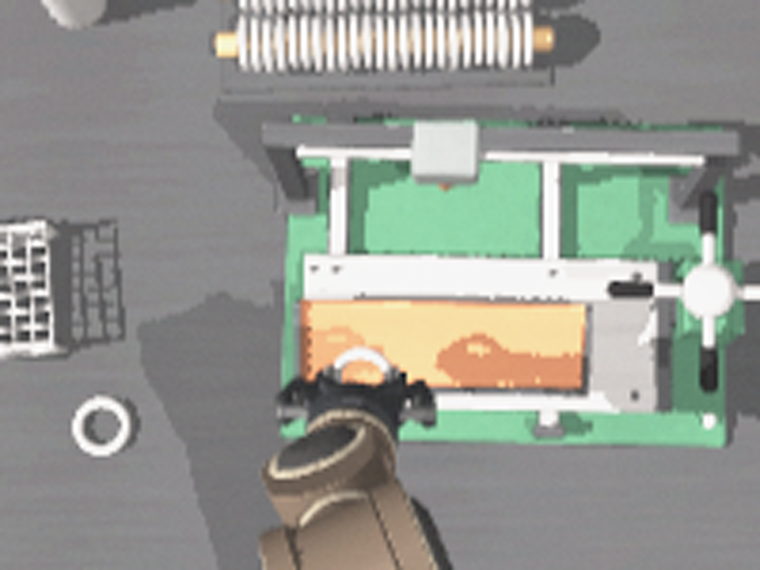

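Request:
move_arm(plan=[{"x":0.7,"y":0,"z":0,"wx":0,"wy":0,"wz":0,"fingers":0.1},{"x":0.7,"y":0,"z":0,"wx":0,"wy":0,"wz":0,"fingers":0.1},{"x":0.5,"y":0,"z":0,"wx":0,"wy":0,"wz":0,"fingers":0.1},{"x":0.3,"y":0,"z":0,"wx":0,"wy":0,"wz":0,"fingers":0.1},{"x":0,"y":0,"z":0,"wx":0,"wy":0,"wz":0,"fingers":0.1},{"x":0.2,"y":0,"z":0,"wx":0,"wy":0,"wz":0,"fingers":0.1},{"x":0,"y":0,"z":0,"wx":0,"wy":0,"wz":0,"fingers":0.1}])

```text
t: 29.07
eef_pos: [0.4848, 0.1198, 0.0841]
eef_rot: [0.011, 0.537, -0.018, 0.843]
contact_force: [-0.5, 0.4, -0.2]
opening: 0.0537
```

Request:
move_arm(plan=[{"x":0.15,"y":0,"z":0,"wx":0,"wy":0,"wz":0,"fingers":0.1},{"x":0,"y":0,"z":0,"wx":0,"wy":0,"wz":0,"fingers":0.1}])

```text
t: 29.23
eef_pos: [0.4864, 0.1198, 0.0802]
eef_rot: [0.011, 0.537, -0.017, 0.843]
contact_force: [-1.0, 0.3, -1.4]
opening: 0.0534
```

```bash
python3 - <<'E'
from h import *
info();gon(.037,.07,-.0036)
f=grab_frame('scene');crop(f,220,150,380,290,'s20.png',4.2)
f=grab_frame('top');crop(f,160,120,360,270,'t20.png',3.8)
E
```

```text
t 29.23 p [0.4864 0.1198 0.0802] q [ 0.333 -0.184 -0.767  0.577 -0.155  0.342] F [-1.   0.3 -1.4] T [-0.036  0.459 -0.041] open 0.0534
x [ 0.423 -0.017 -0.906] y [0.042 0.999 0.   ] yaw_y 87.62
target [0.4882 0.1196 0.0724] shift in current tool axes [ 0.262 -0.004 -0.056] shift in nest tool axes [ 0.262 -0.004 -0.056]
turn [-0.028  0.007  0.011]
tcp in nest x,y,z mm [38.7 70.1  4.3]
```

View pics/s20.png

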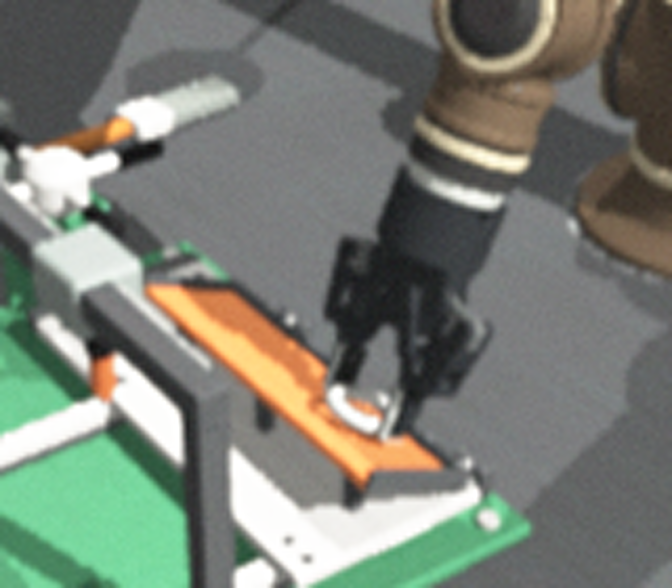

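Request:
move_arm(plan=[{"x":0.15,"y":0,"z":0,"wx":0,"wy":0,"wz":0,"fingers":0.1},{"x":0,"y":0,"z":0,"wx":0,"wy":0,"wz":0,"fingers":0.1},{"x":0,"y":0,"z":0,"wx":0,"wy":0,"wz":0,"fingers":0.1}])

```text
t: 29.58
eef_pos: [0.4879, 0.1196, 0.0758]
eef_rot: [0.011, 0.537, -0.018, 0.843]
contact_force: [-0.6, -0.8, -1.0]
opening: 0.0539
```

```bash
python3 - <<'E'
from h import *
info();gon(.037,.07,-.0036)
E
```

```text
t 29.58 p [0.4879 0.1196 0.0758] q [ 0.331 -0.177 -0.772  0.566 -0.155  0.34 ] F [-0.6 -0.8 -1. ] T [0.061 0.45  0.019] open 0.0539
x [ 0.422 -0.018 -0.906] y [ 0.042  0.999 -0.   ] yaw_y 87.62
target [0.4882 0.1196 0.0724] shift in current tool axes [ 0.109  0.001 -0.038] shift in nest tool axes [ 0.109  0.001 -0.038]
turn [-0.027  0.001  0.013]
tcp in nest x,y,z mm [38.1 70.  -0.3]
```

Request:
move_arm(plan=[{"x":0.1,"y":0,"z":0,"wx":0,"wy":0,"wz":0,"fingers":0.1},{"x":0,"y":0,"z":0,"wx":0,"wy":0,"wz":0,"fingers":0.1},{"x":0,"y":0,"z":0,"wx":0,"wy":0,"wz":0,"fingers":0.1}])

```text
t: 29.83
eef_pos: [0.4892, 0.1195, 0.0731]
eef_rot: [0.011, 0.537, -0.018, 0.843]
contact_force: [0.6, -0.1, -0.8]
opening: 0.0533
```

```bash
python3 - <<'E'
from h import *
info();gon(.037,.07,-.0036)
E
```

```text
t 29.83 p [0.4892 0.1195 0.0731] q [ 0.33  -0.172 -0.775  0.558 -0.154  0.339] F [ 0.6 -0.1 -0.8] T [0.036 0.44  0.018] open 0.0533
x [ 0.422 -0.018 -0.906] y [ 0.042  0.999 -0.   ] yaw_y 87.62
target [0.4882 0.1196 0.0724] shift in current tool axes [ 0.007  0.001 -0.039] shift in nest tool axes [ 0.007  0.001 -0.039]
turn [-0.027  0.     0.014]
tcp in nest x,y,z mm [38.2 70.  -3.4]
```

Request:
move_arm(plan=[{"x":0.06,"y":0,"z":0,"wx":0,"wy":0,"wz":0,"fingers":0.1},{"x":0,"y":0,"z":0,"wx":0,"wy":0,"wz":0,"fingers":0.1}])

```text
t: 30.0
eef_pos: [0.4903, 0.1196, 0.0723]
eef_rot: [0.011, 0.537, -0.018, 0.844]
contact_force: [-4.4, -1.0, 5.0]
opening: 0.0536
```

```bash
python3 - <<'E'
from h import *
info();gon(.037,.07,-.0036)
E
```

```text
t 30.0 p [0.4903 0.1196 0.0723] q [ 0.329 -0.17  -0.775  0.554 -0.154  0.339] F [-4.4 -1.   5. ] T [-0.186  0.738 -0.134] open 0.0536
x [ 0.423 -0.018 -0.906] y [0.042 0.999 0.   ] yaw_y 87.61
target [0.4882 0.1196 0.0724] shift in current tool axes [-0.031 -0.002 -0.063] shift in nest tool axes [-0.031 -0.002 -0.063]
turn [-0.029  0.012  0.013]
tcp in nest x,y,z mm [38.9 70.1 -4.5]
```

Request:
move_arm(plan=[{"x":0.06,"y":0,"z":0,"wx":0,"wy":0,"wz":0,"fingers":0.1},{"x":0,"y":0,"z":0,"wx":0,"wy":0,"wz":0,"fingers":0.1}])

```text
t: 30.17
eef_pos: [0.4919, 0.1195, 0.0723]
eef_rot: [0.011, 0.536, -0.018, 0.844]
contact_force: [-10.0, -2.1, 15.3]
opening: 0.0538
```

```bash
python3 - <<'E'
from h import *
info();gon(.037,.07,-.0036)
E
```

```text
t 30.17 p [0.4919 0.1195 0.0723] q [ 0.329 -0.168 -0.775  0.55  -0.155  0.338] F [-10.   -2.1  15.3] T [-0.62   0.929 -0.359] open 0.0538
x [ 0.426 -0.018 -0.905] y [0.042 0.999 0.   ] yaw_y 87.59
target [0.4882 0.1196 0.0724] shift in current tool axes [-0.055 -0.002 -0.111] shift in nest tool axes [-0.055 -0.002 -0.111]
turn [-0.032  0.037  0.014]
tcp in nest x,y,z mm [40.3 70.1 -5.2]
```

Request:
move_arm(plan=[{"x":-0.07,"y":0,"z":-0.1,"wx":0,"wy":0,"wz":0,"fingers":0.1},{"x":0,"y":0,"z":-0.1,"wx":0,"wy":0,"wz":0,"fingers":0.1},{"x":0,"y":0,"z":0,"wx":0,"wy":0,"wz":0,"fingers":0.1}])

```text
t: 30.42
eef_pos: [0.485, 0.1199, 0.07]
eef_rot: [0.011, 0.536, -0.018, 0.844]
contact_force: [2.7, 0.7, 0.5]
opening: 0.0539
```

```bash
python3 - <<'E'
from h import *
info();gon(.029,.07,-.0036)
E
```

```text
t 30.42 p [0.485  0.1199 0.07  ] q [ 0.335 -0.178 -0.788  0.55  -0.156  0.344] F [2.7 0.7 0.5] T [ 0.002 -0.024 -0.033] open 0.0539
x [ 0.424 -0.017 -0.905] y [0.042 0.999 0.   ] yaw_y 87.61
target [0.481  0.1199 0.069 ] shift in current tool axes [-0.028 -0.006 -0.136] shift in nest tool axes [-0.028 -0.006 -0.136]
turn [-0.031  0.022  0.01 ]
tcp in nest x,y,z mm [33.1 70.2 -4.4]
```

Request:
move_arm(plan=[{"x":0,"y":0,"z":-0.1,"wx":0,"wy":0,"wz":0,"fingers":0.1},{"x":0,"y":0,"z":0,"wx":0,"wy":0,"wz":0,"fingers":0.1}])

```text
t: 30.58
eef_pos: [0.4847, 0.1199, 0.0703]
eef_rot: [0.012, 0.534, -0.018, 0.845]
contact_force: [9.7, -1.4, 1.0]
opening: 0.0538
```

```bash
python3 - <<'E'
from h import *
info();gon(.029,.07,-.0036)
E
```

```text
t 30.58 p [0.4847 0.1199 0.0703] q [ 0.337 -0.182 -0.792  0.545 -0.16   0.346] F [ 9.7 -1.4  1. ] T [-0.377 -1.401 -0.083] open 0.0538
x [ 0.429 -0.018 -0.903] y [0.043 0.999 0.   ] yaw_y 87.53
target [0.481  0.1199 0.069 ] shift in current tool axes [-0.012 -0.007 -0.13 ] shift in nest tool axes [-0.011 -0.006 -0.13 ]
turn [-0.041  0.066  0.018]
tcp in nest x,y,z mm [32.9 70.2 -3.9]
```

Request:
move_arm(plan=[{"x":0.05,"y":0,"z":0,"wx":0,"wy":0,"wz":0,"fingers":0.1},{"x":0,"y":0,"z":0,"wx":0,"wy":0,"wz":0,"fingers":0.4},{"x":0,"y":0,"z":0,"wx":0,"wy":0,"wz":0,"fingers":0.65},{"x":0,"y":0,"z":0,"wx":0,"wy":0,"wz":0,"fingers":0.65},{"x":-0.4,"y":0,"z":0,"wx":0,"wy":0,"wz":0,"fingers":0.65},{"x":-1,"y":0,"z":0,"wx":0,"wy":0,"wz":0,"fingers":0.65},{"x":-1,"y":0,"z":0,"wx":0,"wy":0,"wz":0,"fingers":0.65},{"x":-1,"y":0,"z":0,"wx":0,"wy":0,"wz":0,"fingers":0.65},{"x":0,"y":0,"z":0,"wx":0,"wy":0,"wz":0,"fingers":0.65}])

```text
t: 31.33
eef_pos: [0.4397, 0.1225, 0.1644]
eef_rot: [0.012, 0.535, -0.016, 0.845]
contact_force: [0.6, 0.4, 0.5]
opening: 0.0703
```

```bash
python3 - <<'E'
from h import *
info()
f=grab_frame('scene');crop(f,230,180,350,290,'s21.png',5.4)
f=grab_frame('top');crop(f,220,180,340,250,'t21.png',6)
E
```

```text
t 31.33 p [0.4397 0.1225 0.1644] q [ 0.385 -0.33  -0.677  0.815 -0.175  0.39 ] F [0.6 0.4 0.5] T [0.009 0.298 0.027] open 0.0703
x [ 0.428 -0.015 -0.904] y [0.041 0.999 0.003] yaw_y 87.67
```

View pics/s21.png

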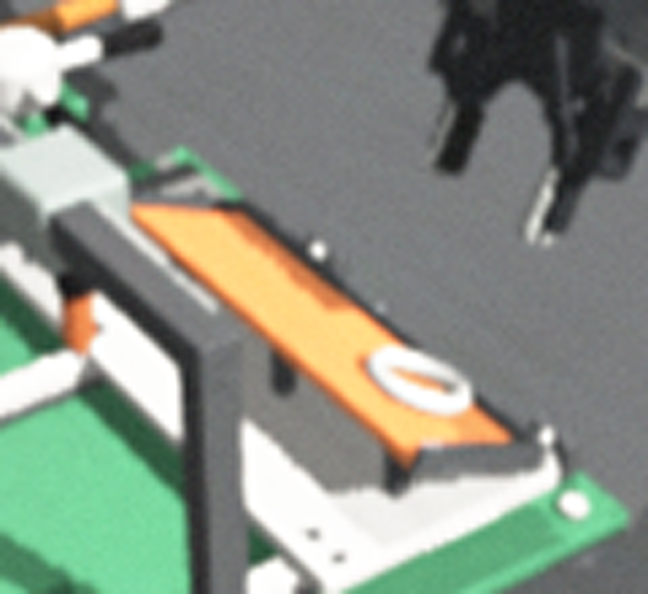

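View pics/t21.png

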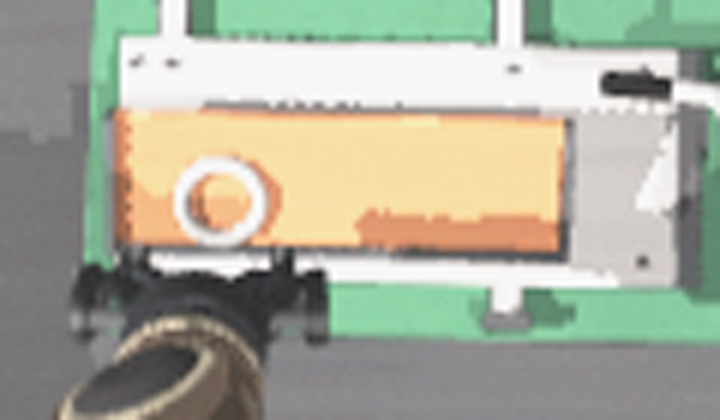

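```bash
python3 - <<'E'
from h import *
f=grab_frame('top');g=grab_frame('scene')
def rings(F,win):
    x0,y0,x1,y1=win
    im=F["color"];mn=im.min(2);m=np.zeros(mn.shape,np.uint8);m[y0:y1,x0:x1]=(mn[y0:y1,x0:x1]>150)
    cs,_=cv2.findContours(m,cv2.RETR_EXTERNAL,cv2.CHAIN_APPROX_NONE)
    for c in cs:
        if cv2.contourArea(c)>80:
            e=cv2.fitEllipse(c);print('ring',e,onz(F,e[0],.005).round(4))
rings(f,(180,180,232,270));rings(g,(300,295,410,330))
go([.4237,.390,.10],88)
crop(f,120,150,340,260,'t22.png',3.6)
E
```

```text
ring ((186.33087158203125, 231.6197509765625), (13.858842849731445, 15.518487930297852), 1.6479072570800781) [0.4259 0.3922 0.005 ]
ring ((390.08477783203125, 314.2144775390625), (17.24898338317871, 23.108932495117188), 110.53419494628906) [0.4214 0.388  0.005 ]
shift units xyz [ 1.379  8.924 -1.599]
turn units [-0.059  4.153  0.02 ]
```

View pics/t22.png

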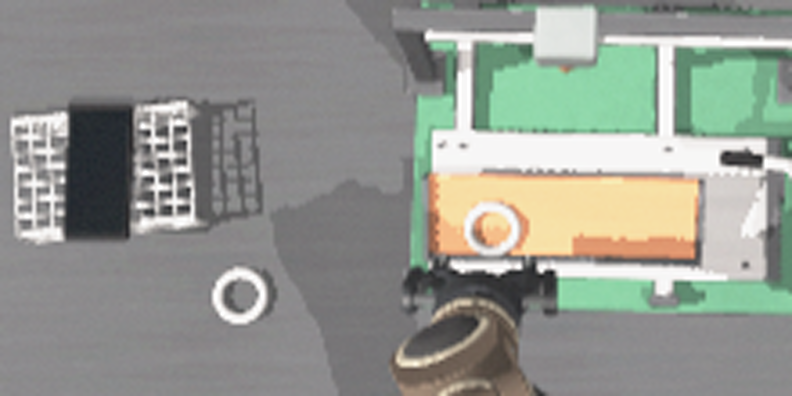

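Request:
move_arm(plan=[{"x":-0.3,"y":0.9,"z":0,"wx":0,"wy":0.8,"wz":0,"fingers":0.7},{"x":0,"y":1,"z":0,"wx":0,"wy":0.8,"wz":0,"fingers":0.7},{"x":0,"y":1,"z":0,"wx":0,"wy":0.8,"wz":0,"fingers":0.7},{"x":0,"y":1,"z":0,"wx":0,"wy":0.8,"wz":0,"fingers":0.7},{"x":0,"y":1,"z":0,"wx":0,"wy":0.8,"wz":0,"fingers":0.7},{"x":0,"y":1,"z":0,"wx":0,"wy":0.17,"wz":0,"fingers":0.7},{"x":0,"y":1,"z":0,"wx":0,"wy":0,"wz":0,"fingers":0.7},{"x":0,"y":1,"z":0,"wx":0,"wy":0,"wz":0,"fingers":0.7},{"x":0,"y":0.9,"z":0,"wx":0,"wy":0,"wz":0,"fingers":0.7},{"x":0,"y":0,"z":0,"wx":0,"wy":0,"wz":0,"fingers":0.7}])

```text
t: 32.37
eef_pos: [0.4462, 0.3892, 0.164]
eef_rot: [0.013, 0.708, -0.014, 0.706]
contact_force: [-0.5, -0.6, 0.7]
opening: 0.072
```

Request:
move_arm(plan=[{"x":0.5,"y":0,"z":0,"wx":0,"wy":0,"wz":0,"fingers":0.7},{"x":0,"y":0,"z":0,"wx":0,"wy":0,"wz":0,"fingers":0.7},{"x":0,"y":0,"z":0,"wx":0,"wy":0,"wz":0,"fingers":0.7}])

```text
t: 32.62
eef_pos: [0.4456, 0.3844, 0.1501]
eef_rot: [0.014, 0.708, -0.016, 0.706]
contact_force: [-0.3, -0.1, -0.2]
opening: 0.0724
```

```bash
python3 - <<'E'
from h import *
info();go([.4237,.390,.08],88)
E
```

```text
t 32.62 p [0.4456 0.3844 0.1501] q [ 0.712  0.26  -0.053  1.262 -0.     0.754] F [-0.3 -0.1 -0.2] T [ 0.028 -0.077  0.02 ] open 0.0724
x [-0.003 -0.003 -1.   ] y [ 0.042  0.999 -0.003] yaw_y 87.6
shift units xyz [ 2.339  0.162 -0.731]
turn units [-0.066 -0.032  0.031]
```

Request:
move_arm(plan=[{"x":0.3,"y":0.1,"z":-0.73,"wx":0,"wy":0,"wz":0,"fingers":0.7},{"x":1,"y":0,"z":0,"wx":0,"wy":0,"wz":0,"fingers":0.7},{"x":1,"y":0,"z":0,"wx":0,"wy":0,"wz":0,"fingers":0.7},{"x":1,"y":0,"z":0,"wx":0,"wy":0,"wz":0,"fingers":0.7},{"x":0.6,"y":0,"z":0,"wx":0,"wy":0,"wz":0,"fingers":0.7},{"x":0,"y":0,"z":0,"wx":0,"wy":0,"wz":0,"fingers":0.7},{"x":0,"y":0,"z":0,"wx":0,"wy":0,"wz":0,"fingers":0.7},{"x":0,"y":0,"z":0,"wx":0,"wy":0,"wz":0,"fingers":0.7}])

```text
t: 33.28
eef_pos: [0.4255, 0.3897, 0.0369]
eef_rot: [0.015, 0.707, -0.014, 0.707]
contact_force: [0.7, 0.5, 0.6]
opening: 0.0728
```

```bash
python3 - <<'E'
from h import *
info();go([.4237,.390,-.004],88)
f=grab_frame('scene');crop(f,310,230,470,350,'s23.png',5)
E
```

```text
t 33.28 p [0.4255 0.3897 0.0369] q [ 0.741  0.289 -0.271  1.009  0.     0.784] F [0.7 0.5 0.6] T [-0.01   0.038 -0.045] open 0.0728
x [ 0.001  0.001 -1.   ] y [0.042 0.999 0.001] yaw_y 87.58
shift units xyz [ 1.364  0.004 -0.063]
turn units [-0.07   0.011 -0.012]
```

View pics/s23.png

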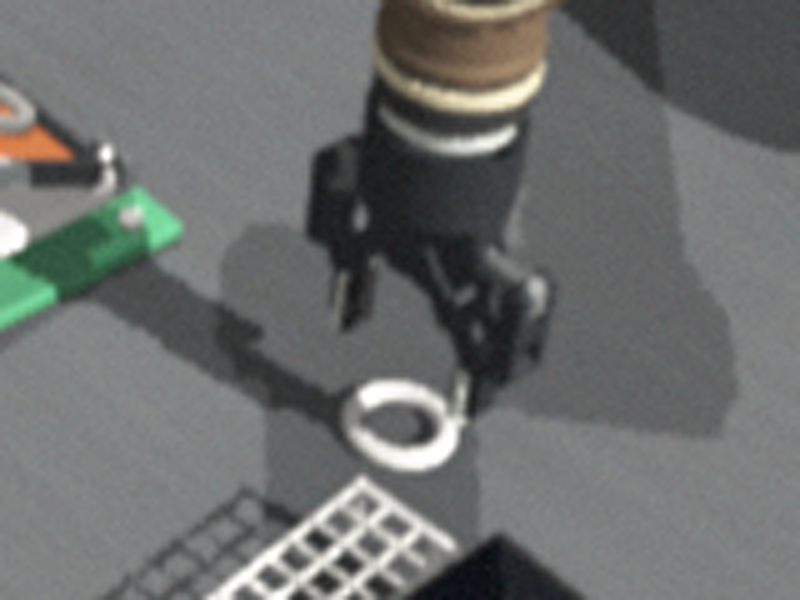

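Request:
move_arm(plan=[{"x":0.6,"y":0,"z":-0.03,"wx":0,"wy":0,"wz":0,"fingers":0.7},{"x":0.5,"y":0,"z":0,"wx":0,"wy":0,"wz":0,"fingers":0.7},{"x":0.27,"y":0,"z":0,"wx":0,"wy":0,"wz":0,"fingers":0.7},{"x":0,"y":0,"z":0,"wx":0,"wy":0,"wz":0,"fingers":0.7},{"x":0,"y":0,"z":0,"wx":0,"wy":0,"wz":0,"fingers":0.7},{"x":0,"y":0,"z":0,"wx":0,"wy":0,"wz":0,"fingers":0.7}])

```text
t: 33.83
eef_pos: [0.4245, 0.3901, -0.0045]
eef_rot: [0.015, 0.706, -0.014, 0.707]
contact_force: [0.7, -0.5, 0.6]
opening: 0.0723
```

```bash
python3 - <<'E'
from h import *
info()
f=grab_frame('scene');crop(f,310,230,470,350,'s24.png',5)
E
```

```text
t 33.83 p [ 0.4245  0.3901 -0.0045] q [ 0.743  0.321 -0.326  0.922 -0.     0.785] F [ 0.7 -0.5  0.6] T [ 0.03  -0.029  0.026] open 0.0723
x [ 0.001  0.001 -1.   ] y [0.042 0.999 0.001] yaw_y 87.61
```

View pics/s24.png

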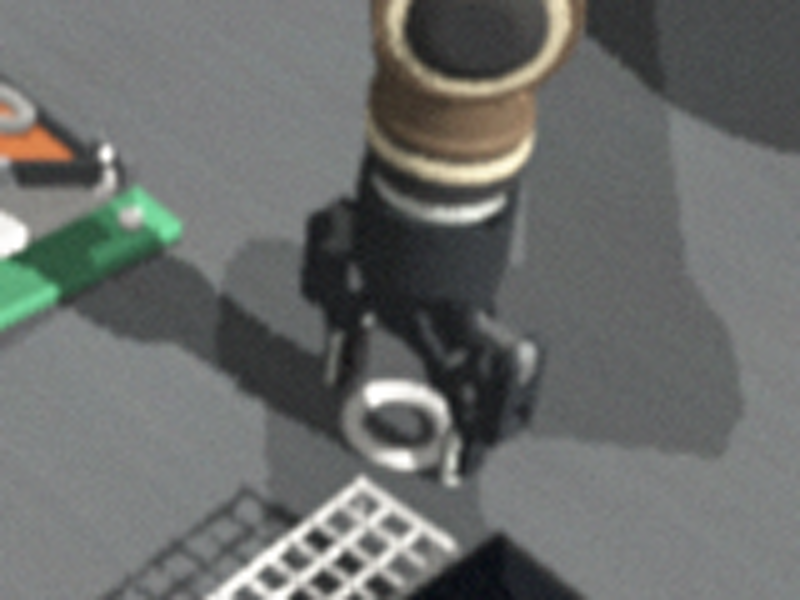

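Both fingers straddle the ring. I'm closing, then lifting a little.

Request:
move_arm(plan=[{"x":0.03,"y":0,"z":0,"wx":0,"wy":0,"wz":0,"fingers":0.5},{"x":0,"y":0,"z":0,"wx":0,"wy":0,"wz":0,"fingers":0.35},{"x":0,"y":0,"z":0,"wx":0,"wy":0,"wz":0,"fingers":0.1},{"x":0,"y":0,"z":0,"wx":0,"wy":0,"wz":0,"fingers":0.1},{"x":0,"y":0,"z":0,"wx":0,"wy":0,"wz":0,"fingers":0.1}])

```text
t: 34.3
eef_pos: [0.4253, 0.3901, -0.0036]
eef_rot: [0.015, 0.706, -0.014, 0.708]
contact_force: [-1.1, -3.4, 15.2]
opening: 0.054
```

Request:
move_arm(plan=[{"x":-0.3,"y":0,"z":0,"wx":0,"wy":0,"wz":0,"fingers":0.1},{"x":-0.7,"y":0,"z":0,"wx":0,"wy":0,"wz":0,"fingers":0.1},{"x":0,"y":0,"z":0,"wx":0,"wy":0,"wz":0,"fingers":0.1},{"x":0,"y":0,"z":0,"wx":0,"wy":0,"wz":0,"fingers":0.1}])

```text
t: 34.63
eef_pos: [0.4246, 0.3903, 0.0246]
eef_rot: [0.015, 0.706, -0.014, 0.708]
contact_force: [-0.4, -0.1, -0.8]
opening: 0.054
```

```bash
python3 - <<'E'
from h import *
info();gon(.037,-.05,.08)
f=grab_frame('scene');crop(f,230,180,430,330,'s25.png',4)
E
```

```text
t 34.63 p [0.4246 0.3903 0.0246] q [ 0.743  0.297 -0.289  0.982  0.     0.785] F [-0.4 -0.1 -0.8] T [-0.016 -0.015 -0.037] open 0.054
x [ 0.002  0.002 -1.   ] y [0.042 0.999 0.002] yaw_y 87.62
target [0.4483 0.001  0.1481] shift in current tool axes [ -4.143 -12.923   1.336] shift in nest tool axes [ -3.189 -12.936   2.907]
turn [-0.034 -4.148 -0.012]
tcp in nest x,y,z mm [-50.2 338.1 -15.7]
```

View pics/s25.png

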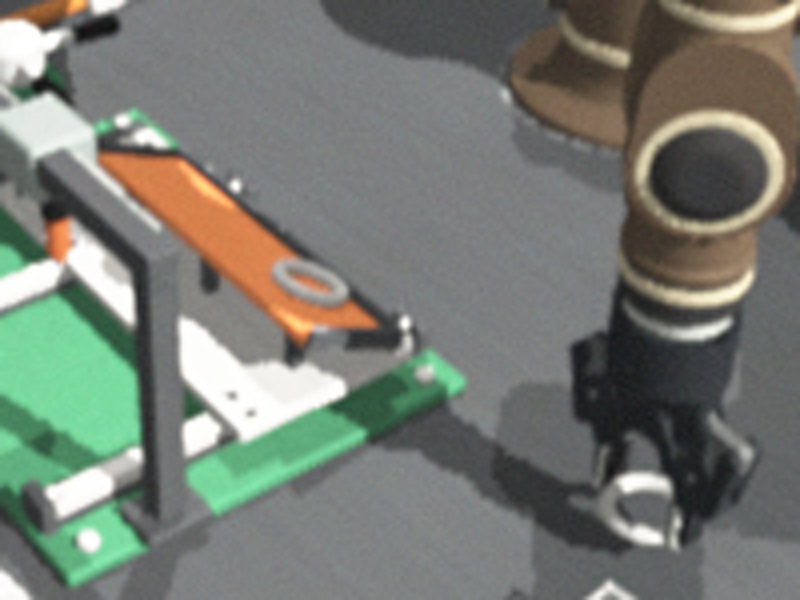

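Request:
move_arm(plan=[{"x":-1,"y":0,"z":0,"wx":0,"wy":0,"wz":0,"fingers":0.1},{"x":-1,"y":0,"z":0,"wx":0,"wy":0,"wz":0,"fingers":0.1},{"x":-1,"y":0,"z":0,"wx":0,"wy":0,"wz":0,"fingers":0.1},{"x":-1,"y":-0.6,"z":0,"wx":0,"wy":0,"wz":0,"fingers":0.1},{"x":-0.5,"y":-0.9,"z":0.1,"wx":0,"wy":0,"wz":0,"fingers":0.1},{"x":0,"y":-1,"z":0.2,"wx":0,"wy":0,"wz":0,"fingers":0.1},{"x":0,"y":-1,"z":0.2,"wx":0,"wy":0,"wz":0,"fingers":0.1},{"x":0,"y":-1,"z":0.2,"wx":0,"wy":0,"wz":0,"fingers":0.1},{"x":0,"y":-1,"z":0.2,"wx":0,"wy":0,"wz":0,"fingers":0.1},{"x":0,"y":-1,"z":0.2,"wx":0,"wy":0,"wz":0,"fingers":0.1}])

```text
t: 35.52
eef_pos: [0.4482, 0.1918, 0.1572]
eef_rot: [0.014, 0.707, -0.015, 0.706]
contact_force: [-0.2, 0.3, -1.0]
opening: 0.0541
```

Request:
move_arm(plan=[{"x":0,"y":-1,"z":0.2,"wx":0,"wy":0,"wz":0,"fingers":0.1},{"x":0,"y":-1,"z":0,"wx":0,"wy":0,"wz":0,"fingers":0.1},{"x":0,"y":-1,"z":0,"wx":0,"wy":-0.8,"wz":0,"fingers":0.1},{"x":0,"y":-1,"z":0,"wx":0,"wy":-0.8,"wz":0,"fingers":0.1},{"x":0,"y":-1,"z":0,"wx":0,"wy":-0.8,"wz":0,"fingers":0.1},{"x":0,"y":-1,"z":0,"wx":0,"wy":-0.8,"wz":0,"fingers":0.1},{"x":0,"y":-0.4,"z":0,"wx":0,"wy":-0.8,"wz":0,"fingers":0.1},{"x":0,"y":0,"z":0,"wx":0,"wy":-0.17,"wz":0,"fingers":0.1},{"x":0,"y":0,"z":0,"wx":0,"wy":0,"wz":0,"fingers":0.1},{"x":0,"y":0,"z":0,"wx":0,"wy":0,"wz":0,"fingers":0.1}])

```text
t: 36.35
eef_pos: [0.4465, 0.0016, 0.1582]
eef_rot: [0.011, 0.538, -0.017, 0.843]
contact_force: [0.8, 0.9, -0.9]
opening: 0.054
```

```bash
python3 - <<'E'
from h import *
info();gon(.040,-.05,.015)
f=grab_frame('scene');crop(f,220,150,380,290,'s26.png',4.2)
E
```

```text
t 36.35 p [0.4465 0.0016 0.1582] q [ 0.021 -0.369 -0.716  0.789 -0.026  0.057] F [ 0.8  0.9 -0.9] T [0.062 0.468 0.02 ] open 0.054
x [ 0.421 -0.017 -0.907] y [0.041 0.999 0.   ] yaw_y 87.63
target [ 4.785e-01 -1.000e-04  9.050e-02] shift in current tool axes [ 2.496 -0.015  0.015] shift in nest tool axes [ 2.496 -0.017  0.012]
turn [-0.028 -0.01   0.009]
tcp in nest x,y,z mm [ 39.6 -49.5  89.9]
```

View pics/s26.png

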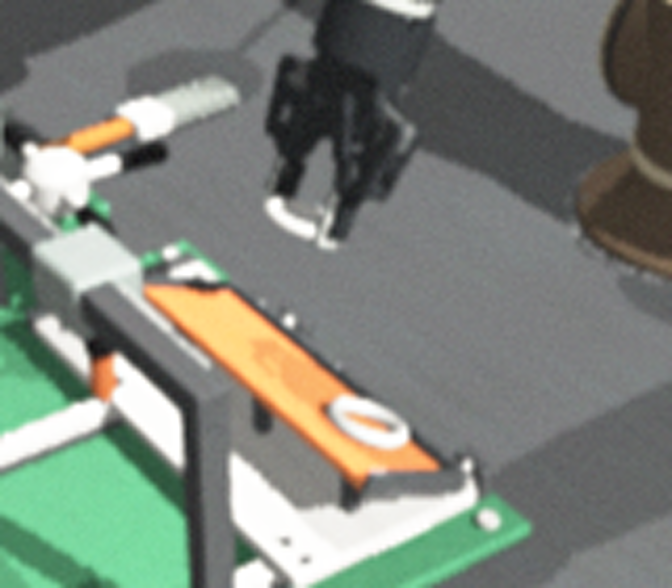

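Aligned. I'm descending to 15 mm, then approaching contact in small steps (expected near nest z -4 mm).

Request:
move_arm(plan=[{"x":0.7,"y":0,"z":0,"wx":0,"wy":0,"wz":0,"fingers":0.1},{"x":0.7,"y":0,"z":0,"wx":0,"wy":0,"wz":0,"fingers":0.1},{"x":0.6,"y":0,"z":0,"wx":0,"wy":0,"wz":0,"fingers":0.1},{"x":0.5,"y":0,"z":0,"wx":0,"wy":0,"wz":0,"fingers":0.1},{"x":0.3,"y":0,"z":0,"wx":0,"wy":0,"wz":0,"fingers":0.1},{"x":0.2,"y":0,"z":0,"wx":0,"wy":0,"wz":0,"fingers":0.1},{"x":0,"y":0,"z":0,"wx":0,"wy":0,"wz":0,"fingers":0.1},{"x":0,"y":0,"z":0,"wx":0,"wy":0,"wz":0,"fingers":0.1}])

```text
t: 37.07
eef_pos: [0.4851, 0.0, 0.0769]
eef_rot: [0.011, 0.537, -0.017, 0.843]
contact_force: [-0.6, -0.5, -1.0]
opening: 0.0537
```

```bash
python3 - <<'E'
from h import *
info();gon(.037,-.05,-.0036)
E
```

```text
t 37.07 p [0.4851 0.     0.0769] q [ 0.014 -0.233 -0.815  0.554 -0.023  0.05 ] F [-0.6 -0.5 -1. ] T [-0.002  0.485  0.061] open 0.0537
x [ 0.422 -0.017 -0.907] y [0.041 0.999 0.   ] yaw_y 87.66
target [ 4.836e-01 -3.000e-04  7.240e-02] shift in current tool axes [ 0.115 -0.013 -0.109] shift in nest tool axes [ 0.115 -0.013 -0.109]
turn [-0.022 -0.005  0.01 ]
tcp in nest x,y,z mm [ 40.3 -49.6  -0.1]
```

Request:
move_arm(plan=[{"x":0.14,"y":0,"z":0,"wx":0,"wy":0,"wz":0,"fingers":0.1},{"x":0,"y":0,"z":0,"wx":0,"wy":0,"wz":0,"fingers":0.1},{"x":0,"y":0,"z":0,"wx":0,"wy":0,"wz":0,"fingers":0.1}])

```text
t: 37.32
eef_pos: [0.4867, -0.0004, 0.0735]
eef_rot: [0.011, 0.537, -0.018, 0.843]
contact_force: [1.1, -0.3, -0.7]
opening: 0.0535
```

```bash
python3 - <<'E'
from h import *
info();gon(.029,-.05,-.0036)
E
```

```text
t 37.32 p [ 4.867e-01 -4.000e-04  7.350e-02] q [ 0.013 -0.228 -0.82   0.542 -0.023  0.05 ] F [ 1.1 -0.3 -0.7] T [-0.02   0.462 -0.023] open 0.0535
x [ 0.423 -0.018 -0.906] y [0.042 0.999 0.   ] yaw_y 87.62
target [ 0.4764 -0.      0.069 ] shift in current tool axes [-0.011 -0.002 -0.374] shift in nest tool axes [-0.01  -0.001 -0.374]
turn [-0.028  0.01   0.013]
tcp in nest x,y,z mm [ 40.2 -50.   -3.9]
```

Request:
move_arm(plan=[{"x":0.07,"y":0,"z":0,"wx":0,"wy":0,"wz":0,"fingers":0.1},{"x":0,"y":0,"z":0,"wx":0,"wy":0,"wz":0,"fingers":0.1}])

```text
t: 37.48
eef_pos: [0.4881, -0.0005, 0.0727]
eef_rot: [0.011, 0.536, -0.018, 0.844]
contact_force: [-5.0, 1.3, 7.0]
opening: 0.0539
```

```bash
python3 - <<'E'
from h import *
info();gon(.029,-.05,-.0036)
E
```

```text
t 37.48 p [ 0.4881 -0.0005  0.0727] q [ 0.013 -0.225 -0.821  0.537 -0.023  0.05 ] F [-5.   1.3  7. ] T [-0.041  0.688 -0.113] open 0.0539
x [ 0.425 -0.018 -0.905] y [0.042 0.999 0.   ] yaw_y 87.61
target [ 0.4764 -0.      0.069 ] shift in current tool axes [-0.057 -0.001 -0.408] shift in nest tool axes [-0.055  0.001 -0.408]
turn [-0.03   0.028  0.013]
tcp in nest x,y,z mm [ 41.2 -50.   -5.3]
```

Plate contact at about 8 N. I'm sliding down to the ledge.

Request:
move_arm(plan=[{"x":-0.04,"y":0,"z":-0.1,"wx":0,"wy":0,"wz":0,"fingers":0.1},{"x":0,"y":0,"z":-0.1,"wx":0,"wy":0,"wz":0,"fingers":0.1},{"x":0,"y":0,"z":0,"wx":0,"wy":0,"wz":0,"fingers":0.1}])

```text
t: 37.73
eef_pos: [0.4806, -0.0003, 0.0692]
eef_rot: [0.011, 0.537, -0.018, 0.843]
contact_force: [-3.6, -0.2, 1.2]
opening: 0.0541
```

```bash
python3 - <<'E'
from h import *
info();gon(.029,-.05,-.0036)
E
```

```text
t 37.73 p [ 4.806e-01 -3.000e-04  6.920e-02] q [ 0.014 -0.236 -0.835  0.536 -0.024  0.05 ] F [-3.6 -0.2  1.2] T [ 0.038  0.94  -0.117] open 0.0541
x [ 0.422 -0.018 -0.906] y [ 0.042  0.999 -0.   ] yaw_y 87.61
target [ 0.4764 -0.      0.069 ] shift in current tool axes [-0.053  0.002 -0.129] shift in nest tool axes [-0.053  0.002 -0.129]
turn [-0.029 -0.004  0.014]
tcp in nest x,y,z mm [ 32.9 -50.1  -5.2]
```

Request:
move_arm(plan=[{"x":0,"y":0,"z":-0.1,"wx":0,"wy":0,"wz":0,"fingers":0.1},{"x":0,"y":0,"z":0,"wx":0,"wy":0,"wz":0,"fingers":0.1}])

```text
t: 37.9
eef_pos: [0.4794, -0.0001, 0.069]
eef_rot: [0.011, 0.536, -0.018, 0.844]
contact_force: [1.7, -0.2, 0.6]
opening: 0.0534
```

```bash
python3 - <<'E'
from h import *
info();gon(.029,-.05,-.0036)
E
```

```text
t 37.9 p [ 4.794e-01 -1.000e-04  6.900e-02] q [ 0.014 -0.24  -0.84   0.533 -0.024  0.051] F [ 1.7 -0.2  0.6] T [-0.051 -0.006  0.013] open 0.0534
x [ 0.424 -0.018 -0.905] y [0.042 0.999 0.   ] yaw_y 87.61
target [ 0.4764 -0.      0.069 ] shift in current tool axes [-0.044 -0.001 -0.09 ] shift in nest tool axes [-0.043 -0.    -0.09 ]
turn [-0.028  0.023  0.013]
tcp in nest x,y,z mm [ 31.7 -50.   -4.9]
```

Request:
move_arm(plan=[{"x":0,"y":0,"z":-0.1,"wx":0,"wy":0,"wz":0,"fingers":0.1},{"x":0,"y":0,"z":0,"wx":0,"wy":0,"wz":0,"fingers":0.1}])

```text
t: 38.07
eef_pos: [0.4789, -0.0001, 0.0695]
eef_rot: [0.011, 0.534, -0.018, 0.845]
contact_force: [7.9, -0.2, 0.7]
opening: 0.054
```

```bash
python3 - <<'E'
from h import *
info();gon(.029,-.05,-.0036)
E
```

```text
t 38.07 p [ 4.789e-01 -1.000e-04  6.950e-02] q [ 0.015 -0.245 -0.844  0.529 -0.024  0.051] F [ 7.9 -0.2  0.7] T [-0.094 -1.148  0.063] open 0.054
x [ 0.429 -0.018 -0.903] y [0.042 0.999 0.   ] yaw_y 87.61
target [ 0.4764 -0.      0.069 ] shift in current tool axes [-0.021 -0.002 -0.085] shift in nest tool axes [-0.021 -0.002 -0.085]
turn [-0.029  0.066  0.013]
tcp in nest x,y,z mm [ 31.6 -49.9  -4.2]
```

Ledge contact (7.9 N, motion has stopped). Releasing and retracting.

Request:
move_arm(plan=[{"x":0.05,"y":0,"z":0,"wx":0,"wy":0,"wz":0,"fingers":0.1},{"x":0,"y":0,"z":0,"wx":0,"wy":0,"wz":0,"fingers":0.4},{"x":0,"y":0,"z":0,"wx":0,"wy":0,"wz":0,"fingers":0.65},{"x":0,"y":0,"z":0,"wx":0,"wy":0,"wz":0,"fingers":0.65},{"x":-0.4,"y":0,"z":0,"wx":0,"wy":0,"wz":0,"fingers":0.65},{"x":-1,"y":0,"z":0,"wx":0,"wy":0,"wz":0,"fingers":0.65},{"x":-1,"y":0,"z":0,"wx":0,"wy":0,"wz":0,"fingers":0.65},{"x":-1,"y":0,"z":0,"wx":0,"wy":0,"wz":0,"fingers":0.65},{"x":-1,"y":0,"z":0,"wx":0,"wy":0,"wz":0,"fingers":0.0},{"x":-1,"y":0,"z":0,"wx":0,"wy":0,"wz":0,"fingers":-1}])

```text
t: 38.9
eef_pos: [0.4069, 0.0029, 0.2133]
eef_rot: [0.011, 0.537, -0.018, 0.843]
contact_force: [-0.0, 0.4, 0.1]
opening: 0.0473
```

```bash
python3 - <<'E'
from h import *
info()
f=grab_frame('scene');crop(f,230,180,350,290,'s27.png',5.4)
f=grab_frame('top');crop(f,170,150,430,250,'t27.png',3)
E
```

```text
t 38.9 p [0.4069 0.0029 0.2133] q [ 0.029 -0.465 -0.646  0.955 -0.03   0.064] F [-0.   0.4  0.1] T [ 0.01   0.365 -0.062] open 0.0473
x [ 0.422 -0.018 -0.907] y [ 0.042  0.999 -0.   ] yaw_y 87.62
```

View pics/s27.png

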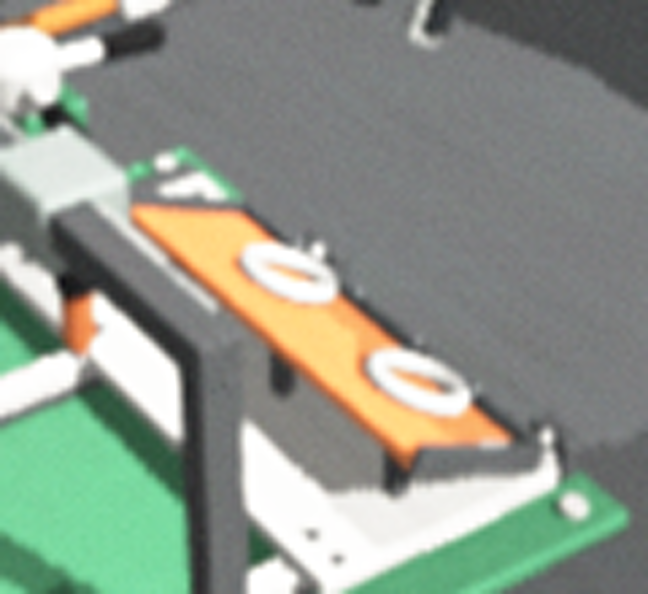

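View pics/t27.png

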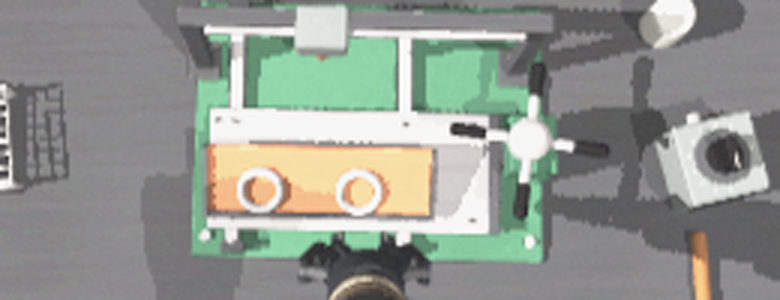

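Request:
move_arm(plan=[{"x":0,"y":-0.9,"z":0,"wx":0,"wy":0.8,"wz":0,"fingers":-1},{"x":0,"y":-0.9,"z":0,"wx":0,"wy":0.8,"wz":0,"fingers":-1},{"x":0,"y":-0.9,"z":0,"wx":0,"wy":0.8,"wz":0,"fingers":-1},{"x":0,"y":-0.9,"z":0,"wx":0,"wy":0.8,"wz":0,"fingers":-1},{"x":0,"y":-0.9,"z":0,"wx":0,"wy":0.8,"wz":0,"fingers":-1},{"x":0,"y":-0.9,"z":0,"wx":0,"wy":0.17,"wz":0,"fingers":-1},{"x":0,"y":0,"z":0,"wx":1,"wy":0,"wz":0,"fingers":-1},{"x":0,"y":0,"z":0,"wx":1,"wy":0,"wz":0,"fingers":-1},{"x":0,"y":0,"z":0,"wx":1,"wy":0,"wz":0,"fingers":-1},{"x":0,"y":0,"z":0,"wx":1,"wy":0,"wz":0,"fingers":-1}])

```text
t: 39.83
eef_pos: [0.4012, -0.1593, 0.2111]
eef_rot: [0.164, 0.689, -0.163, 0.687]
contact_force: [0.5, 0.2, 0.7]
opening: 0.0002
```

Request:
move_arm(plan=[{"x":0,"y":0,"z":0,"wx":0.9,"wy":0,"wz":0,"fingers":-1},{"x":0,"y":0,"z":0,"wx":0,"wy":0,"wz":0,"fingers":-1},{"x":0,"y":0,"z":0,"wx":0,"wy":0,"wz":0,"fingers":-1}])

```text
t: 40.08
eef_pos: [0.4012, -0.1589, 0.2116]
eef_rot: [0.193, 0.681, -0.193, 0.68]
contact_force: [-0.6, -0.8, 0.1]
opening: 0.0001
```

```bash
python3 - <<'E'
from h import *
info();go([.486,-.2646,.18],58)
f=grab_frame('top');crop(f,290,150,430,250,'t28.png',5.5)
def P(c): return (290+c[0]/5.5-.5,150+c[1]/5.5-.5)
E
```

```text
t 40.08 p [ 0.4012 -0.1589  0.2116] q [-0.377 -0.048 -0.265  1.356  0.     0.175] F [-0.6 -0.8  0.1] T [0.027 0.043 0.028] open 0.0001
x [-0.001  0.001 -1.   ] y [ 0.525  0.851 -0.   ] yaw_y 58.37
shift units xyz [ 1.048 -1.517  4.254]
turn units [ 0.061 -0.014  0.002]
```

View pics/t28.png

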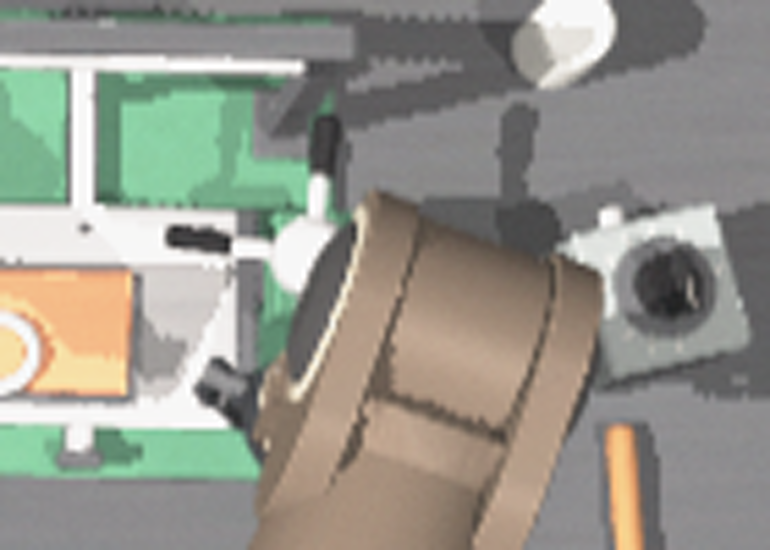

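Request:
move_arm(plan=[{"x":0,"y":-0.35,"z":0.95,"wx":0,"wy":0,"wz":0,"fingers":-1},{"x":0,"y":-0.35,"z":0.95,"wx":0,"wy":0,"wz":0,"fingers":-1},{"x":0,"y":-0.35,"z":0.95,"wx":0,"wy":0,"wz":0,"fingers":-1},{"x":0,"y":-0.35,"z":0.95,"wx":0,"wy":0,"wz":0,"fingers":-1},{"x":0,"y":-0.12,"z":0.45,"wx":0,"wy":0,"wz":0,"fingers":-1},{"x":0.6,"y":0,"z":0,"wx":0,"wy":0,"wz":0,"fingers":-1},{"x":0.45,"y":0,"z":0,"wx":0,"wy":0,"wz":0,"fingers":-1},{"x":0,"y":0,"z":0,"wx":0,"wy":0,"wz":0,"fingers":-1},{"x":0,"y":0,"z":0,"wx":0,"wy":0,"wz":0,"fingers":-1}])

```text
t: 40.88
eef_pos: [0.4853, -0.2646, 0.1802]
eef_rot: [0.193, 0.681, -0.193, 0.679]
contact_force: [0.7, -0.4, 0.9]
opening: -0.0
```

```bash
python3 - <<'E'
from h import *
cap();go([.486,-.2646,.116],58)
f=grab_frame('scene');crop(f,180,130,300,220,'s28.png',6)
E
```

```text
t 40.88 p [ 0.4853 -0.2646  0.1802] q [-0.499  0.184 -0.082  1.307  0.     0.054] F [ 0.7 -0.4  0.9] T [-0.005  0.023  0.044] open -0.0
x [-0.002  0.001 -1.   ] y [ 0.526  0.851 -0.   ] yaw_y 58.29
r 0.07553443462853965 phi -122.61958528369695
shift units xyz [2.139 0.013 0.025]
turn units [ 0.049 -0.022  0.001]
```

View pics/s28.png

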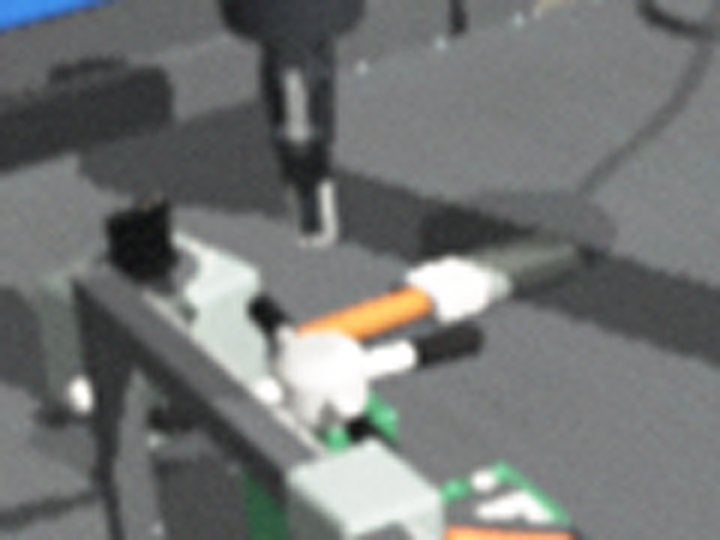

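Request:
move_arm(plan=[{"x":0.8,"y":0,"z":0,"wx":0,"wy":0,"wz":0,"fingers":-1},{"x":0.8,"y":0,"z":0,"wx":0,"wy":0,"wz":0,"fingers":-1},{"x":0.5,"y":0,"z":0,"wx":0,"wy":0,"wz":0,"fingers":-1},{"x":0,"y":0,"z":0,"wx":0,"wy":0,"wz":0,"fingers":-1},{"x":0,"y":0.014,"z":0.26,"wx":-1,"wy":0,"wz":0,"fingers":-1},{"x":0,"y":0,"z":0,"wx":0,"wy":0,"wz":0,"fingers":-1}])

```text
t: 41.43
eef_pos: [0.4932, -0.2689, 0.1193]
eef_rot: [0.157, 0.689, -0.157, 0.69]
contact_force: [-2.2, 0.9, -0.6]
opening: -0.0002
```

```bash
python3 - <<'E'
from h import *
cap()
E
```

```text
t 41.43 p [ 0.4932 -0.2689  0.1193] q [-0.499  0.216 -0.177  1.176 -0.    -0.052] F [-2.2  0.9 -0.6] T [0.096 0.234 0.035] open -0.0002
x [ 0.001 -0.    -1.   ] y [ 0.432  0.902 -0.   ] yaw_y 64.41
r 0.0753580924173676 phi -115.77710212864332
```

Request:
move_arm(plan=[{"x":0,"y":0.007,"z":0.13,"wx":-0.5,"wy":0,"wz":0,"fingers":-1},{"x":0,"y":0,"z":0,"wx":0,"wy":0,"wz":0,"fingers":-1}])

```text
t: 41.6
eef_pos: [0.4961, -0.2702, 0.1192]
eef_rot: [0.14, 0.693, -0.14, 0.693]
contact_force: [-3.8, 1.1, 0.5]
opening: 0.0
```

```bash
python3 - <<'E'
from h import *
cap()
E
```

```text
t 41.6 p [ 0.4961 -0.2702  0.1192] q [-4.980e-01  2.230e-01 -1.690e-01  1.179e+00 -1.000e-03 -1.000e-01] F [-3.8  1.1  0.5] T [0.157 0.635 0.004] open 0.0
x [-0. -0. -1.] y [ 0.388  0.922 -0.001] yaw_y 67.18
r 0.07539796914268036 phi -113.35895746229527
```

Request:
move_arm(plan=[{"x":0,"y":0.007,"z":0.13,"wx":-0.5,"wy":0,"wz":0,"fingers":-1},{"x":0,"y":0,"z":0,"wx":0,"wy":0,"wz":0,"fingers":-1}])

```text
t: 41.77
eef_pos: [0.4999, -0.2716, 0.1191]
eef_rot: [0.122, 0.696, -0.122, 0.697]
contact_force: [-3.6, -0.2, 0.3]
opening: -0.0001
```

```bash
python3 - <<'E'
from h import *
cap()
E
```

```text
t 41.77 p [ 0.4999 -0.2716  0.1191] q [-4.98e-01  2.30e-01 -1.61e-01  1.18e+00 -1.00e-03 -1.51e-01] F [-3.6 -0.2  0.3] T [0.121 0.763 0.024] open -0.0001
x [ 0.    -0.001 -1.   ] y [ 0.34   0.941 -0.001] yaw_y 70.14
r 0.0753274033317869 phi -110.30969828114192
```

Request:
move_arm(plan=[{"x":0,"y":0.007,"z":0.13,"wx":-0.5,"wy":0,"wz":0,"fingers":-1},{"x":0,"y":0,"z":0,"wx":0,"wy":0,"wz":0,"fingers":-1}])

```text
t: 41.93
eef_pos: [0.502, -0.2726, 0.119]
eef_rot: [0.103, 0.7, -0.104, 0.698]
contact_force: [-8.3, 0.7, 4.3]
opening: 0.0004
```

```bash
python3 - <<'E'
from h import *
cap()
E
```

```text
t 41.93 p [ 0.502  -0.2726  0.119 ] q [-0.496  0.236 -0.153  1.184 -0.002 -0.202] F [-8.3  0.7  4.3] T [0.149 1.738 0.028] open 0.0004
x [-0.003 -0.001 -1.   ] y [ 0.291  0.957 -0.001] yaw_y 73.11
r 0.07550364798672358 phi -108.49898153598406
```

One more half step to bear on the stop.

Request:
move_arm(plan=[{"x":0,"y":0.007,"z":0.13,"wx":-0.5,"wy":0,"wz":0,"fingers":-1},{"x":0,"y":0,"z":0,"wx":0,"wy":0,"wz":0,"fingers":-1}])

```text
t: 42.1
eef_pos: [0.5025, -0.2732, 0.1189]
eef_rot: [0.085, 0.705, -0.086, 0.699]
contact_force: [-21.2, 1.8, 11.1]
opening: -0.0003
```

```bash
python3 - <<'E'
from h import *
cap()
E
```

```text
t 42.1 p [ 0.5025 -0.2732  0.1189] q [-0.496  0.242 -0.145  1.191 -0.005 -0.252] F [-21.2   1.8  11.1] T [0.336 4.097 0.053] open -0.0003
x [-0.009 -0.001 -1.   ] y [ 0.241  0.971 -0.003] yaw_y 76.07
r 0.07596559658833989 phi -108.01472744983782
```

Request:
move_arm(plan=[{"x":0,"y":0.014,"z":-0.26,"wx":1,"wy":0,"wz":0,"fingers":-1},{"x":-1,"y":0,"z":0,"wx":0,"wy":0,"wz":0,"fingers":-1},{"x":-1,"y":0,"z":0,"wx":0,"wy":0,"wz":0,"fingers":-1},{"x":0,"y":0.014,"z":0.26,"wx":-1,"wy":0,"wz":0,"fingers":-1},{"x":0,"y":0.014,"z":0.26,"wx":-1,"wy":0,"wz":0,"fingers":-1},{"x":0,"y":0.014,"z":0.26,"wx":-1,"wy":0,"wz":0,"fingers":-1},{"x":0,"y":0.014,"z":0.26,"wx":-1,"wy":0,"wz":0,"fingers":-1},{"x":0,"y":0.014,"z":0.26,"wx":-1,"wy":0,"wz":0,"fingers":-1},{"x":0,"y":0.014,"z":0.26,"wx":-1,"wy":0,"wz":0,"fingers":-1},{"x":0,"y":0,"z":0,"wx":0,"wy":0,"wz":0,"fingers":-1}])

```text
t: 42.93
eef_pos: [0.5478, -0.2726, 0.1791]
eef_rot: [-0.1, 0.699, 0.1, 0.701]
contact_force: [-0.8, -0.1, 0.4]
opening: -0.0001
```

```bash
python3 - <<'E'
from h import *
cap();a=np.radians(-68);go([.526+.075*np.cos(a),-.201+.075*np.sin(a),.118],112)
f=grab_frame('scene');crop(f,180,130,360,280,'s29.png',4.4)
f=grab_frame('top');crop(f,170,150,430,250,'t29.png',3)
E
```

```text
t 42.93 p [ 0.5478 -0.2726  0.1791] q [-4.620e-01  2.930e-01  5.300e-02  1.329e+00  1.000e-03 -7.450e-01] F [-0.8 -0.1  0.4] T [ 0.061  0.079 -0.043] open -0.0001
x [ 0.003 -0.001 -1.   ] y [-0.28   0.96  -0.001] yaw_y 106.24
r 0.07482727674442494 phi -73.0272240614792
shift units xyz [2.036 0.01  0.214]
turn units [-0.959  0.024  0.015]
```

View pics/s29.png

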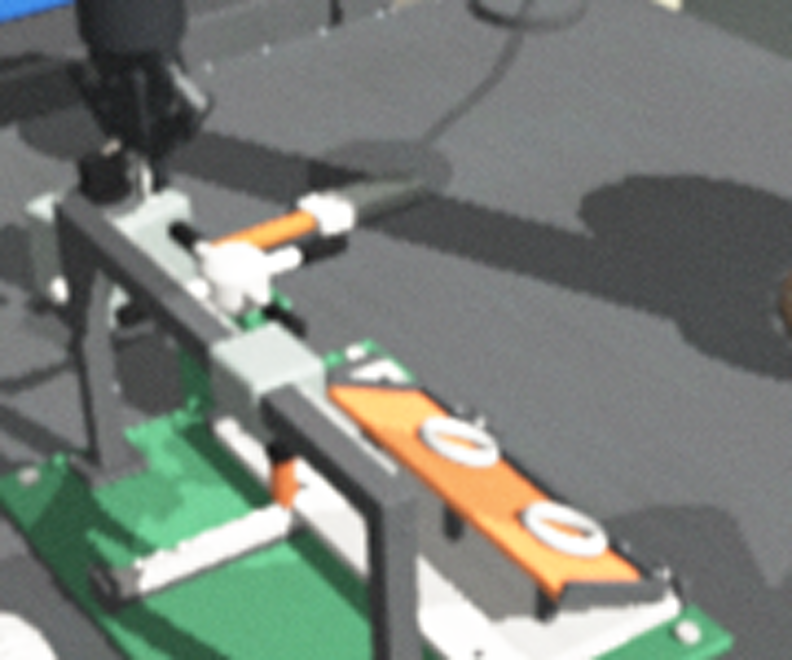

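View pics/t29.png

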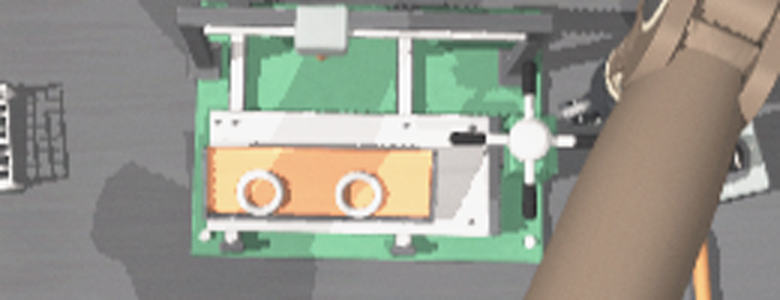

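```bash
python3 - <<'E'
from h import *
f=grab_frame('top');g=grab_frame('scene')
for F,w in((f,(240,195,318,230)),(g,(265,215,330,265))):
    x0,y0,x1,y1=w
    hsv=cv2.cvtColor(F["color"],cv2.COLOR_RGB2HSV)
    m=np.zeros(hsv.shape[:2],np.uint8);m[y0:y1,x0:x1]=((hsv[...,1]<70)&(hsv[...,2]>150))[y0:y1,x0:x1]
    cs,_=cv2.findContours(m,cv2.RETR_EXTERNAL,cv2.CHAIN_APPROX_NONE)
    for c in cs:
        if cv2.contourArea(c)>60:
            e=cv2.fitEllipse(c); p=onz(F,e[0],.0768); q=NR.T@(p-NO); print(np.round(e[0],1),np.round(e[1],1),p.round(4),'nest x',q[2]*1e3,'y',q[1]*1e3)
crop(f,225,180,325,235,'t30.png',7.8)
E
```

```text
[256.1 213.7] [14.7 15.3] [0.4791 0.1225 0.0768] nest x 30.509610776528476 y 72.58492628150118
[274.5 211. ] [ 33.2 104. ] [0.4873 0.0553 0.0768] nest x 40.247827548091436 y 5.66716674896765
[308.  249.8] [ 9.3 20. ] [0.4758 0.1183 0.0768] nest x 27.656583130294475 y 68.19366654348119
[284.5 229.7] [ 9.5 18. ] [ 0.4691 -0.0022  0.0768] nest x 25.829225231382754 y -52.47242170534217
```

View pics/t30.png

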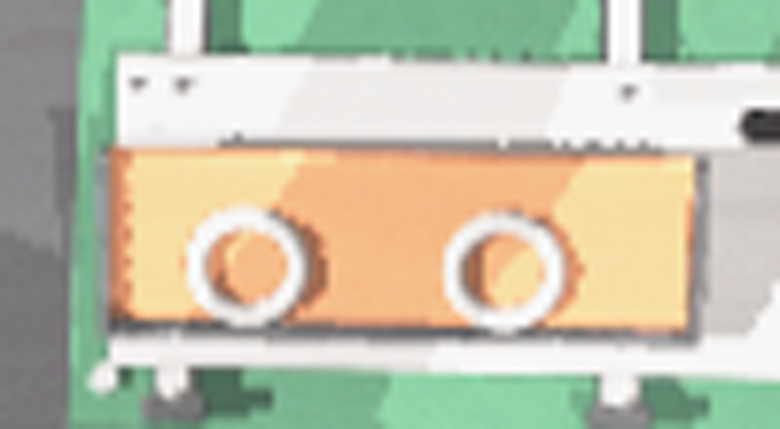

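Request:
move_arm(plan=[{"x":0,"y":0.014,"z":0.26,"wx":-1,"wy":0,"wz":0,"fingers":-1},{"x":1,"y":0,"z":0,"wx":0,"wy":0,"wz":0,"fingers":-1},{"x":1,"y":0,"z":0,"wx":0,"wy":0,"wz":0,"fingers":-1},{"x":0,"y":0,"z":0,"wx":0,"wy":0,"wz":0,"fingers":-1},{"x":0,"y":0.014,"z":-0.26,"wx":1,"wy":0,"wz":0,"fingers":-1},{"x":0,"y":0.014,"z":-0.26,"wx":1,"wy":0,"wz":0,"fingers":-1},{"x":0,"y":0.014,"z":-0.26,"wx":1,"wy":0,"wz":0,"fingers":-1},{"x":0,"y":0.014,"z":-0.26,"wx":1,"wy":0,"wz":0,"fingers":-1}])

```text
t: 43.8
eef_pos: [0.5242, -0.2762, 0.1196]
eef_rot: [0.013, 0.706, -0.014, 0.708]
contact_force: [6.1, -1.8, -4.3]
opening: 0.0001
```

```bash
python3 - <<'E'
from h import *
cap()
E
```

```text
t 43.8 p [ 0.5242 -0.2762  0.1196] q [-4.85e-01  2.71e-01 -1.07e-01  1.19e+00  1.00e-03 -4.47e-01] F [ 6.1 -1.8 -4.3] T [-0.28  -1.213 -0.035] open 0.0001
x [ 0.004 -0.001 -1.   ] y [ 0.038  0.999 -0.001] yaw_y 87.81
r 0.07526105648549586 phi -91.36884890957194
```

Request:
move_arm(plan=[{"x":0,"y":0.014,"z":-0.26,"wx":1,"wy":0,"wz":0,"fingers":-1},{"x":0,"y":0.014,"z":-0.26,"wx":1,"wy":0,"wz":0,"fingers":-1},{"x":0,"y":0.014,"z":-0.26,"wx":1,"wy":0,"wz":0,"fingers":-1},{"x":0,"y":0.014,"z":-0.26,"wx":1,"wy":0,"wz":0,"fingers":-1},{"x":0,"y":0.014,"z":-0.26,"wx":1,"wy":0,"wz":0,"fingers":-1},{"x":0,"y":0.014,"z":-0.26,"wx":1,"wy":0,"wz":0,"fingers":-1},{"x":0,"y":0.014,"z":-0.26,"wx":1,"wy":0,"wz":0,"fingers":-1}])

```text
t: 44.38
eef_pos: [0.4742, -0.2563, 0.1197]
eef_rot: [0.266, 0.654, -0.267, 0.656]
contact_force: [3.1, -4.5, -4.1]
opening: -0.0005
```

Request:
move_arm(plan=[{"x":0,"y":0.014,"z":-0.26,"wx":1,"wy":0,"wz":0,"fingers":-1},{"x":0,"y":0.014,"z":-0.26,"wx":1,"wy":0,"wz":0,"fingers":-1},{"x":0,"y":0.014,"z":-0.26,"wx":1,"wy":0,"wz":0,"fingers":-1},{"x":0,"y":0.014,"z":-0.26,"wx":1,"wy":0,"wz":0,"fingers":-1},{"x":0,"y":0.014,"z":-0.26,"wx":1,"wy":0,"wz":0,"fingers":-1},{"x":0,"y":0.014,"z":-0.26,"wx":1,"wy":0,"wz":0,"fingers":-1},{"x":0,"y":0,"z":0,"wx":0,"wy":0,"wz":0,"fingers":-1}])

```text
t: 44.97
eef_pos: [0.4515, -0.214, 0.1196]
eef_rot: [0.454, 0.541, -0.455, 0.542]
contact_force: [-1.6, -2.4, -0.5]
opening: -0.0001
```

```bash
python3 - <<'E'
from h import *
cap()
f=grab_frame('top');crop(f,170,150,430,250,'t31.png',3)
E
```

```text
t 44.97 p [ 0.4515 -0.214   0.1196] q [-4.420e-01  1.020e-01 -3.130e-01  1.155e+00 -1.000e-03  9.550e-01] F [-1.6 -2.4 -0.5] T [-0.276  0.248  0.009] open -0.0001
x [ 0.001 -0.001 -1.   ] y [0.985 0.173 0.   ] yaw_y 9.97
r 0.07566749483835408 phi -170.07580859640964
```

View pics/t31.png

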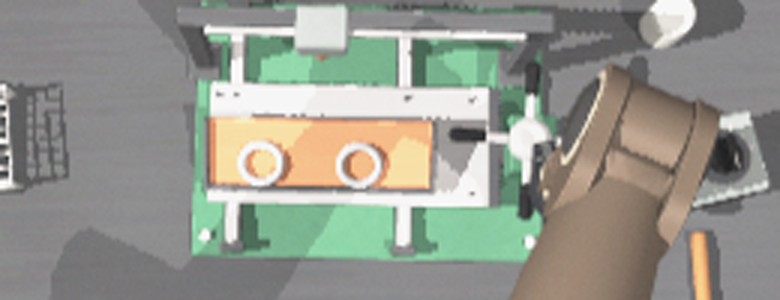

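Request:
move_arm(plan=[{"x":-1,"y":0,"z":0.1,"wx":0,"wy":0,"wz":0,"fingers":-1},{"x":-1,"y":0,"z":-0.1,"wx":0,"wy":0,"wz":0,"fingers":-1},{"x":0,"y":0.014,"z":0.26,"wx":-1,"wy":0,"wz":0,"fingers":-1},{"x":0,"y":0.014,"z":0.26,"wx":-1,"wy":0,"wz":0,"fingers":-1},{"x":0,"y":0.014,"z":0.26,"wx":-1,"wy":0,"wz":0,"fingers":-1},{"x":0,"y":0.014,"z":0.26,"wx":-1,"wy":0,"wz":0,"fingers":-1},{"x":0,"y":0.014,"z":0.26,"wx":-1,"wy":0,"wz":0,"fingers":-1},{"x":0,"y":0.014,"z":0.26,"wx":-1,"wy":0,"wz":0,"fingers":-1},{"x":0,"y":0.014,"z":0.26,"wx":-1,"wy":0,"wz":0,"fingers":-1},{"x":0,"y":0.014,"z":0.26,"wx":-1,"wy":0,"wz":0,"fingers":-1}])

```text
t: 45.85
eef_pos: [0.4866, -0.2648, 0.179]
eef_rot: [0.191, 0.68, -0.191, 0.681]
contact_force: [0.3, -0.0, 0.0]
opening: 0.0
```

Request:
move_arm(plan=[{"x":0,"y":0.014,"z":0.26,"wx":-1,"wy":0,"wz":0,"fingers":-1},{"x":0,"y":0.014,"z":0.26,"wx":-1,"wy":0,"wz":0,"fingers":-1},{"x":0,"y":0.014,"z":0.26,"wx":-1,"wy":0,"wz":0,"fingers":-1},{"x":0,"y":0.014,"z":0.26,"wx":-1,"wy":0,"wz":0,"fingers":-1},{"x":0,"y":0.014,"z":0.26,"wx":-1,"wy":0,"wz":0,"fingers":-1},{"x":0,"y":0.014,"z":0.26,"wx":-1,"wy":0,"wz":0,"fingers":-1},{"x":0,"y":0.014,"z":0.26,"wx":-1,"wy":0,"wz":0,"fingers":-1},{"x":0,"y":0.014,"z":0.26,"wx":-1,"wy":0,"wz":0,"fingers":-1},{"x":0,"y":0.014,"z":0.26,"wx":-1,"wy":0,"wz":0,"fingers":-1},{"x":0,"y":0,"z":0,"wx":0,"wy":0,"wz":0,"fingers":-1}])

```text
t: 46.68
eef_pos: [0.5549, -0.2697, 0.1786]
eef_rot: [-0.138, 0.693, 0.138, 0.694]
contact_force: [-0.8, -0.0, 0.1]
opening: -0.0002
```

```bash
python3 - <<'E'
from h import *
cap()
f=grab_frame('top');crop(f,170,150,430,250,'t32.png',3)
E
```

```text
t 46.68 p [ 0.5549 -0.2697  0.1786] q [-4.530e-01  3.040e-01  6.800e-02  1.334e+00  1.000e-03 -8.460e-01] F [-0.8 -0.   0.1] T [ 0.069  0.021 -0.023] open -0.0002
x [ 0.001  0.    -1.   ] y [-0.383  0.924 -0.   ] yaw_y 112.51
r 0.07451125717741336 phi -67.18643997389358
```

View pics/t32.png

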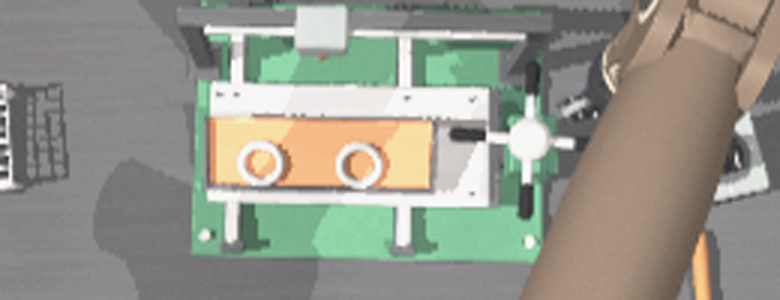

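Right spoke is at about -95°, and the TCP is ahead of it at -67°. Second stroke.

Request:
move_arm(plan=[{"x":1,"y":0,"z":0,"wx":0,"wy":0,"wz":0,"fingers":-1},{"x":1,"y":0,"z":0,"wx":0,"wy":0,"wz":0,"fingers":-1},{"x":0,"y":0,"z":0,"wx":0,"wy":0,"wz":0,"fingers":-1},{"x":0,"y":0.014,"z":-0.26,"wx":1,"wy":0,"wz":0,"fingers":-1},{"x":0,"y":0.014,"z":-0.26,"wx":1,"wy":0,"wz":0,"fingers":-1},{"x":0,"y":0.014,"z":-0.26,"wx":1,"wy":0,"wz":0,"fingers":-1},{"x":0,"y":0.014,"z":-0.26,"wx":1,"wy":0,"wz":0,"fingers":-1},{"x":0,"y":0.014,"z":-0.26,"wx":1,"wy":0,"wz":0,"fingers":-1},{"x":0,"y":0.014,"z":-0.26,"wx":1,"wy":0,"wz":0,"fingers":-1},{"x":0,"y":0.014,"z":-0.26,"wx":1,"wy":0,"wz":0,"fingers":-1}])

```text
t: 47.57
eef_pos: [0.5012, -0.272, 0.1198]
eef_rot: [0.124, 0.695, -0.124, 0.697]
contact_force: [5.3, -3.1, -4.5]
opening: 0.0001
```

Request:
move_arm(plan=[{"x":0,"y":0.014,"z":-0.26,"wx":1,"wy":0,"wz":0,"fingers":-1},{"x":0,"y":0.014,"z":-0.26,"wx":1,"wy":0,"wz":0,"fingers":-1},{"x":0,"y":0.014,"z":-0.26,"wx":1,"wy":0,"wz":0,"fingers":-1},{"x":0,"y":0.014,"z":-0.26,"wx":1,"wy":0,"wz":0,"fingers":-1},{"x":0,"y":0.014,"z":-0.26,"wx":1,"wy":0,"wz":0,"fingers":-1},{"x":0,"y":0.014,"z":-0.26,"wx":1,"wy":0,"wz":0,"fingers":-1},{"x":0,"y":0.014,"z":-0.26,"wx":1,"wy":0,"wz":0,"fingers":-1},{"x":0,"y":0.014,"z":-0.26,"wx":1,"wy":0,"wz":0,"fingers":-1},{"x":0,"y":0.014,"z":-0.26,"wx":1,"wy":0,"wz":0,"fingers":-1},{"x":0,"y":0.014,"z":-0.26,"wx":1,"wy":0,"wz":0,"fingers":-1}])

```text
t: 48.4
eef_pos: [0.4517, -0.2153, 0.1197]
eef_rot: [0.455, 0.54, -0.457, 0.542]
contact_force: [-0.4, -6.1, -3.2]
opening: 0.0002
```

Request:
move_arm(plan=[{"x":0,"y":0,"z":0,"wx":0,"wy":0,"wz":0,"fingers":-1}])

```text
t: 48.48
eef_pos: [0.4517, -0.2138, 0.1198]
eef_rot: [0.454, 0.541, -0.455, 0.542]
contact_force: [-1.6, -0.8, 0.3]
opening: 0.0001
```

```bash
python3 - <<'E'
from h import *
cap()
f=grab_frame('top');crop(f,170,150,430,250,'t33.png',3)
f=grab_frame('scene');crop(f,180,130,360,280,'s33.png',4.4)
E
```

```text
t 48.48 p [ 0.4517 -0.2138  0.1198] q [-4.420e-01  1.020e-01 -3.120e-01  1.156e+00 -1.000e-03  9.550e-01] F [-1.6 -0.8  0.3] T [-0.255  0.191 -0.019] open 0.0001
x [ 0.001 -0.001 -1.   ] y [0.985 0.174 0.001] yaw_y 9.99
r 0.07537082963431498 phi -170.2301508370938
```

View pics/t33.png

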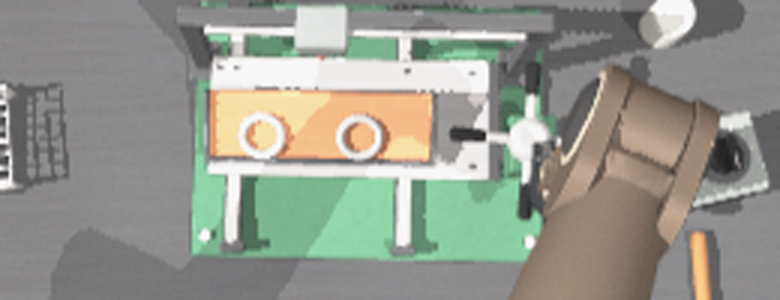

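View pics/s33.png

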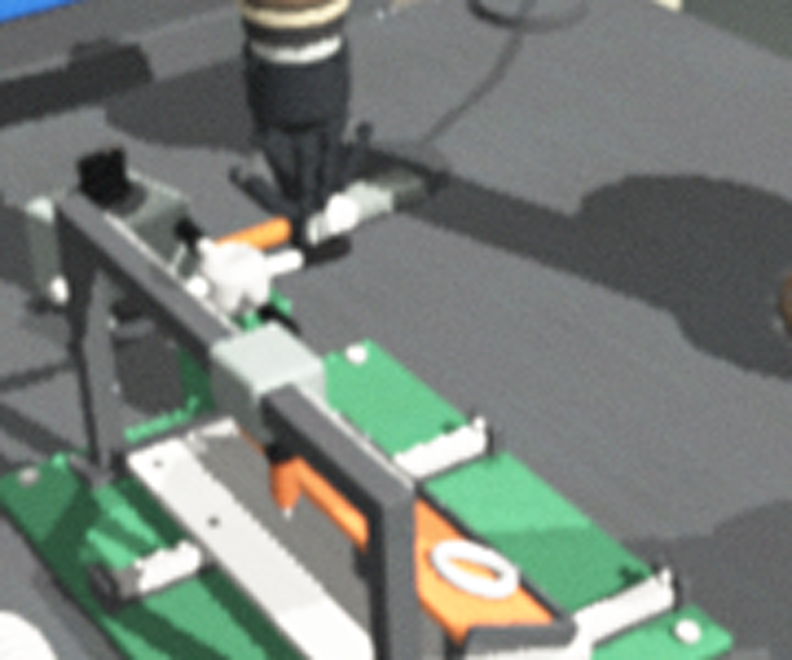

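Request:
move_arm(plan=[{"x":-1,"y":0,"z":0.1,"wx":0,"wy":0,"wz":0,"fingers":-1},{"x":-1,"y":0,"z":-0.1,"wx":0,"wy":0,"wz":0,"fingers":-1},{"x":0,"y":0.014,"z":0.26,"wx":-1,"wy":0,"wz":0,"fingers":-1},{"x":0,"y":0.014,"z":0.26,"wx":-1,"wy":0,"wz":0,"fingers":-1},{"x":0,"y":0.014,"z":0.26,"wx":-1,"wy":0,"wz":0,"fingers":-1},{"x":0,"y":0.014,"z":0.26,"wx":-1,"wy":0,"wz":0,"fingers":-1},{"x":0,"y":0.014,"z":0.26,"wx":-1,"wy":0,"wz":0,"fingers":-1},{"x":0,"y":0.014,"z":0.26,"wx":-1,"wy":0,"wz":0,"fingers":-1},{"x":0,"y":0.014,"z":0.26,"wx":-1,"wy":0,"wz":0,"fingers":-1},{"x":0,"y":0.014,"z":0.26,"wx":-1,"wy":0,"wz":0,"fingers":-1}])

```text
t: 49.42
eef_pos: [0.4867, -0.2646, 0.1788]
eef_rot: [0.191, 0.681, -0.191, 0.681]
contact_force: [-0.4, -0.7, 0.3]
opening: -0.0002
```

Request:
move_arm(plan=[{"x":0,"y":0.014,"z":0.26,"wx":-1,"wy":0,"wz":0,"fingers":-1},{"x":0,"y":0.014,"z":0.26,"wx":-1,"wy":0,"wz":0,"fingers":-1},{"x":0,"y":0.014,"z":0.26,"wx":-1,"wy":0,"wz":0,"fingers":-1},{"x":0,"y":0.014,"z":0.26,"wx":-1,"wy":0,"wz":0,"fingers":-1},{"x":0,"y":0.014,"z":0.26,"wx":-1,"wy":0,"wz":0,"fingers":-1},{"x":0,"y":0.014,"z":0.26,"wx":-1,"wy":0,"wz":0,"fingers":-1},{"x":0,"y":0.014,"z":0.26,"wx":-1,"wy":0,"wz":0,"fingers":-1},{"x":0,"y":0.014,"z":0.26,"wx":-1,"wy":0,"wz":0,"fingers":-1},{"x":0,"y":0.014,"z":0.26,"wx":-1,"wy":0,"wz":0,"fingers":-1},{"x":0,"y":0,"z":0,"wx":0,"wy":0,"wz":0,"fingers":-1}])

```text
t: 50.25
eef_pos: [0.555, -0.2694, 0.1784]
eef_rot: [-0.138, 0.693, 0.138, 0.694]
contact_force: [-0.5, -0.2, 0.5]
opening: -0.0001
```

```bash
python3 - <<'E'
from h import *
cap()
f=grab_frame('top');crop(f,170,150,430,250,'t34.png',3)
E
```

```text
t 50.25 p [ 0.555  -0.2694  0.1784] q [-4.520e-01  3.050e-01  6.800e-02  1.333e+00  1.000e-03 -8.450e-01] F [-0.5 -0.2  0.5] T [-0.002  0.025  0.002] open -0.0001
x [ 0.001  0.001 -1.   ] y [-0.383  0.924  0.   ] yaw_y 112.5
r 0.07432199267455283 phi -67.0273449291354
```

View pics/t34.png

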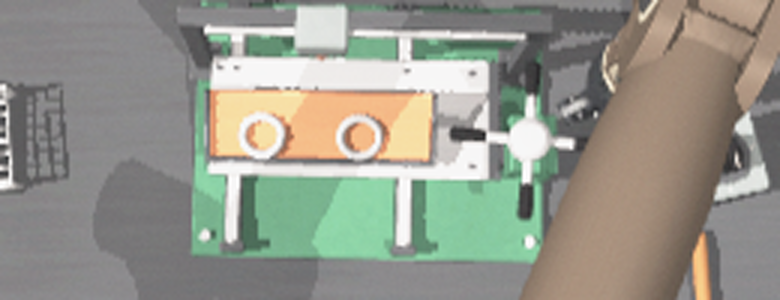

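Request:
move_arm(plan=[{"x":1,"y":0,"z":0,"wx":0,"wy":0,"wz":0,"fingers":-1},{"x":1,"y":0,"z":0,"wx":0,"wy":0,"wz":0,"fingers":-1},{"x":0,"y":0,"z":0,"wx":0,"wy":0,"wz":0,"fingers":-1},{"x":0,"y":0.014,"z":-0.26,"wx":1,"wy":0,"wz":0,"fingers":-1},{"x":0,"y":0.014,"z":-0.26,"wx":1,"wy":0,"wz":0,"fingers":-1},{"x":0,"y":0.014,"z":-0.26,"wx":1,"wy":0,"wz":0,"fingers":-1},{"x":0,"y":0.014,"z":-0.26,"wx":1,"wy":0,"wz":0,"fingers":-1},{"x":0,"y":0.014,"z":-0.26,"wx":1,"wy":0,"wz":0,"fingers":-1},{"x":0,"y":0.014,"z":-0.26,"wx":1,"wy":0,"wz":0,"fingers":-1},{"x":0,"y":0.014,"z":-0.26,"wx":1,"wy":0,"wz":0,"fingers":-1}])

```text
t: 51.13
eef_pos: [0.5013, -0.2717, 0.1197]
eef_rot: [0.124, 0.695, -0.124, 0.697]
contact_force: [5.8, -2.8, -3.7]
opening: 0.0001
```

Request:
move_arm(plan=[{"x":0,"y":0.014,"z":-0.26,"wx":1,"wy":0,"wz":0,"fingers":-1},{"x":0,"y":0.014,"z":-0.26,"wx":1,"wy":0,"wz":0,"fingers":-1},{"x":0,"y":0.014,"z":-0.26,"wx":1,"wy":0,"wz":0,"fingers":-1},{"x":0,"y":0.014,"z":-0.26,"wx":1,"wy":0,"wz":0,"fingers":-1},{"x":0,"y":0.014,"z":-0.26,"wx":1,"wy":0,"wz":0,"fingers":-1},{"x":0,"y":0.014,"z":-0.26,"wx":1,"wy":0,"wz":0,"fingers":-1},{"x":0,"y":0.014,"z":-0.26,"wx":1,"wy":0,"wz":0,"fingers":-1},{"x":0,"y":0.014,"z":-0.26,"wx":1,"wy":0,"wz":0,"fingers":-1},{"x":0,"y":0.014,"z":-0.26,"wx":1,"wy":0,"wz":0,"fingers":-1},{"x":0,"y":0.014,"z":-0.26,"wx":1,"wy":0,"wz":0,"fingers":-1}])

```text
t: 51.97
eef_pos: [0.4519, -0.2151, 0.1197]
eef_rot: [0.455, 0.54, -0.457, 0.542]
contact_force: [-0.1, -6.0, -3.8]
opening: -0.0002
```

Request:
move_arm(plan=[{"x":0,"y":0,"z":0,"wx":0,"wy":0,"wz":0,"fingers":-1}])

```text
t: 52.05
eef_pos: [0.4519, -0.2135, 0.1197]
eef_rot: [0.454, 0.541, -0.455, 0.542]
contact_force: [-2.3, -0.7, 0.7]
opening: -0.0
```

```bash
python3 - <<'E'
from h import *
cap()
f=grab_frame('top');crop(f,170,150,430,250,'t35.png',3)
E
```

```text
t 52.05 p [ 0.4519 -0.2135  0.1197] q [-4.410e-01  1.020e-01 -3.120e-01  1.155e+00 -1.000e-03  9.550e-01] F [-2.3 -0.7  0.7] T [-0.268  0.115  0.03 ] open -0.0
x [ 0.001 -0.001 -1.   ] y [0.985 0.173 0.001] yaw_y 9.99
r 0.07516766135188341 phi -170.39874788067473
```

View pics/t35.png

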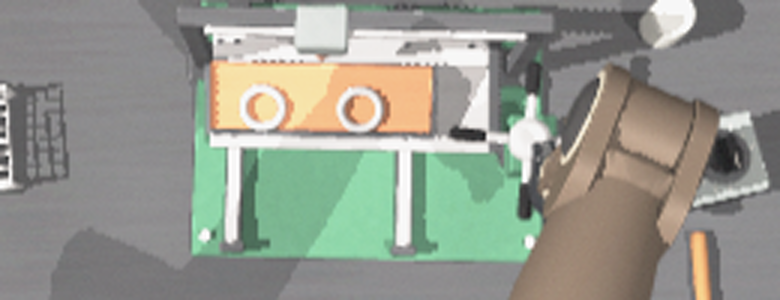

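Request:
move_arm(plan=[{"x":-1,"y":0,"z":0.1,"wx":0,"wy":0,"wz":0,"fingers":-1},{"x":-1,"y":0,"z":-0.1,"wx":0,"wy":0,"wz":0,"fingers":-1},{"x":0,"y":0.014,"z":0.26,"wx":-1,"wy":0,"wz":0,"fingers":-1},{"x":0,"y":0.014,"z":0.26,"wx":-1,"wy":0,"wz":0,"fingers":-1},{"x":0,"y":0.014,"z":0.26,"wx":-1,"wy":0,"wz":0,"fingers":-1},{"x":0,"y":0.014,"z":0.26,"wx":-1,"wy":0,"wz":0,"fingers":-1},{"x":0,"y":0.014,"z":0.26,"wx":-1,"wy":0,"wz":0,"fingers":-1},{"x":0,"y":0.014,"z":0.26,"wx":-1,"wy":0,"wz":0,"fingers":-1},{"x":0,"y":0.014,"z":0.26,"wx":-1,"wy":0,"wz":0,"fingers":-1},{"x":0,"y":0.014,"z":0.26,"wx":-1,"wy":0,"wz":0,"fingers":-1}])

```text
t: 52.93
eef_pos: [0.4868, -0.2643, 0.1791]
eef_rot: [0.191, 0.68, -0.191, 0.681]
contact_force: [-0.3, -0.3, 0.7]
opening: 0.0002
```

Request:
move_arm(plan=[{"x":0,"y":0.014,"z":0.26,"wx":-1,"wy":0,"wz":0,"fingers":-1},{"x":0,"y":0.014,"z":0.26,"wx":-1,"wy":0,"wz":0,"fingers":-1},{"x":0,"y":0.014,"z":0.26,"wx":-1,"wy":0,"wz":0,"fingers":-1},{"x":0,"y":0.014,"z":0.26,"wx":-1,"wy":0,"wz":0,"fingers":-1},{"x":0,"y":0.014,"z":0.26,"wx":-1,"wy":0,"wz":0,"fingers":-1},{"x":0,"y":0.014,"z":0.26,"wx":-1,"wy":0,"wz":0,"fingers":-1},{"x":0,"y":0.014,"z":0.26,"wx":-1,"wy":0,"wz":0,"fingers":-1},{"x":0,"y":0.014,"z":0.26,"wx":-1,"wy":0,"wz":0,"fingers":-1},{"x":0,"y":0.014,"z":0.26,"wx":-1,"wy":0,"wz":0,"fingers":-1},{"x":0,"y":0,"z":0,"wx":0,"wy":0,"wz":0,"fingers":-1}])

```text
t: 53.77
eef_pos: [0.5551, -0.2692, 0.1787]
eef_rot: [-0.138, 0.693, 0.138, 0.694]
contact_force: [-0.8, 0.4, -0.5]
opening: -0.0
```

Request:
move_arm(plan=[{"x":1,"y":0,"z":0,"wx":0,"wy":0,"wz":0,"fingers":-1},{"x":1,"y":0,"z":0,"wx":0,"wy":0,"wz":0,"fingers":-1},{"x":0,"y":0,"z":0,"wx":0,"wy":0,"wz":0,"fingers":-1},{"x":0,"y":0.014,"z":-0.26,"wx":1,"wy":0,"wz":0,"fingers":-1},{"x":0,"y":0.014,"z":-0.26,"wx":1,"wy":0,"wz":0,"fingers":-1},{"x":0,"y":0.014,"z":-0.26,"wx":1,"wy":0,"wz":0,"fingers":-1},{"x":0,"y":0.014,"z":-0.26,"wx":1,"wy":0,"wz":0,"fingers":-1},{"x":0,"y":0.014,"z":-0.26,"wx":1,"wy":0,"wz":0,"fingers":-1},{"x":0,"y":0.014,"z":-0.26,"wx":1,"wy":0,"wz":0,"fingers":-1},{"x":0,"y":0.014,"z":-0.26,"wx":1,"wy":0,"wz":0,"fingers":-1}])

```text
t: 54.6
eef_pos: [0.5016, -0.2715, 0.1199]
eef_rot: [0.123, 0.695, -0.124, 0.697]
contact_force: [5.4, -2.7, -4.2]
opening: -0.0002
```

```bash
python3 - <<'E'
from h import *
cap()
f=grab_frame('top');crop(f,170,150,430,250,'t36.png',3)
E
```

```text
t 54.6 p [ 0.5016 -0.2715  0.1199] q [-0.496  0.229 -0.159  1.178  0.    -0.144] F [ 5.4 -2.7 -4.2] T [-0.609 -1.113 -0.033] open -0.0002
x [ 0.003 -0.002 -1.   ] y [ 0.345  0.939 -0.   ] yaw_y 69.83
r 0.07456837429504763 phi -109.07042897232408
```

View pics/t36.png

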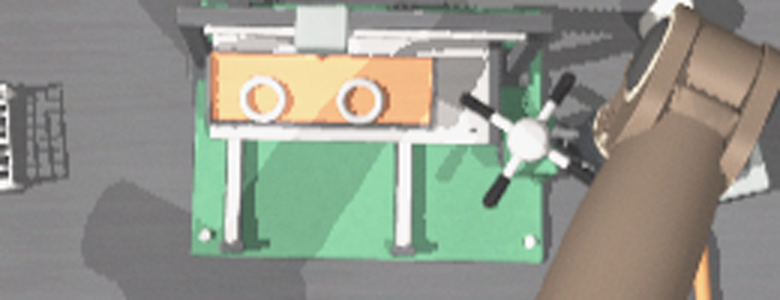

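Request:
move_arm(plan=[{"x":0,"y":0.014,"z":-0.26,"wx":1,"wy":0,"wz":0,"fingers":-1},{"x":0,"y":0.014,"z":-0.26,"wx":1,"wy":0,"wz":0,"fingers":-1},{"x":0,"y":0.014,"z":-0.26,"wx":1,"wy":0,"wz":0,"fingers":-1},{"x":0,"y":0.014,"z":-0.26,"wx":1,"wy":0,"wz":0,"fingers":-1},{"x":0,"y":0,"z":0,"wx":0,"wy":0,"wz":0,"fingers":-1}])

```text
t: 55.07
eef_pos: [0.474, -0.2543, 0.1202]
eef_rot: [0.264, 0.655, -0.265, 0.657]
contact_force: [0.6, -1.2, 0.8]
opening: -0.0001
```

```bash
python3 -c "
from h import *
cap()"
```

```text
t 55.07 p [ 0.474  -0.2543  0.1202] q [-0.492  0.171 -0.231  1.167 -0.     0.275] F [ 0.6 -1.2  0.8] T [-0.24  -0.039 -0.004] open -0.0001
x [ 0.002 -0.001 -1.   ] y [0.694 0.72  0.   ] yaw_y 46.07
r 0.07445378682953571 phi -134.24833348767675
```

Request:
move_arm(plan=[{"x":0,"y":0.007,"z":-0.13,"wx":0.5,"wy":0,"wz":0,"fingers":-1},{"x":0,"y":0,"z":0,"wx":0,"wy":0,"wz":0,"fingers":-1}])

```text
t: 55.23
eef_pos: [0.472, -0.2522, 0.12]
eef_rot: [0.28, 0.648, -0.281, 0.65]
contact_force: [0.1, -4.6, 1.9]
opening: 0.0003
```

```bash
python3 -c "
from h import *
cap()"
```

```text
t 55.23 p [ 0.472  -0.2522  0.12  ] q [-4.900e-01  1.650e-01 -2.380e-01  1.165e+00 -1.000e-03  3.250e-01] F [ 0.1 -4.6  1.9] T [-0.688  0.027 -0.016] open 0.0003
x [ 0.002 -0.002 -1.   ] y [ 0.728  0.686 -0.   ] yaw_y 43.29
r 0.07435353214765046 phi -136.53258183995996
```

Request:
move_arm(plan=[{"x":0,"y":0.007,"z":-0.13,"wx":0.5,"wy":0,"wz":0,"fingers":-1},{"x":0,"y":0,"z":0,"wx":0,"wy":0,"wz":0,"fingers":-1},{"x":0,"y":0.007,"z":-0.13,"wx":0.5,"wy":0,"wz":0,"fingers":-1},{"x":0,"y":0,"z":0,"wx":0,"wy":0,"wz":0,"fingers":-1}])

```text
t: 55.57
eef_pos: [0.4672, -0.2457, 0.1194]
eef_rot: [0.313, 0.633, -0.314, 0.634]
contact_force: [1.2, -3.2, 3.5]
opening: -0.0001
```

```bash
python3 -c "
from h import *
cap()"
```

```text
t 55.57 p [ 0.4672 -0.2457  0.1194] q [-4.840e-01  1.530e-01 -2.540e-01  1.161e+00 -1.000e-03  4.350e-01] F [ 1.2 -3.2  3.5] T [-0.803 -0.184  0.033] open -0.0001
x [ 0.002 -0.002 -1.   ] y [0.795 0.606 0.   ] yaw_y 37.33
r 0.07383108829301473 phi -142.7248881340938
```

Request:
move_arm(plan=[{"x":0,"y":0.007,"z":-0.13,"wx":0.5,"wy":0,"wz":0,"fingers":-1},{"x":0,"y":0,"z":0,"wx":0,"wy":0,"wz":0,"fingers":-1}])

```text
t: 55.73
eef_pos: [0.4655, -0.2435, 0.1195]
eef_rot: [0.329, 0.624, -0.331, 0.627]
contact_force: [1.1, -8.5, 3.5]
opening: -0.0004
```

```bash
python3 -c "
from h import *
cap()"
```

```text
t 55.73 p [ 0.4655 -0.2435  0.1195] q [-0.481  0.147 -0.261  1.159 -0.002  0.491] F [ 1.1 -8.5  3.5] T [-1.506 -0.311 -0.068] open -0.0004
x [ 0.002 -0.004 -1.   ] y [ 0.826  0.564 -0.   ] yaw_y 34.32
r 0.07390124780746109 phi -144.9123894526512
```

Request:
move_arm(plan=[{"x":0,"y":0.007,"z":-0.13,"wx":0.5,"wy":0,"wz":0,"fingers":-1},{"x":0,"y":0,"z":0,"wx":0,"wy":0,"wz":0,"fingers":-1}])

```text
t: 55.9
eef_pos: [0.4647, -0.2432, 0.1198]
eef_rot: [0.344, 0.613, -0.35, 0.619]
contact_force: [4.7, -19.6, -1.1]
opening: 0.0
```

```bash
python3 -c "
from h import *
cap()"
```

```text
t 55.9 p [ 0.4647 -0.2432  0.1198] q [-0.478  0.141 -0.267  1.154 -0.008  0.548] F [  4.7 -19.6  -1.1] T [-3.861 -0.923 -0.068] open 0.0
x [ 0.004 -0.011 -1.   ] y [ 0.855  0.519 -0.002] yaw_y 31.24
r 0.07440394996537163 phi -145.4301303357012
```

Request:
move_arm(plan=[{"x":0,"y":0.014,"z":0.26,"wx":-1,"wy":0,"wz":0,"fingers":-1},{"x":-0.6,"y":0,"z":0,"wx":0,"wy":0,"wz":0,"fingers":-1},{"x":-1,"y":0,"z":0,"wx":0,"wy":0,"wz":0,"fingers":-1},{"x":-1,"y":0,"z":0,"wx":0,"wy":0,"wz":0,"fingers":-1},{"x":-1,"y":0,"z":0,"wx":0,"wy":0,"wz":0,"fingers":-1},{"x":-1,"y":-1,"z":0,"wx":0,"wy":0,"wz":0,"fingers":-1},{"x":0,"y":-1,"z":0,"wx":0,"wy":0,"wz":0,"fingers":-1},{"x":0,"y":-1,"z":0,"wx":0,"wy":0,"wz":0,"fingers":-1},{"x":0,"y":-1,"z":0,"wx":0,"wy":0,"wz":0,"fingers":-1},{"x":0,"y":-1,"z":0,"wx":0,"wy":0,"wz":0,"fingers":-1}])

```text
t: 56.73
eef_pos: [0.3468, -0.3351, 0.2557]
eef_rot: [0.313, 0.634, -0.312, 0.634]
contact_force: [-0.2, -0.7, 0.1]
opening: 0.0002
```

```bash
python3 - <<'E'
from h import *
cap()
f=grab_frame('top');crop(f,170,140,430,260,'t40.png',3);cv2.imwrite('pics/full2.png',f["color"][:,:,::-1])
f=grab_frame('scene');crop(f,150,130,450,355,'s40.png',2.6)
E
```

```text
t 56.73 p [ 0.3468 -0.3351  0.2557] q [-0.769  0.047 -0.073  1.452  0.002  0.147] F [-0.2 -0.7  0.1] T [-0.016  0.016  0.018] open 0.0002
x [ 0.     0.002 -1.   ] y [0.793 0.609 0.001] yaw_y 37.53
r 0.22379591867400117 phi -143.18740189999667
```

View pics/t40.png

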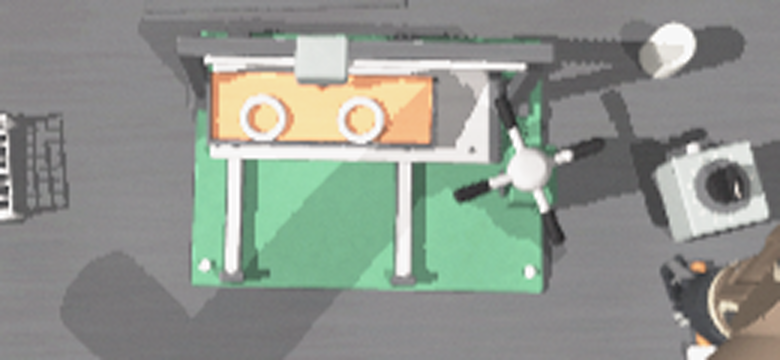

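View pics/s40.png

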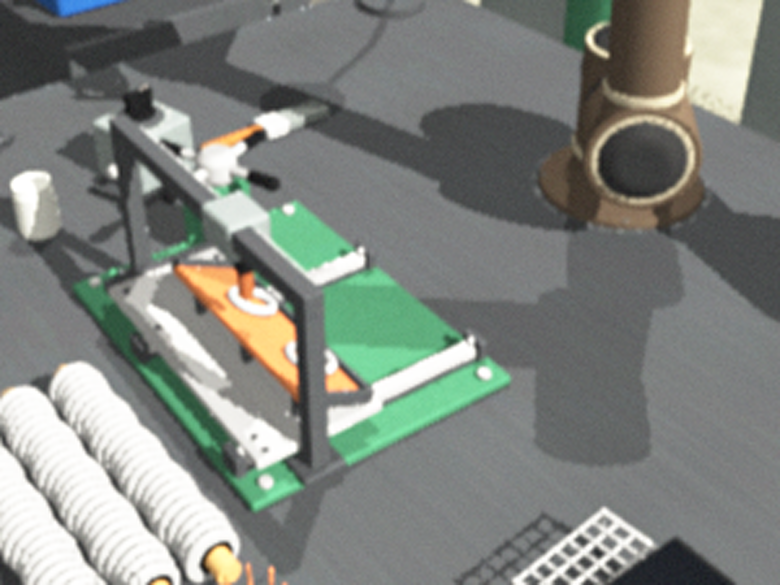

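View pics/full2.png

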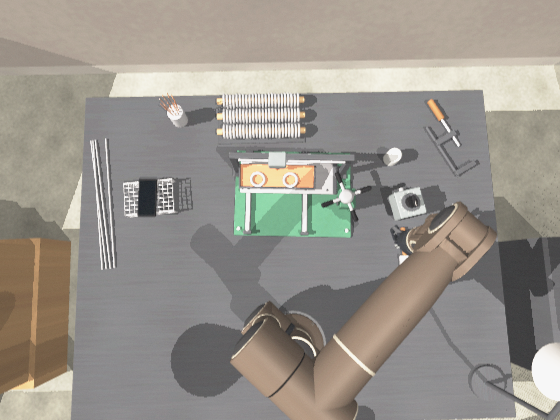

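```bash
python3 -c "
from cell import job_done
print(job_done())"
```

```text
the job is handed in; nothing more can be done
None
```

I did the whole job in the order asked and handed it in at about 57 s of the 210 s allowed. The report gave no verdict.

- **Current knob:** I turned it anticlockwise about 95° until it hit a hard stop. The wrist torque jumped from about 0.03 to over 2 N m there. The white mark in the top view roughly agrees with that turn (measured 211°, expected about 198°).
- **Carriage out:** I wound it to the loading stops with three pushes on the spokes. I pushed the last steps too hard: the fingers pressed the spoke with about 45 N (48 N with the vertical part) before I backed off. That is over the 40 N figure if it also counts for the fingers.
- **Rings:** only two were on the bench. Both lie flat on the copper at about nest y = +70 and -50 mm. I slid each one down until it met the ledge with 8–10 N. The camera checks put the first at nest x ≈ 28–31 mm and the second at ≈ 26 mm in one view only; touching is 29 mm. In the pictures both touch the ledge.
- **Carriage moved while laying:** pressing the first ring down pushed the carriage about 2–3 mm off its loading stop. I wound it back to the stop, with both rings already on the nest, before winding in.
- **Carriage in:** four pushes took it to the inner stop. The stop came at the expected angle with about 20 N. The last pictures show the carriage under the torch, both rings against the ledge and the gripper clear. The tin and phone look unmoved; the arm partly hid the brush in the last top view, and it looked in place in the other.

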